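Back off the ratchet board holder

ROBOT

A 6-joint arm with a two-finger parallel gripper is mounted at the origin on the work surface. World frame = base frame: x ahead of the robot, y to its left, z up, the work surface at z = 0. Lengths are in m, angles in degrees, forces in N, time in s.
With the tool pointing down it reaches from about 0.375 to 0.9 m from the base axis. Payload 3.1 kg.
Tool frame: the origin (TCP) lies midway between the tips of the shut fingers; the grasp point (between the pads) lies 19 mm behind it; z points along the fingers, x is the direction in which the jaws open and shut, and the axes are right-handed (so a half turn about z gives the same grasp; the last joint's range is limited). The gripper opens to 85 mm and grips with 20 to 120 N. Pads are 22 mm wide; open, the fingers measure 114 mm over their backs; the gripper's body (76 mm by 85 mm) begins 54 mm behind the grasp point. The pads swing forward as they close: fully open they stand 13 mm farther back than shut.
Start: joints at [-85.113, 30.224, 82.088, -0, 67.689, -10.227], TCP at [0.163, -0.603, 0.205] pointing down, gripper open.
Joint ranges: [-176.69, 176.69], [-43.24, 126.21], [12.49, 139.97], [-82, 262], [0, 151.66], [-163.58, 163.58]. Speed limits (degrees/s): [159.86, 159.86, 180, 180, 180, 180].

INTERFACE

Orientations are given as a 3x3 rotation matrix whose columns are the frame's x, y, z axes.
In Python, from bench import bot, grab_frame, camera_info gives the robot as it stands.
- The arm moves only by the tool servo_tool, never from a script. Its argument "series" is a list that holds one entry, the list of rows, each a list of 7 numbers: the shift along the tool's x, y, z in units of 30 mm (1.0 is 30 mm), then the turn, a rotation vector about the tool's x, y, z in rad, then the opening, from 0 (shut) to 1 (fully open). A call has 1 to 10 rows; each row shifts and turns the commanded pose from where the row before left it, along the tool's axes as they then stand; what a row does not reach is not made up. A row lasts 1/10 s, in which the tool goes at most 50 mm and 8.59 degrees, less where a joint would pass 70% of its speed; a pose out of reach is approached as far as the arm can. A call is refused whole if a number of a shift passes 1 or a number of a turn 0.15, either way. A call with a gripper value outside its range is refused whole. The fingers move at their own pace and stop on an object; "grip_force" is the grip in N (left out, the last holds). Time passes only in rows, so rows that do not move let the fingers close. It gives the time, the measured TCP pose, the force and the opening at its end, in the units of the state.
- bot.get_state(): the state, without advancing time (a new reading comes with each control period).
- grab_frame(name): name is "scene" or "side" or "wrist"; returns the picture (480x640x3 uint8, red, green, blue); there is no depth.
- camera_info(name): a dict with "fx", "fy", "cx", "cy" (pixels), "k1" (the pictures are not rectified: a ray, as slopes to the right and down, at radius r is drawn at 1 + k1 r^2 times it, then the intrinsics apply), "pose" (4x4, takes a point from camera to world coordinates); the wrist camera has in their place "tool_from_camera" (4x4, takes a point from camera to tool coordinates, whose origin is the TCP and whose axes are the tool frame's). Camera axes: x right, y up, looking along -z (the intrinsics and any distortion apply to the point x, -y, -z); pixel columns grow to the right and rows downward; lengths in m; the calibration is good to about 2 mm. A picture is of the moment at which its call begins: read the wrist's pose just before it. camera_info takes no time and is no camera call.
- bot.finish_job(): hands the job in, once; it reports no verdict.
The state is a dict: "t": time; "joints": joint angles; "joint_velocities": joint speeds; "effort": joint torques, N m; "position": TCP position; "orientation": TCP orientation; "wrist_force": force on the tool from outside, world axes, zero at the start; "moment": the same for the moment, N m; "opening": finger opening in m.
Only numpy, scipy, OpenCV 4.12 (cv2) and the standard library are available. Lean on these libraries where they do the work, as an engineer would, in place of code of your own. Each camera call takes 0.05 s, during which the arm holds its last target.

TASK

Open the board holder on the bench right up so that a bigger circuit board can go in: tip its holding pawl up off the ratchet wheel so that it stays thrown back, wind the wheel back by its handle (anticlockwise from above) until the sliding jaw meets its stop block, and seat it there for a moment with a steady push of about 10 N on the handle (never above 15 N). Then bring the pawl back down onto the wheel's teeth by hand without letting it slam, and let go. Never force the wheel against the lowered pawl, and leave the other things on the bench where they are.

Things in the scene. Friction and masses are not known exactly. Their poses are not given: they have to be found in the camera images.
- holder: board holder bolted to the bench; yaw varies. Origin: on the upright axis of the ratchet wheel, at bench level, z up. Base plate 160 (x) by 420 (y, -145 to +275) by 12 mm. Wheel 120 mm across, flat top 62 mm above the bench, 16 saw teeth 7 mm high on the rim's top face. Pawl beyond the rim on the -y side, jaws on the +y side. All but the wheel's handle and the pawl is lower than 90 mm
- pawl (a joint): pawl angle, rad: 0 = nose fully down between two teeth (up to 0.16 when on a tooth), grows as lifted, 1.75 = thrown back on its end stop. No spring, 90 g: let go above about 1.0 it falls back to 1.75 and stays there; below that it falls onto the wheel. While down it lets the wheel turn back only the rest of one tooth (0.39 rad at most)
- pawl_hinge (a point): middle of the pawl's level hinge line, parallel to the holder's x axis; at x 0, y -98 mm in the holder's frame, 80 mm above the bench. Two cheeks reach 16 mm to either side of this point and 6 mm above it
- pawl_knob (a point): centre of the pawl's black knob, a disc 22 mm across, 14 mm thick, flat faces to holder -x and +x: pinch it from above across these (it can pivot between the fingers). Rigid on the pawl: with the pawl at 0, it is 35 mm from the hinge to holder +y and 34 mm above it; it goes up and over on a 49 mm radius. An 8 mm stem joins it to the 12 mm wide arm, whose top is 30 mm below the knob's centre
- wheel (a joint): ratchet wheel angle, rad: grows as it winds back (anticlockwise from above); 8 mm of jaw opening per rad. At 0 the handle stands at -0.5 rad from the holder's x axis. Stays where it is left; turning takes about 2 N at the handle
- handle_mid (a point): point on the axis of the wheel's upright handle, 100 mm above the bench: black round grip 18 mm across, spins freely on its pin, reaches from 70 to 122 mm above the bench, 38 mm from the wheel's axis. Goes round in a level circle with the wheel
- jaw_face (a point): point on the back face (towards the wheel) of the sliding jaw, opposite the stop block, 30 mm above the bench. The jaw, an aluminium bar 130 (x) by 20 (y) by 48 mm, moves to holder -y as the wheel winds back. Its press on the stop is 4.7 times the handle push above the 2 N of free turning: it must reach 20 N for 0.2 s and never pass 80 N
- stop_face (a point): middle of the stop block's face towards the jaw, 30 mm above the bench: rigid dark steel block 26 by 14 by 38 mm on the guide rod at holder x +45 mm, clamped at a place that varies. Axes as the holder's: jaw_face minus stop_face along holder y is the gap left, 0 when the jaw rests on the stop
- tray: loose black parts tray 90 by 130 by 30 mm, bystander; origin under its centre
- screwdriver: loose screwdriver lying on the bench, bystander; origin under its middle
- board: loose green circuit board 100 by 70 mm with chips, about 16 mm high, bystander; origin under its centre

How it is judged (in metres and radians):
On the way, in this order (a step that is already met when the one before it is completed fails the run):
1. the pawl is lifted and thrown back (past 1.2 rad) while the jaw is still over 3 mm from the stop block (value of joint pawl above 1.2 rad and y of jaw_face in the frame of stop_face above 0.003 m), for 0.2 s.
2. with the pawl up, the jaw is pressed home on the stop block (over 20 N between them) (value of joint pawl above 0.6 rad and contact force between jaw and stop above 20 N), for 0.2 s.
At the end, for the whole second after the job is handed in: the pawl lies down on the wheel's teeth (below 0.22 rad), the sliding jaw is within 2 mm of the stop block, and wheel and pawl are at rest (value of joint pawl below 0.22 rad and y of jaw_face in the frame of stop_face below 0.002 m and velocity of joint wheel between -0.05 and 0.05 rad/s and velocity of joint pawl between -0.1 and 0.1 rad/s); the robot touches nothing.
It fails at once if the wheel is forced against the lowered pawl (over 20 N between them) (contact force between pawl and wheel above 20 N).
It fails at once if the jaw is driven hard into the stop block (over 80 N) (contact force between jaw and stop above 80 N).
It fails at once if the pawl slams down (closing faster than 5 rad/s) (velocity of joint pawl below -5 rad/s).
It fails at once if a bystander is moved by more than 20 mm (distance of any of tray, screwdriver, board from where it was at the start of the episode above 0.02 m).
It also fails if it takes over 72 s, if anything falls off the work surface, if the arm or the gripper's body presses on something with over 40 N, if the wrist force passes 120 N, or if a joint passes its speed limit or range.

## Working session

There is one attempt and no reset: what is moved stays moved. The work goes in short steps, Python scripts to look and compute and a tool call to move; the robot and the scene stay as the last step left them, time stands still between calls to the robot, and variables do not carry over. Pictures are saved under pics/ and viewed, and the job is handed in when it is done.

Besides the shell and the picture viewer there is one more tool, called after "Emit:" as name(argument=value, ...) on one line, values as JSON. servo_tool: Moves the arm, as the interface text tells. Its arguments: {"type":"object","properties":{"series":{"type":"array","items":{"type":"array","items":{"type":"array","items":{"type":"number"}}}},"grip_force":{"type":"number"}},"required":["series"]}

```bash
ls; mkdir -p pics; python3 - <<'E'
from bench import bot, grab_frame, camera_info
import cv2
s=bot.get_state(); print(s)
for n in ["scene","side","wrist"]:
    print(n,camera_info(n))
    cv2.imwrite(f"pics/a_{n}.png",grab_frame(n)[:,:,::-1])
E
```

```text
pics
{'t': 0.0, 'joints': array([-8.51100295e+01,  3.02776133e+01,  8.21567164e+01,  3.42646504e-04,
        6.76879410e+01, -1.02254040e+01]), 'joint_velocities': array([-0.13842047,  0.0235385 , -0.06809943, -0.04020246, -0.03983926,
        0.03523384]), 'effort': array([-1.40137279e-03, -4.42354560e+01, -1.78025669e+01, -4.58796076e-04,
        8.41838890e-03,  1.02065616e-05]), 'position': array([ 0.1629611 , -0.6025887 ,  0.20414634]), 'orientation': array([[ 2.60761188e-01, -9.65403321e-01, -1.76397201e-04],
       [-9.65401055e-01, -2.60760964e-01,  2.12672891e-03],
       [-2.09914866e-03, -3.84274315e-04, -9.99997723e-01]]), 'wrist_force': array([ 0.08172251, -0.35300565, -0.35955853]), 'moment': array([-0.02513476, -0.00472815, -0.01994303]), 'opening': 0.08551738983896169}
scene {'fx': 476.3782684182502, 'fy': 476.3782684182502, 'cx': 319.0745262334702, 'cy': 241.69389404059578, 'k1': -0.001979891970903707, 'pose': array([[-0.42735906, -0.73771053,  0.52263506,  1.07276945],
       [ 0.90407814, -0.34702846,  0.24942727,  0.29361043],
       [-0.00263588,  0.57909794,  0.
[... 269 characters left out ...]
66381,  0.31682302],
       [-0.44339643, -0.62451718,  0.64294471,  0.54264083],
       [-0.01758769,  0.72323541,  0.69037759,  0.60780501],
       [ 0.        ,  0.        ,  0.        ,  1.        ]])}
wrist {'fx': 369.2045324287454, 'fy': 369.2045324287454, 'cx': 314.553804053245, 'cy': 235.473756734014, 'k1': -0.03390436701581916, 'tool_from_camera': array([[ 9.99999955e-01,  2.65525009e-04,  1.39349609e-04,
         9.56755260e-04],
       [ 2.93652039e-04, -9.61247766e-01, -2.75685773e-01,
        -6.87726680e-02],
       [ 6.07480336e-05,  2.75685801e-01, -9.61247801e-01,
        -1.68141532e-01],
       [ 0.00000000e+00,  0.00000000e+00,  0.00000000e+00,
         1.00000000e+00]])}
```

View pics/a_scene.png

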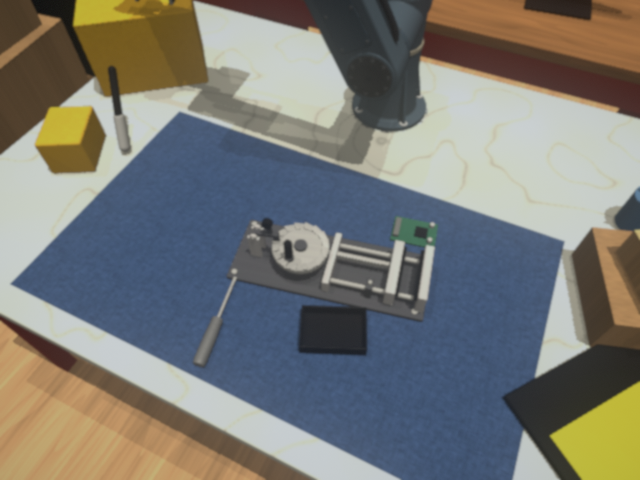

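View pics/a_side.png

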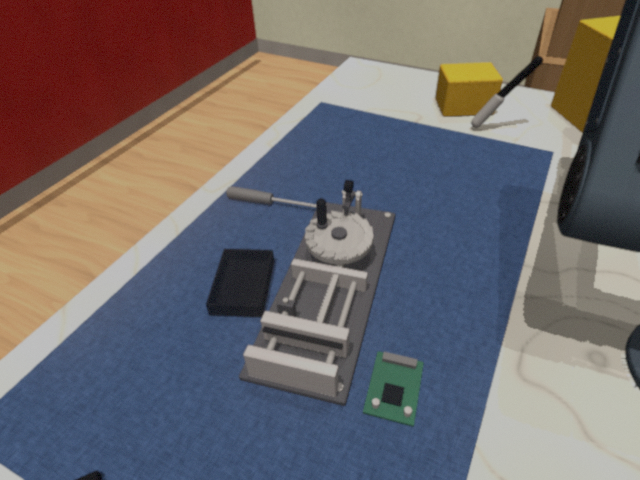

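View pics/a_wrist.png

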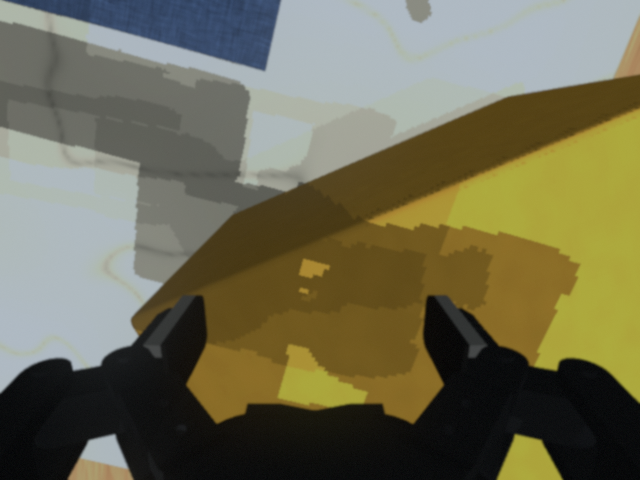

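```bash
cat > h.py <<'E'
import numpy as np, cv2
from bench import bot, grab_frame, camera_info
def ray(name,u,v,state=None):
    c=camera_info(name)
    x=(u-c['cx'])/c['fx']; y=(v-c['cy'])/c['fy']
    xd,yd=x,y
    for _ in range(20):
        r2=x*x+y*y; x=xd/(1+c['k1']*r2); y=yd/(1+c['k1']*r2)
    d=np.array([x,-y,-1.0])
    T=pose(name,state)
    d=T[:3,:3]@d
    return T[:3,3],d/np.linalg.norm(d)
def pose(name,state=None):
    c=camera_info(name)
    if name!='wrist': return c['pose']
    s=state or bot.get_state()
    W=np.eye(4); W[:3,:3]=s['orientation']; W[:3,3]=s['position']
    return W@c['tool_from_camera']
def onz(name,u,v,z,state=None):
    o,d=ray(name,u,v,state); return o+d*(z-o[2])/d[2]
def proj(name,P,state=None):
    c=camera_info(name); T=pose(name,state)
    q=(np.atleast_2d(P)-T[:3,3])@T[:3,:3]
    x=q[:,0]/-q[:,2]; y=-q[:,1]/-q[:,2]; r2=x*x+y*y; k=1+c['k1']*r2
    return np.c_[c['fx']*x*k+c['cx'],c['fy']*y*k+c['cy']]
def crop(src,dst,x0,y0,x1,y1,f):
    im=cv2.imread(src) if isinstance(src,str) else src
    cv2.imwrite(dst,cv2.resize(im[y0:y1,x0:x1],None,fx=f,fy=f,interpolation=cv2.INTER_CUBIC))
E
python3 - <<'E'
from h import *
crop("pics/a_scene.png","pics/b_scene.png",220,205,450,325,3.4)
crop("pics/a_side.png","pics/b_side.png",230,170,430,400,2.6)
E
```

```text
(no output)
```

View pics/b_scene.png

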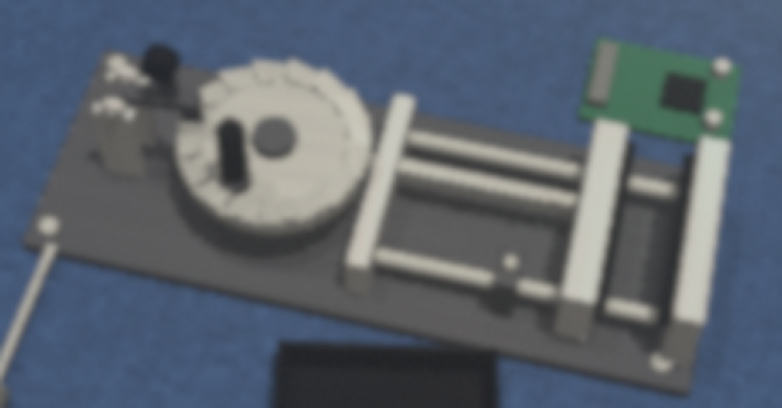

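View pics/b_side.png

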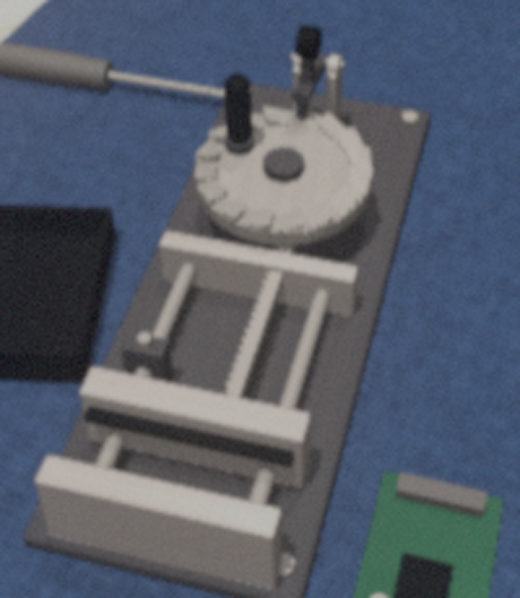

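```bash
cat > fit.py <<'E'
from h import *
from scipy.optimize import least_squares
obs=[("scene",(105,52),(-.08,-.145,.012)),("scene",(28,243),(.08,-.145,.012)),("scene",(688,392),(.08,.275,.012)),("scene",(273,137),(0,0,.064)),
("side",(428,115),(-.08,-.145,.012)),("side",(28,540),(.08,.275,.012)),("side",(284,163),(0,0,.064))]
sc={"scene":(220,205,3.4),"side":(230,170,2.6)}
def px(n,p): a,b,f=sc[n]; return np.array([a+(p[0]+.5)/f-.5,b+(p[1]+.5)/f-.5])
def H(p,L):
    L=np.atleast_2d(L); c,s=np.cos(p[2]),np.sin(p[2])
    return np.c_[p[0]+c*L[:,0]-s*L[:,1],p[1]+s*L[:,0]+c*L[:,1],L[:,2]]
if __name__=="__main__":
    def f(p): return np.concatenate([(proj(n,H(p,L))[0]-px(n,u)) for n,u,L in obs])
    r=least_squares(f,[.6,0,1.5]); print(r.x,np.degrees(r.x[2])); print(f(r.x).reshape(-1,2).round(1))
    p=r.x; np.save("holder.npy",p)
    # handle
    for n,u in [("scene",(229,125)),("side",(237,80))]:
        q=onz(n,*px(n,u),.122); d=q[:2]-p[:2]; c,s=np.cos(p[2]),np.sin(p[2]); print("handle top local",c*d[0]+s*d[1],-s*d[0]+c*d[1])
    for n,u,z in [("scene",(575,298),.054),("scene",(497,265),.044),("scene",(618,124),.054)]:
        q=onz(n,*px(n,u),z); d=q[:2]-p[:2]; print("local",u,c*d[0]+s*d[1],-s*d[0]+c*d[1])
    for n in sc:
        print(n, "knob", [ (proj(n,H(p,[0,-.098+.049*np.cos(a),.08+.049*np.sin(a)]))[0]-sc[n][:2])*sc[n][2] for a in [np.arctan2(34,35)]])
E
python3 fit.py
```

```text
[0.57400242 0.01228296 0.20193878] 11.570239651036326
[[-0.8 -1.6]
 [-2.2 -0.3]
 [ 1.4 -1.8]
 [ 0.5  0.1]
 [ 0.4 -1.8]
 [-1.7  0.2]
 [-0.3  1.8]]
handle top local 0.036548742425035106 -0.015215254870735676
handle top local 0.034257072868424665 -0.013995146199866908
local (575, 298) 0.06231988870776584 0.19721721960432914
local (497, 265) 0.045184572185392624 0.14879060661599566
local (618, 124) -0.06715295589655892 0.20409876441634964
scene knob [array([168.46202577,  67.45744954])]
side knob [array([304.31192133,  51.98754779])]
```

Emit:
servo_tool(series=[[[0,0,-0.5,0,0,-0.15,1],[0,0,-0.5,0,0,-0.15,1],[0,0,-0.5,0,0,-0.15,1],[0,0,-0.4,0,0,-0.15,1],[0,0,-0.4,0,0,-0.15,1],[0,0,-0.4,0,0,-0.15,1],[0,0,-0.2,0,0,-0.15,1],[0,0,0,0,0,-0.15,1],[0,0,0,0,0,-0.15,1],[0,0,0,0,0,-0.15,1]]])

```text
t: 1.15
position: [0.1629, -0.603, 0.2918]
orientation: [[0.98, 0.198, -0.0], [0.198, -0.98, 0.001], [0.0, -0.001, -1.0]]
wrist_force: [0.2, 0.7, -0.2]
opening: 0.0857
```

```bash
cat >> h.py <<'E'
def H(p,L):
    L=np.atleast_2d(L); c,s=np.cos(p[2]),np.sin(p[2])
    return np.c_[p[0]+c*L[:,0]-s*L[:,1],p[1]+s*L[:,0]+c*L[:,1],L[:,2]]
def loc(P):
    p=np.load("holder.npy"); P=np.atleast_2d(P); d=P[:,:2]-p[:2]; c,s=np.cos(p[2]),np.sin(p[2])
    return np.c_[c*d[:,0]+s*d[:,1],-s*d[:,0]+c*d[:,1],P[:,2]]
def togo(L,verbose=True):
    "tool-axis shift (units of 30 mm) to bring TCP to holder-frame point L, and residual turn"
    p=np.load("holder.npy"); s=bot.get_state(); R=s['orientation']
    P=H(p,L)[0]; sh=R.T@(P-s['position'])/.03
    c,sn=np.cos(p[2]),np.sin(p[2]); Rt=np.array([[c,sn,0],[sn,-c,0],[0,0,-1]])
    from scipy.spatial.transform import Rotation as Ro
    print("t",round(s['t'],2),"local now",loc(s['position'])[0].round(4),"shift",sh.round(3),"turn",Ro.from_matrix(R.T@Rt).as_rotvec().round(4),"F",s['wrist_force'].round(1),"open",round(s['opening'],4),"J",s['joints'].round(0))
E
python3 -c "
from h import *
togo([0,.05,.28])"
```

```text
t 1.15 local now [-0.5261 -0.5203  0.2918] shift [ 17.483 -19.06    0.41 ] turn [-0.0009 -0.0001 -0.0028] F [ 0.2  0.7 -0.2] open 0.0857 J [-85.  26.  76.  -0.  79. -97.]
```

Emit:
servo_tool(series=[[[0.5,-0.5,0,0,0,0,1],[0.9,-0.95,0,0,0,0,1],[0.9,-0.95,0,0,0,0,1],[0.9,-0.95,0,0,0,0,1],[0.9,-0.95,0,0,0,0,1],[0.9,-0.95,0,0,0,0,1],[0.9,-0.95,0,0,0,0,1],[0.9,-0.95,0,0,0,0,1],[0.9,-0.95,0,0,0,0,1],[0.9,-0.95,0,0,0,0,1]]])

```text
t: 2.15
position: [0.3646, -0.2858, 0.292]
orientation: [[0.981, 0.191, -0.0], [0.191, -0.981, 0.0], [-0.0, -0.0, -1.0]]
wrist_force: [0.8, -0.8, 0.8]
opening: 0.0853
```

Emit:
servo_tool(series=[[[0.9,-0.95,0,0,0,0,1],[0.9,-0.95,0,0,0,0,1],[0.9,-0.95,0,0,0,0,1],[0.9,-0.95,0,0,0,0,1],[0.9,-0.95,0,0,0,0,1],[0.9,-0.95,0,0,0,0,1],[0.9,-0.95,0,0,0,0,1],[0.9,-0.95,0,0,0,0,1],[0.9,-0.95,0,0,0,0,1],[0.4,-0.6,0,0,0,0,1]]])

```text
t: 3.15
position: [0.563, 0.0334, 0.2917]
orientation: [[0.981, 0.194, 0.0], [0.194, -0.981, 0.001], [0.001, -0.001, -1.0]]
wrist_force: [-0.8, 0.6, -1.1]
opening: 0.0856
```

```bash
python3 -c "
from h import *
togo([0,.05,.28])
s=bot.get_state(); im=grab_frame('wrist')[:,:,::-1]; cv2.imwrite('pics/c_wrist.png',im)
p=np.load('holder.npy')
print(proj('wrist',H(p,[[0,0,.062],[.08,-.145,.012],[0,-.063,.114],[.045,.155,.03]]),s))
"
```

```text
t 3.15 local now [-0.0065  0.0229  0.2917] shift [ 0.211 -0.906  0.391] turn [-0.0006 -0.0005 -0.0069] F [-0.8  0.6 -1.1] open 0.0856 J [ -8.  20.  85.   0.  75. -19.]
[[321.51949697 216.14916638]
 [380.4697251  312.56431943]
 [322.59084744 288.12604428]
 [362.29101667  69.32072378]]
```

View pics/c_wrist.png

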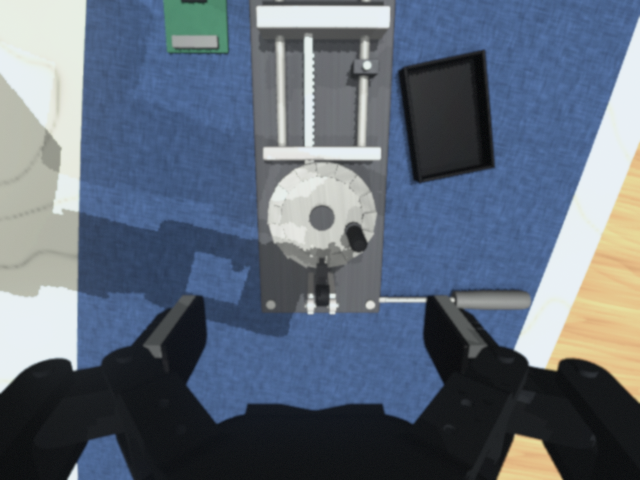

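```bash
python3 -c "
from h import *
crop('pics/c_wrist.png','pics/d1.png',240,0,400,110,5)
crop('pics/c_wrist.png','pics/d2.png',250,150,390,320,3.5)
"
```

```text
(no output)
```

View pics/d1.png

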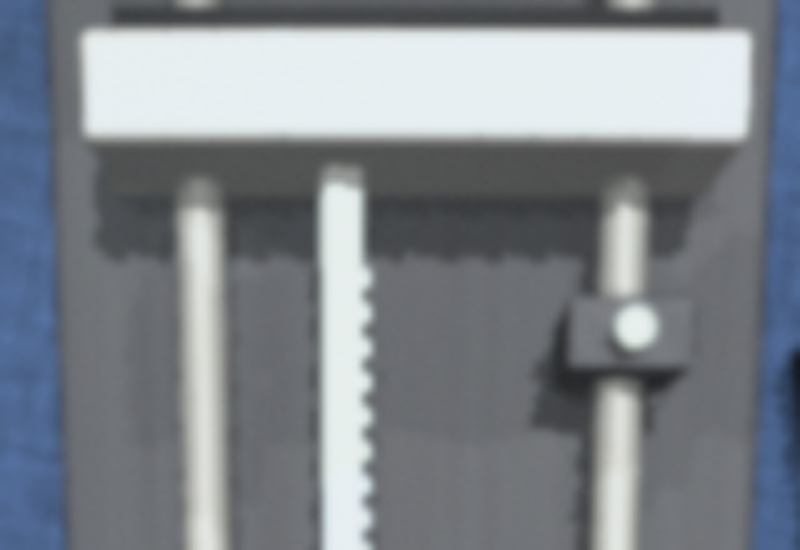

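View pics/d2.png

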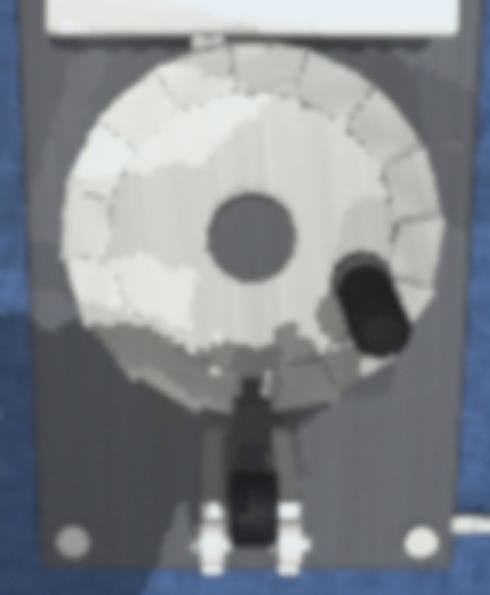

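```bash
cat > fit2.py <<'E'
from h import *
from scipy.optimize import least_squares
s={'position':np.array([0.563,0.0334,0.2917]),'orientation':bot.get_state()['orientation']}
s=bot.get_state()
W=[((250+72/3.5,150+542/3.5),(-.065,-.13,.014)),]
def d1(x,y): return (240+(x+.5)/5-.5,0+(y+.5)/5-.5)
def d2(x,y): return (250+(x+.5)/3.5-.5,150+(y+.5)/3.5-.5)
obs=[(d2(252,237),(0,0,.064)),(d2(40,570),(-.08,-.145,.012)),(d2(453,567),(.08,-.145,.012))]
def f(p): return np.concatenate([proj('wrist',H(p,L),s)[0]-np.array(u) for u,L in obs])
p0=np.load('holder.npy')
print(f(p0).round(1)); r=least_squares(f,p0); print(p0,r.x,f(r.x).round(1))
pm=r.x; np.save('holder.npy',pm)
for nm,u,z in [("handle top",d2(388,335),.122),("handle base",d2(362,265),.070),("knob",d2(252,505),.118),("jaw back L top",d1(85,137),.06),("jaw back R",d1(748,137),.06),("jaw bottom",d1(400,193),.012),("stop jawside top",d1(630,297),.049),("stop wheelside top",d1(630,368),.049),("cheekL",d2(212,545),.084),("cheekR",d2(290,545),.084)]:
    q=loc(onz('wrist',*u,z,s))[0]; print(nm,(q*1000).round(1), round(float(np.arctan2(q[1],q[0])),3))
E
python3 fit2.py
```

```text
[-1.1  1.6 -0.5  2.9  0.3  3. ]
[0.57400242 0.01228296 0.20193878] [0.57434036 0.01560714 0.19765664] [-0.2 -1.2 -0.4  0.5  0.7  1.1]
handle top [ 36.4 -15.5 122. ] -0.403
handle base [34.4 -9.  70. ] -0.254
knob [ -0.6 -68.  118. ] -1.579
jaw back L top [-64.1 189.4  60. ] 1.897
jaw back R [ 66.  189.4  60. ] 1.235
jaw bottom [ -1.6 189.7  12. ] 1.579
stop jawside top [ 45.1 162.   49. ] 1.299
stop wheelside top [ 45.6 148.3  49. ] 1.273
cheekL [-12.6 -97.7  84. ] -1.699
cheekR [ 12.4 -97.8  84. ] -1.445
```

```bash
python3 -c "
from h import *
togo([-.0005,-.066,.10])"
```

```text
t 3.2 local now [-0.0067  0.0218  0.2916] shift [0.2   2.946 6.38 ] turn [-0.0028 -0.0016 -0.0011] F [1.4 1.7 0.4] open 0.0856 J [ -8.  20.  85.   0.  75. -19.]
```

Emit:
servo_tool(series=[[[0.05,0.7,0.3,0,0,0,0.45],[0.05,0.75,0.4,0,0,0,0.45],[0.05,0.75,0.6,0,0,0,0.45],[0.05,0.75,0.8,0,0,0,0.45],[0,0,0.9,0,0,0,0.45],[0,0,0.6,0,0,0,0.45],[0,0,0,0,0,0,0.45]]])

```text
t: 3.9
position: [0.5819, -0.0548, 0.181]
orientation: [[0.982, 0.191, -0.007], [0.191, -0.982, 0.002], [-0.007, -0.003, -1.0]]
wrist_force: [-0.1, -0.8, -0.5]
opening: 0.0385
```

```bash
python3 -c "
from h import *
togo([-.0005,-.066,.10])
s=bot.get_state(); im=grab_frame('wrist')[:,:,::-1]; cv2.imwrite('pics/e_wrist.png',im)
p=np.load('holder.npy')
for a in [0,.1,.16]:
  b=a+np.arctan2(34,35); print(proj('wrist',H(p,[[0,-.098+.049*np.cos(b),.08+.049*np.sin(b)]]),s))
print(proj('wrist',H(p,[[0,-.098,.086],[-.016,-.098,.086],[.016,-.098,.086],[0,0,.062]]),s))
"
```

```text
t 3.9 local now [-0.0064 -0.0705  0.181 ] shift [ 0.214 -0.141  2.699] turn [-0.0034  0.0068 -0.0055] F [-0.1 -0.8 -0.5] open 0.0385 J [-16.  29.  89.  -0.  62. -27.]
[[326.61277859 226.84582443]]
[[326.72193972 233.45315268]]
[[326.78063851 237.6286462 ]]
[[325.55031036 262.52144742]
 [304.4222252  262.58710195]
 [346.69073198 262.44972845]
 [325.12713953 128.24415997]]
```

View pics/e_wrist.png

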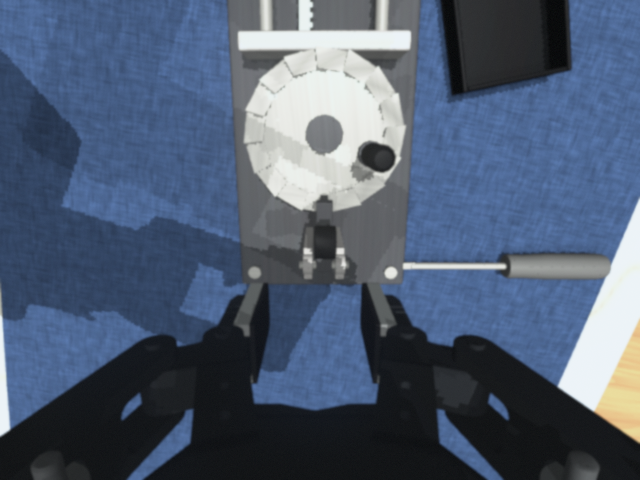

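Emit:
servo_tool(series=[[[0.2,0,0.3,0,0.007,-0.005,0.45],[0,0,0,0,0,0,0.45],[0,0,0,0,0,0,0.45],[0,0,0,0,0,0,0.45]]])

```text
t: 4.35
position: [0.5909, -0.0536, 0.1758]
orientation: [[0.98, 0.197, 0.008], [0.197, -0.98, 0.001], [0.008, 0.001, -1.0]]
wrist_force: [-0.1, 0.1, -1.0]
opening: 0.0383
```

```bash
python3 -c "
from h import *
togo([-.0005,-.066,.10])
s=bot.get_state(); print(s['joint_velocities'].round(1)); im=grab_frame('wrist')[:,:,::-1]; cv2.imwrite('pics/f_wrist.png',im)
p=np.load('holder.npy')
print(proj('wrist',H(p,[[0,0,.064],[.08,-.145,.012],[-.08,-.145,.012],[0,-.0665,.1175]]),s))
crop('pics/f_wrist.png','pics/f2.png',220,30,440,300,2.2)
"
```

```text
t 4.35 local now [ 0.0027 -0.0711  0.1758] shift [-0.126 -0.172  2.527] turn [ 0.0007 -0.0082  0.0007] F [-0.1  0.1 -1. ] open 0.0383 J [-16.  30.  89.   0.  61. -28.]
[-0.   0.   0.1  0.  -0.1  0. ]
[[311.22890851 126.69683897]
 [393.64313407 282.16964803]
 [229.22123104 282.63268129]
 [311.39534645 234.47542216]]
```

View pics/f2.png

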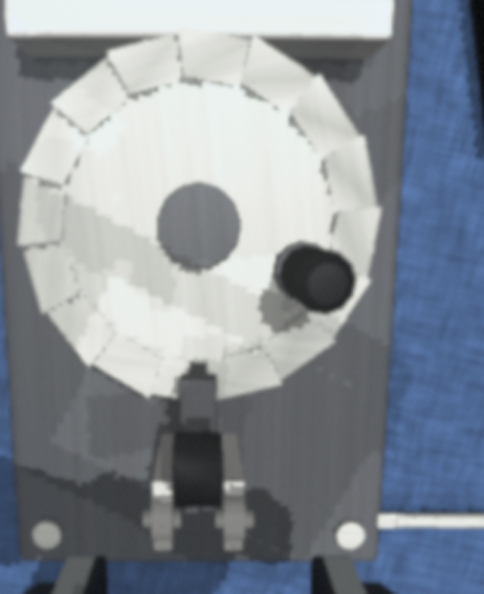

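```bash
cat > fit3.py <<'E'
from h import *
import fit
from scipy.optimize import least_squares
from scipy.spatial.transform import Rotation as Ro
s=bot.get_state()
def d(x,y): return np.array([220+(x+.5)/2.2-.5,30+(y+.5)/2.2-.5])
HA=-.39
obs=[(d(199,226),(0,0,.064)),(d(20,557),(-.08,-.145,.012)),(d(378,558),(.08,-.145,.012)),(d(161,489),(-.0125,-.091,.086)),(d(235,489),(.0125,-.091,.086))]
hk=[("scene",fit.px("scene",(229,125))),("side",fit.px("side",(237,80))),("wrist",d(329,286))]
T0=camera_info('wrist')['tool_from_camera']
def pw(P,q):
    c=camera_info('wrist'); W=np.eye(4); W[:3,:3]=s['orientation']; W[:3,3]=s['position']
    D=np.eye(4); D[:3,:3]=Ro.from_rotvec(q[:3]).as_matrix(); D[:3,3]=q[3:6]
    T=W@T0@D; v=(np.atleast_2d(P)-T[:3,3])@T[:3,:3]; x=v[:,0]/-v[:,2]; y=-v[:,1]/-v[:,2]; k=1+c['k1']*(x*x+y*y)
    return np.c_[c['fx']*x*k+c['cx'],c['fy']*y*k+c['cy']][0]
def f(v):
    p=v[:3]; q=v[4:10]; r=[]
    ho=H(p,(.038*np.cos(v[3]),.038*np.sin(v[3]),.122))
    for n,u,L in fit.obs: r+=list(proj(n,H(p,L))[0]-fit.px(n,u))
    for n,u in hk: r+=list((pw(ho,q) if n=='wrist' else proj(n,ho)[0])-u)
    for u,L in obs: r+=list(pw(H(p,L),q)-u)
    return np.array(r+list(q[:3]/.005)+list(q[3:]/.002))
v0=np.r_[.574,.0125,.2,-.39,np.zeros(6)]
r=least_squares(f,v0); print(r.x[:4].round(4),(r.x[4:]*1000).round(2)); print(f(r.x)[:-6].reshape(-1,2).round(1).tolist())
np.save('holder.npy',r.x[:3]); np.save('wq.npy',r.x[4:])
E
python3 fit3.py; python3 -c "
from h import *
togo([0,-.066,.10])"
```

```text
[ 0.5741  0.0127  0.1985 -0.4492] [-0.7  -3.28  5.45 -0.79 -1.88  4.62]
[[-0.5, -1.6], [-2.1, -0.4], [1.4, -1.3], [0.6, 0.2], [0.5, -1.6], [-2.5, 0.1], [-0.5, 2.0], [-0.2, -1.0], [0.3, -0.8], [-1.9, -1.4], [0.7, -2.9], [0.4, -0.7], [-0.3, -1.0], [1.0, 3.1], [0.5, 3.2]]
t 4.4 local now [ 0.0033 -0.0683  0.1758] shift [-0.13  -0.079  2.525] turn [ 0.0006 -0.008  -0.0003] F [ 0.8 -0.  -0.5] open 0.0384 J [-16.  30.  89.   0.  61. -28.]
```

Emit:
servo_tool(series=[[[-0.1,-0.08,0.3,0,-0.008,0,0.45],[0,0,0.6,0,0,0,0.45],[0,0,0.6,0,0,0,0.45],[0,0,0.5,0,0,0,0.45],[0,0,0.3,0,0,0,0.45],[0,0,0.2,0,0,0,0.45],[0,0,0,0,0,0,0.45],[0,0,0,0,0,0,0.45]]])

```text
t: 5.2
position: [0.5874, -0.052, 0.1005]
orientation: [[0.98, 0.197, -0.0], [0.197, -0.98, -0.0], [-0.0, 0.0, -1.0]]
wrist_force: [0.2, 0.1, 0.1]
opening: 0.0383
```

```bash
python3 -c "
from h import *
togo([0,-.066,.10])
s=bot.get_state(); im=grab_frame('wrist')[:,:,::-1]; cv2.imwrite('pics/g_wrist.png',im)
im=grab_frame('side')[:,:,::-1]; crop(im,'pics/g_side.png',280,60,440,270,2.8)
"
```

```text
t 5.2 local now [ 0.0003 -0.0661  0.1005] shift [-0.01  -0.002  0.015] turn [ 0.0004  0.0003 -0.0005] F [0.2 0.1 0.1] open 0.0383 J [-16.  35.  93.  -0.  52. -27.]
```

View pics/g_wrist.png

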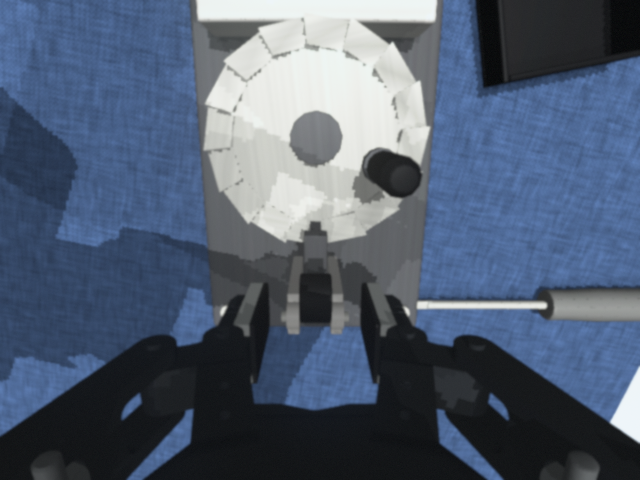

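View pics/g_side.png

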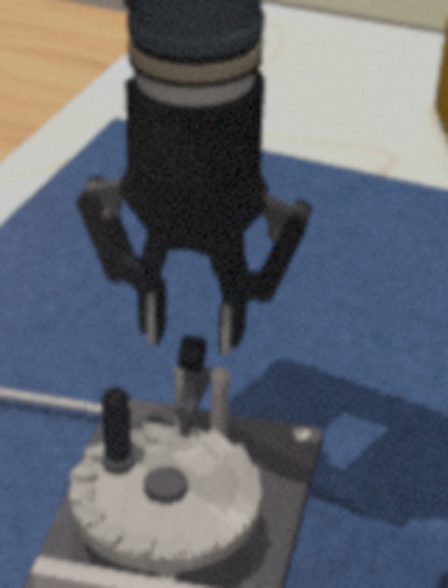

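```bash
python3 -c "
from h import *
p=np.load('holder.npy'); s=bot.get_state()
for n,L in [('tips',[[-.019,-.066,.1005],[.019,-.066,.1005],[-.019,-.066,.1105],[.019,-.066,.1105]]),('knob',[[0,-.063,.114],[0,-.0665,.1175],[0,-.068,.119]])]:
  print(n,((proj('side',H(p,L))-[280,60])*2.8).round(0).tolist(), proj('wrist',H(p,L),s).round(0).tolist())
"
```

```text
tips [[218.0, 383.0], [160.0, 374.0], [218.0, 370.0], [160.0, 362.0]] [[277.0, 275.0], [355.0, 275.0], [275.0, 284.0], [357.0, 284.0]]
knob [[188.0, 364.0], [189.0, 357.0], [190.0, 353.0]] [[316.0, 281.0], [316.0, 291.0], [316.0, 296.0]]
```

Emit:
servo_tool(series=[[[0,0.06,0,0,0,0,0.3],[0,0,0,0,0,0,0.2],[0,0,0,0,0,0,0.1],[0,0,0,0,0,0,0.05],[0,0,0,0,0,0,0.0],[0,0,0,0,0,0,0.0],[0,0,0,0,0,0,0.0]]], grip_force=30)

```text
t: 6.0
position: [0.588, -0.0537, 0.1005]
orientation: [[0.98, 0.197, 0.0], [0.197, -0.98, -0.0], [0.0, 0.0, -1.0]]
wrist_force: [1.3, 1.0, 3.3]
opening: 0.0121
```

```bash
python3 -c "
from h import *
togo([0,-.068,.10])
s=bot.get_state(); im=grab_frame('wrist')[:,:,::-1]; crop(im,'pics/h_wrist.png',220,180,420,340,4)
im=grab_frame('side')[:,:,::-1]; crop(im,'pics/h_side.png',280,60,440,270,2.8)
"
```

```text
t 6.0 local now [ 0.0005 -0.0678  0.1005] shift [-0.018  0.005  0.017] turn [ 0.0004 -0.0003 -0.0006] F [1.3 1.  3.3] open 0.0121 J [-16.  35.  92.  -0.  52. -27.]
```

View pics/h_wrist.png

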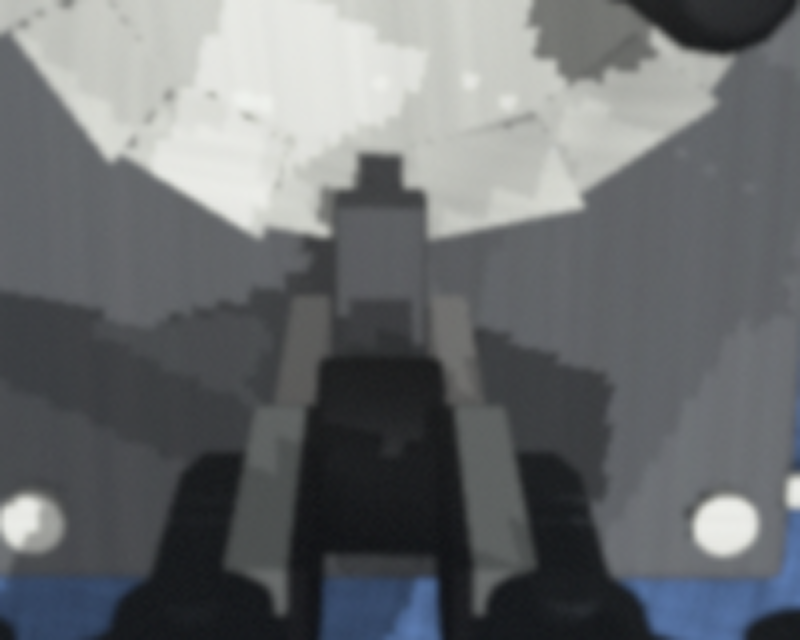

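View pics/h_side.png

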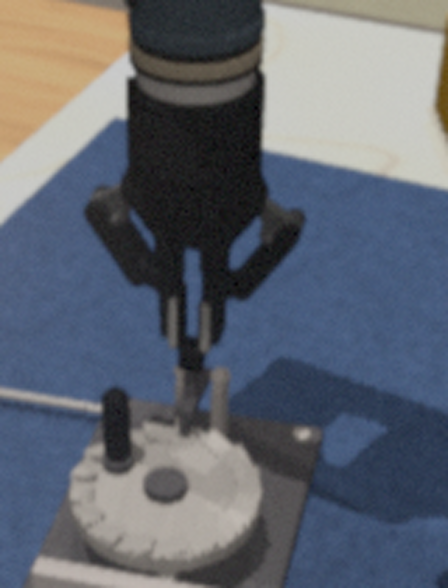

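Emit:
servo_tool(series=[[[0,0.207,-0.133,0,0,0,0],[0,0.223,-0.1,0,0,0,0],[0,0.233,-0.067,0,0,0,0],[0,0,0,0,0,0,0]]])

```text
t: 6.5
position: [0.5919, -0.0742, 0.1093]
orientation: [[0.981, 0.196, -0.0], [0.196, -0.981, -0.0], [-0.0, 0.0, -1.0]]
wrist_force: [2.6, 1.8, -0.3]
opening: 0.0113
```

```bash
python3 -c "
from h import *
togo([0,-.068,.10])
s=bot.get_state(); im=grab_frame('wrist')[:,:,::-1]; crop(im,'pics/i_wrist.png',220,180,420,340,4)
im=grab_frame('side')[:,:,::-1]; crop(im,'pics/i_side.png',280,60,440,270,2.8)
"
```

```text
t 6.5 local now [ 0.0003 -0.0888  0.1093] shift [-0.01  -0.693  0.308] turn [ 0.0003  0.0003 -0.0017] F [ 2.6  1.8 -0.3] open 0.0113 J [-18.  35.  91.  -0.  54. -29.]
```

View pics/i_wrist.png

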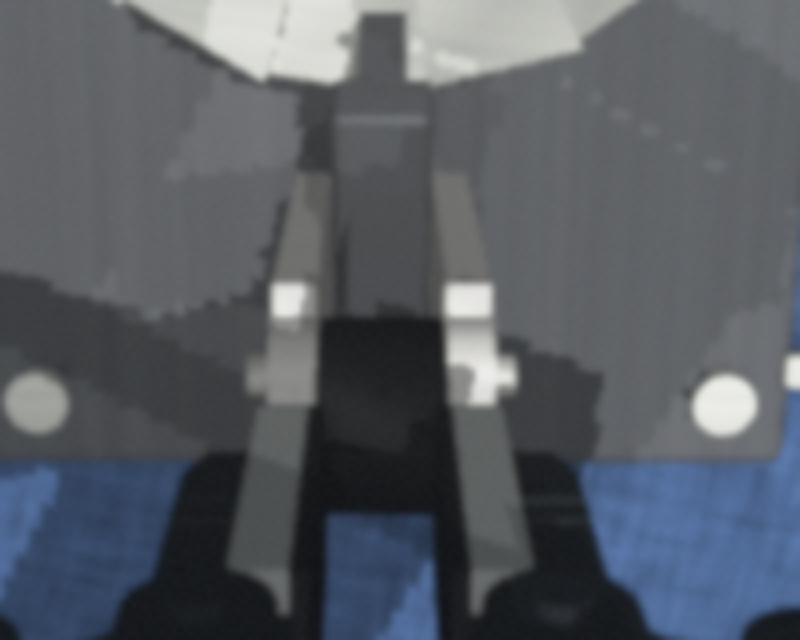

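View pics/i_side.png

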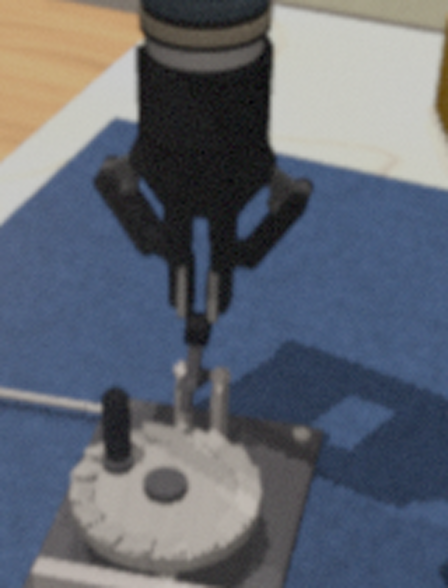

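Emit:
servo_tool(series=[[[0,0.243,-0.03,0,0,0,0],[0,0.247,0,0,0,0,0],[0,0.24,0.04,0,0,0,0],[0,0.23,0.075,0,0,0,0],[0,0.22,0.11,0,0,0,0],[0,0.2,0.14,0,0,0,0],[0,0,0,0,0,0,0]]])

```text
t: 7.3
position: [0.6007, -0.1178, 0.1009]
orientation: [[0.98, 0.197, 0.002], [0.197, -0.98, -0.006], [0.001, 0.006, -1.0]]
wrist_force: [1.5, -3.3, 9.3]
opening: 0.0112
```

```bash
python3 -c "
from h import *
togo([0,-.068,.10])
s=bot.get_state(); im=grab_frame('wrist')[:,:,::-1]; crop(im,'pics/j_wrist.png',220,180,420,340,4)
im=grab_frame('side')[:,:,::-1]; crop(im,'pics/j_side.png',280,60,440,270,2.8)
"
```

```text
t 7.3 local now [ 0.0003 -0.1332  0.1009] shift [-0.012 -2.173  0.016] turn [ 0.006  -0.0007 -0.0005] F [ 1.5 -3.3  9.3] open 0.0112 J [-21.  37.  89.  -0.  54. -33.]
```

View pics/j_wrist.png

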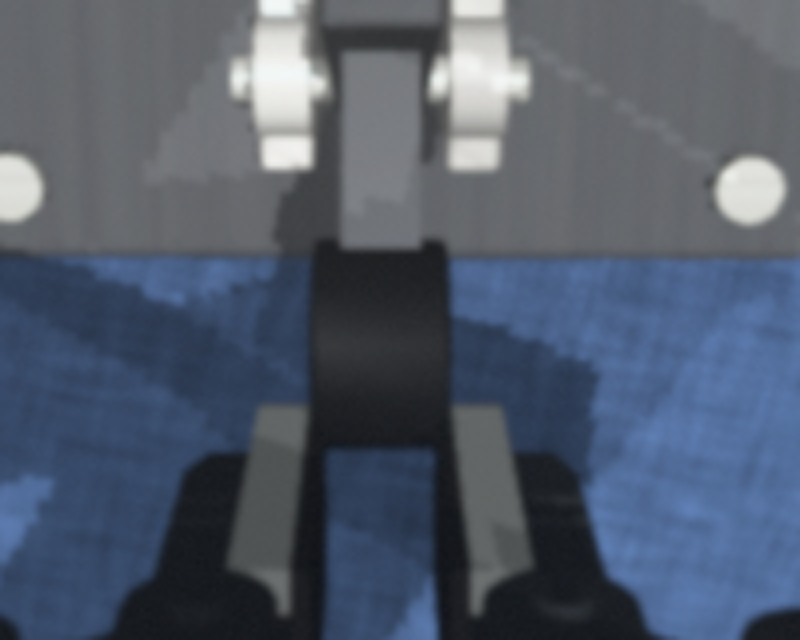

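View pics/j_side.png

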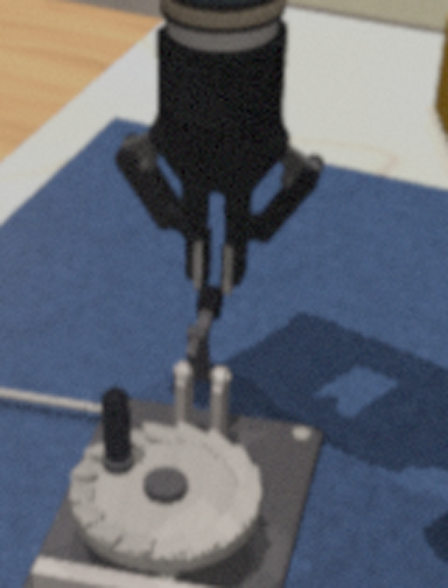

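Emit:
servo_tool(series=[[[0,0,0,0,0,0,0.2],[0,0,0,0,0,0,0.45],[0,0,0,0,0,0,0.45],[0,0,-0.4,0,0,0,0.45],[0,0,-0.8,0,0,0,0.45],[0,0,-0.8,0,0,0,0.45],[0,0,-0.5,0,0,0,0.45],[0,0,0,0,0,0,0.45]]])

```text
t: 8.2
position: [0.6013, -0.1143, 0.1771]
orientation: [[0.98, 0.197, 0.004], [0.197, -0.98, -0.002], [0.004, 0.003, -1.0]]
wrist_force: [0.5, -0.6, 0.6]
opening: 0.0382
```

```bash
python3 -c "
from h import *
togo([.0365,-.015,.20])
s=bot.get_state(); im=grab_frame('wrist')[:,:,::-1]; cv2.imwrite('pics/k_wrist.png',im)
im=grab_frame('side')[:,:,::-1]; crop(im,'pics/k_side.png',280,60,440,270,2.8)
p=np.load('holder.npy')
b=1.75+np.arctan2(34,35); L=[[0,-.098+.049*np.cos(b),.08+.049*np.sin(b)]]; print(L,proj('wrist',H(p,L),s),(proj('side',H(p,L))-[280,60])*2.8)
"
```

```text
t 8.2 local now [ 0.0016 -0.1299  0.1771] shift [ 1.167 -3.826 -0.771] turn [ 0.0033 -0.0037  0.    ] F [ 0.5 -0.6  0.6] open 0.0382 J [-21.  31.  86.  -0.  63. -33.]
[[0, np.float64(-0.13786049754500737), np.float64(0.1084980830138531)]] [[313.53933064 248.03544856]] [[213.38164361 305.3670304 ]]
```

View pics/k_wrist.png

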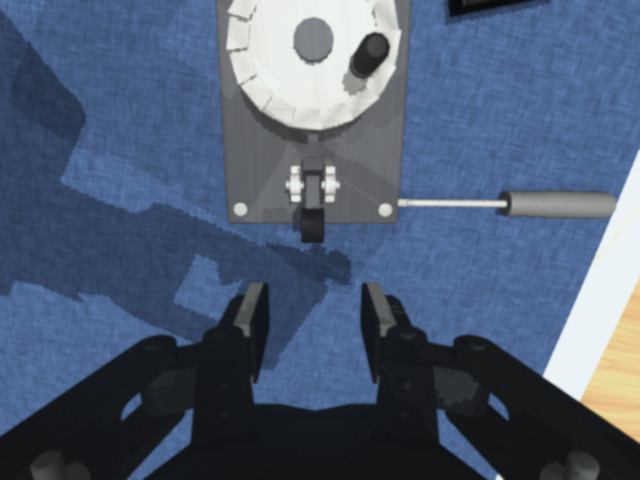

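View pics/k_side.png

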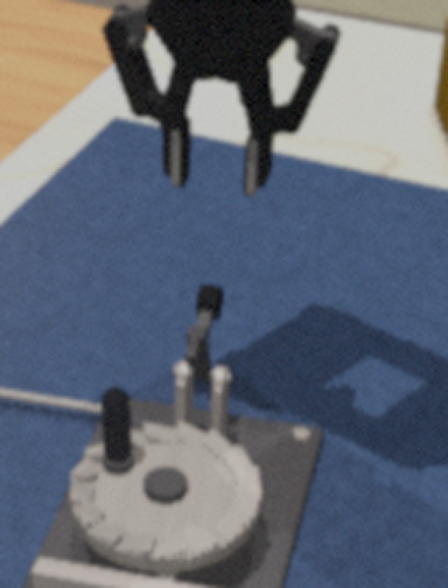

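Emit:
servo_tool(series=[[[0.1,-0.3,-0.4,0.003,-0.004,0,0.45],[0.2,-0.7,-0.3,0,0,0,0.45],[0.3,-0.95,0,0,0,0,0.45],[0.3,-0.95,0,0,0,0,0.45],[0.2,-0.9,0,0,0,0,0.45],[0,0,0,0,0,0.15,0.45],[0,0,0,0,0,0.15,0.45],[0,0,0,0,0,0.15,0.45],[0,0,0,0,0,0.15,0.45],[0,0,0,0,0,0.15,0.45]]])

```text
t: 9.3
position: [0.6084, 0.0048, 0.1935]
orientation: [[0.848, -0.529, -0.009], [-0.529, -0.848, 0.002], [-0.009, 0.003, -1.0]]
wrist_force: [0.1, -0.7, -0.6]
opening: 0.0381
```

Emit:
servo_tool(series=[[[0,0,0,0,0,0.15,0.45],[0,0,0,0,0,0.15,0.45],[0,0,0,0,0,0.15,0.45],[0,0,0,0,0,0.15,0.45],[0,0,0,0,0,0.15,0.45],[0,0,0,0,0,0.07,0.45],[0,0,0,0,0,0,0.45],[0,0,0,0,0,0,0.45]]])

```text
t: 10.1
position: [0.6089, 0.0046, 0.1941]
orientation: [[0.199, -0.98, -0.008], [-0.98, -0.199, 0.002], [-0.004, 0.007, -1.0]]
wrist_force: [0.4, -0.3, 0.5]
opening: 0.0385
```

```bash
cat >> h.py <<'E'
def tog(L,ang,frame=None):
    "same, tool x at angle ang from holder x"
    from scipy.spatial.transform import Rotation as Ro
    p=np.load("holder.npy"); s=bot.get_state(); R=s['orientation']
    P=H(p,L)[0]; sh=R.T@(P-s['position'])/.03; a=p[2]+ang; c,sn=np.cos(a),np.sin(a)
    Rt=np.array([[c,sn,0],[sn,-c,0],[0,0,-1]])
    l=loc(s['position'])[0]; f=s['wrist_force']; c,sn=np.cos(p[2]),np.sin(p[2])
    print("t",round(s['t'],2),"local",l.round(4),"pol",round(float(np.hypot(l[0],l[1])),4),round(float(np.arctan2(l[1],l[0])),3),"shift",sh.round(3),"turn",Ro.from_matrix(R.T@Rt).as_rotvec().round(4),"F holder",np.round([c*f[0]+sn*f[1],-sn*f[0]+c*f[1],f[2]],1),"open",round(s['opening'],4),"J",s['joints'].round(0))
E
python3 -c "
from h import *
tog([.0349,-.0151,.085],-np.pi/2)
s=bot.get_state(); im=grab_frame('wrist')[:,:,::-1]; cv2.imwrite('pics/l_wrist.png',im)
p=np.load('holder.npy')
print(proj('wrist',H(p,[[0,0,.062],[.0349,-.0151,.122],[0,-.138,.1085]]),s))
"
```

```text
t 10.1 local [ 0.0325 -0.0148  0.1941] pol 0.0357 -0.428 shift [ 0.024 -0.107  3.636] turn [0.0071 0.0037 0.0019] F holder [ 0.4 -0.4  0.5] open 0.0385 J [-10.  30.  85.   0.  66.  68.]
[[296.65820217 251.32320158]
 [313.93628636 231.1810692 ]
 [479.90373915 272.04885029]]
```

View pics/l_wrist.png

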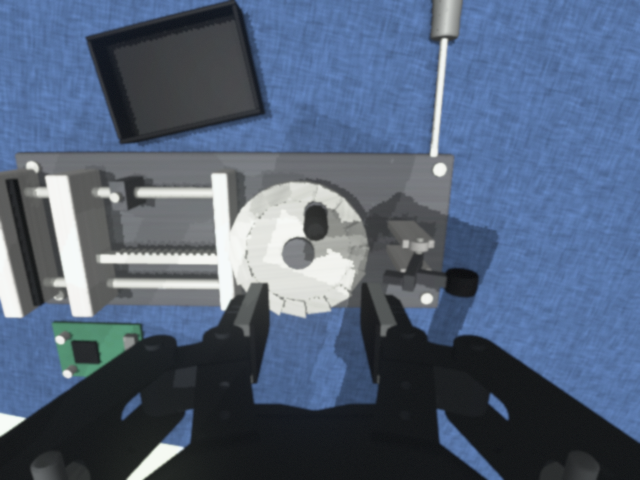

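Emit:
servo_tool(series=[[[0.03,-0.1,0.2,0.007,0.004,0.002,0.45],[0,0,0.6,0,0,0,0.45],[0,0,0.8,0,0,0,0.45],[0,0,0.8,0,0,0,0.45],[0,0,0.7,0,0,0,0.45],[0,0,0.4,0,0,0,0.45],[0,0,0.1,0,0,0,0.45],[0,0,0,0,0,0,0.45]]])

```text
t: 10.95
position: [0.613, 0.0041, 0.087]
orientation: [[0.196, -0.981, 0.002], [-0.981, -0.196, -0.001], [0.001, -0.002, -1.0]]
wrist_force: [0.5, 0.8, 0.3]
opening: 0.0384
```

```bash
python3 -c "
from h import *
tog([.0349,-.0151,.085],-np.pi/2)
im=grab_frame('wrist')[:,:,::-1]; crop(im,'pics/m_wrist.png',180,120,440,320,3)
"
```

```text
t 10.95 local [ 0.0364 -0.0161  0.087 ] pol 0.0398 -0.416 shift [-0.033  0.05   0.066] turn [-0.0018 -0.001  -0.0016] F holder [0.7 0.7 0.3] open 0.0384 J [-10.  38.  90.  -0.  52.  69.]
```

View pics/m_wrist.png

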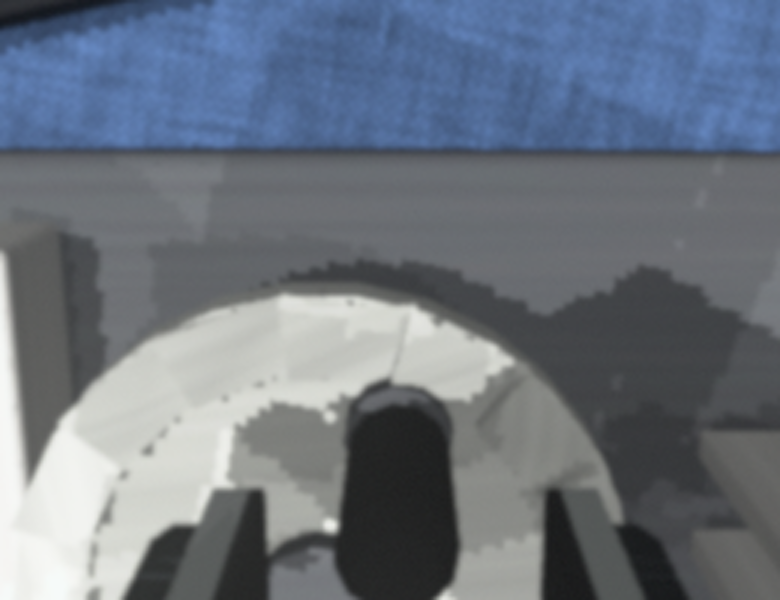

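Emit:
servo_tool(series=[[[-0.03,0.05,0,0,0,0,0.3],[0,0,0,0,0,0,0.2],[0,0,0,0,0,0,0.1],[0,0,0,0,0,0,0.05],[0,0,0,0,0,0,0.0],[0,0,0,0,0,0,0.0]]], grip_force=30)

```text
t: 11.6
position: [0.6117, 0.005, 0.0883]
orientation: [[0.196, -0.981, 0.004], [-0.981, -0.196, -0.0], [0.001, -0.003, -1.0]]
wrist_force: [-1.1, 1.9, 5.4]
opening: 0.0144
```

```bash
python3 -c "
from h import *
tog([.0349,-.0151,.085],-np.pi/2)
im=grab_frame('wrist')[:,:,::-1]; crop(im,'pics/n_wrist.png',180,120,440,320,3)
"
```

```text
t 11.6 local [ 0.0353 -0.015   0.0883] pol 0.0384 -0.402 shift [0.003 0.014 0.111] turn [-0.0034 -0.0011 -0.0017] F holder [-0.7  2.1  5.4] open 0.0144 J [-10.  38.  90.   0.  52.  69.]
```

View pics/n_wrist.png

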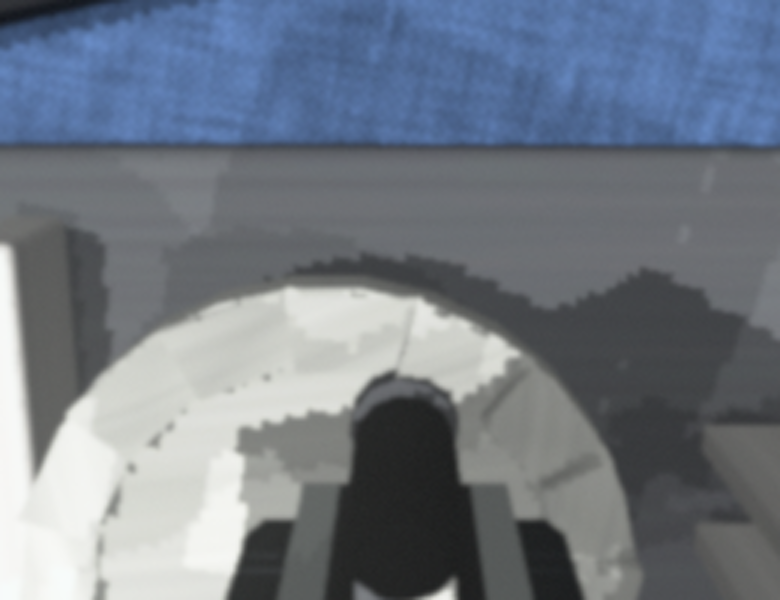

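```bash
cat > arc.py <<'E'
import numpy as np,sys
a,n,st,x0,y0=[float(v) for v in sys.argv[1:6]]
th=a+st*np.arange(1,int(n)+1)
P=np.r_[[[x0,y0]],.038*np.c_[np.cos(th),np.sin(th)]]
d=np.diff(P,axis=0)/.03
print([[round(-y,3),round(-x,3),0,0,0,0,0] for x,y in d])
E
python3 arc.py -.402 10 .15 .0353 -.015
```

```text
[[np.float64(-0.184), np.float64(-0.05), 0, 0, 0, 0, 0], [np.float64(-0.187), np.float64(-0.033), 0, 0, 0, 0, 0], [np.float64(-0.19), np.float64(-0.005), 0, 0, 0, 0, 0], [np.float64(-0.188), np.float64(0.023), 0, 0, 0, 0, 0], [np.float64(-0.183), np.float64(0.051), 0, 0, 0, 0, 0], [np.float64(-0.173), np.float64(0.078), 0, 0, 0, 0, 0], [np.float64(-0.16), np.float64(0.103), 0, 0, 0, 0, 0], [np.float64(-0.142), np.float64(0.126), 0, 0, 0, 0, 0], [np.float64(-0.122), np.float64(0.145), 0, 0, 0, 0, 0], [np.float64(-0.099), np.float64(0.162), 0, 0, 0, 0, 0]]
```

Emit:
servo_tool(series=[[[-0.184,-0.05,0,0,0,0,0],[-0.187,-0.033,0,0,0,0,0],[-0.19,-0.005,0,0,0,0,0],[-0.188,0.023,0,0,0,0,0],[-0.183,0.051,0,0,0,0,0],[0,0,0,0,0,0,0]]])

```text
t: 12.25
position: [0.6069, 0.0323, 0.0883]
orientation: [[0.196, -0.981, 0.004], [-0.981, -0.196, -0.001], [0.002, -0.004, -1.0]]
wrist_force: [-2.0, -0.4, 5.7]
opening: 0.0145
```

```bash
python3 -c "
from h import *
tog([.0349,-.0151,.085],-np.pi/2)
im=grab_frame('wrist')[:,:,::-1]; crop(im,'pics/o_wrist.png',100,60,440,320,2.2)
"; python3 arc.py .348 10 .15 .0357 .01296
```

```text
t 12.25 local [0.036  0.0127 0.0883] pol 0.0382 0.34 shift [0.928 0.037 0.113] turn [-0.0042 -0.0022 -0.0011] F holder [-2.1  0.   5.7] open 0.0145 J [-7. 37. 90. -0. 52. 71.]
[[np.float64(-0.173), np.float64(0.077), 0, 0, 0, 0, 0], [np.float64(-0.16), np.float64(0.103), 0, 0, 0, 0, 0], [np.float64(-0.142), np.float64(0.126), 0, 0, 0, 0, 0], [np.float64(-0.122), np.float64(0.145), 0, 0, 0, 0, 0], [np.float64(-0.099), np.float64(0.162), 0, 0, 0, 0, 0], [np.float64(-0.074), np.float64(0.175), 0, 0, 0, 0, 0], [np.float64(-0.047), np.float64(0.184), 0, 0, 0, 0, 0], [np.float64(-0.019), np.float64(0.189), 0, 0, 0, 0, 0], [np.float64(0.01), np.float64(0.19), 0, 0, 0, 0, 0], [np.float64(0.038), np.float64(0.186), 0, 0, 0, 0, 0]]
```

View pics/o_wrist.png

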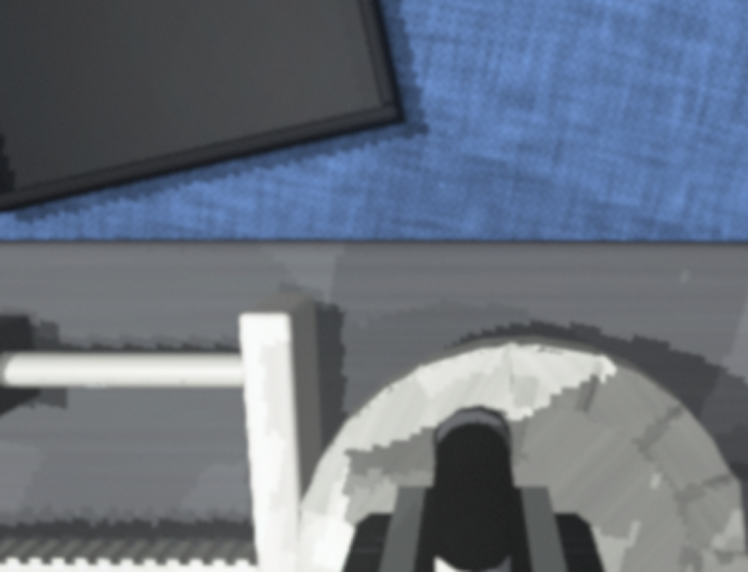

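Wheel turns along with the handle, forces are low. Continuing the arc to about 1.85 rad.

Emit:
servo_tool(series=[[[-0.173,0.08,0,0,0,0,0],[-0.16,0.103,0,0,0,0,0],[-0.142,0.126,0,0,0,0,0],[-0.122,0.145,0,0,0,0,0],[-0.099,0.162,0,0,0,0,0],[-0.074,0.175,0,0,0,0,0],[-0.047,0.184,0,0,0,0,0],[-0.019,0.189,0,0,0,0,0],[0.01,0.19,0,0,0,0,0],[0.038,0.186,0,0,0,0,0]]])

```text
t: 13.3
position: [0.5584, 0.047, 0.0883]
orientation: [[0.195, -0.981, 0.008], [-0.981, -0.195, 0.0], [0.001, -0.008, -1.0]]
wrist_force: [1.7, 0.8, 6.7]
opening: 0.0142
```

```bash
python3 -c "
from h import *
tog([.0349,-.0151,.085],-np.pi/2)
im=grab_frame('side')[:,:,::-1]; crop(im,'pics/p_side.png',230,170,430,400,2.6)
"; python3 arc.py 1.848 10 .12 -.0104 .0366
```

```text
t 13.3 local [-0.0087  0.0367  0.0883] pol 0.0377 1.802 shift [ 1.724 -1.455  0.124] turn [-0.0077 -0.0014 -0.0022] F holder [1.8 0.4 6.7] open 0.0142 J [-7. 35. 98.  0. 47. 72.]
[[np.float64(0.052), np.float64(0.143), 0, 0, 0, 0, 0], [np.float64(0.067), np.float64(0.136), 0, 0, 0, 0, 0], [np.float64(0.083), np.float64(0.127), 0, 0, 0, 0, 0], [np.float64(0.098), np.float64(0.116), 0, 0, 0, 0, 0], [np.float64(0.111), np.float64(0.104), 0, 0, 0, 0, 0], [np.float64(0.122), np.float64(0.09), 0, 0, 0, 0, 0], [np.float64(0.132), np.float64(0.075), 0, 0, 0, 0, 0], [np.float64(0.14), np.float64(0.058), 0, 0, 0, 0, 0], [np.float64(0.146), np.float64(0.041), 0, 0, 0, 0, 0], [np.float64(0.15), np.float64(0.023), 0, 0, 0, 0, 0]]
```

View pics/p_side.png

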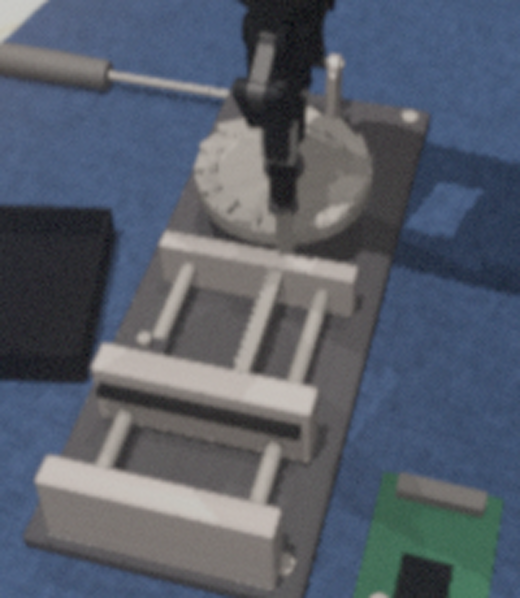

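Emit:
servo_tool(series=[[[0.052,0.143,0,0,0,0,0],[0.067,0.136,0,0,0,0,0],[0.083,0.127,0,0,0,0,0],[0.098,0.116,0,0,0,0,0],[0.111,0.104,0,0,0,0,0],[0.122,0.09,0,0,0,0,0],[0,0,0,0,0,0,0]]])

```text
t: 14.05
position: [0.539, 0.0265, 0.0882]
orientation: [[0.195, -0.981, 0.005], [-0.981, -0.195, -0.001], [0.002, -0.004, -1.0]]
wrist_force: [-0.0, -0.0, 9.3]
opening: 0.0143
```

```bash
python3 -c "
from h import *
tog([.0349,-.0151,.085],-np.pi/2)
im=grab_frame('wrist')[:,:,::-1]; cv2.imwrite('pics/q_wrist.png',im)
im=grab_frame('scene')[:,:,::-1]; crop(im,'pics/q_scene.png',220,205,450,325,3.4)
"; python3 arc.py 2.568 10 .05 -.0319 .0206
```

```text
t 14.05 local [-0.0317  0.0204  0.0882] pol 0.0377 2.569 shift [ 1.179 -2.222  0.12 ] turn [-0.0044 -0.0016 -0.0021] F holder [-0.  -0.   9.3] open 0.0143 J [ -9.  33. 101.   0.  46.  70.]
[[np.float64(0.053), np.float64(0.034), 0, 0, 0, 0, 0], [np.float64(0.056), np.float64(0.03), 0, 0, 0, 0, 0], [np.float64(0.057), np.float64(0.027), 0, 0, 0, 0, 0], [np.float64(0.058), np.float64(0.025), 0, 0, 0, 0, 0], [np.float64(0.06), np.float64(0.022), 0, 0, 0, 0, 0], [np.float64(0.061), np.float64(0.019), 0, 0, 0, 0, 0], [np.float64(0.061), np.float64(0.016), 0, 0, 0, 0, 0], [np.float64(0.062), np.float64(0.012), 0, 0, 0, 0, 0], [np.float64(0.063), np.float64(0.009), 0, 0, 0, 0, 0], [np.float64(0.063), np.float64(0.006), 0, 0, 0, 0, 0]]
```

View pics/q_wrist.png

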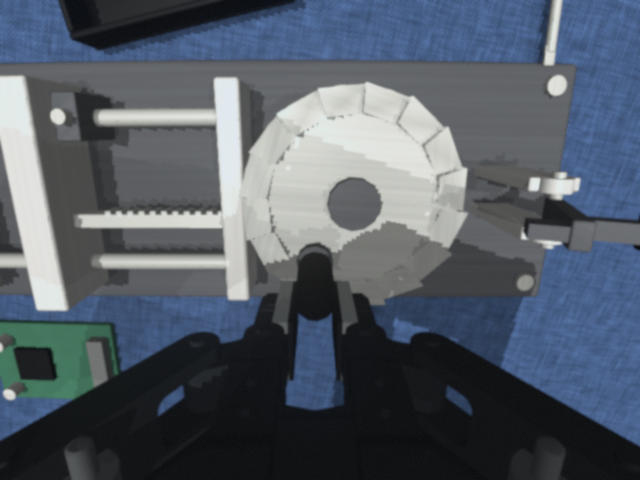

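View pics/q_scene.png

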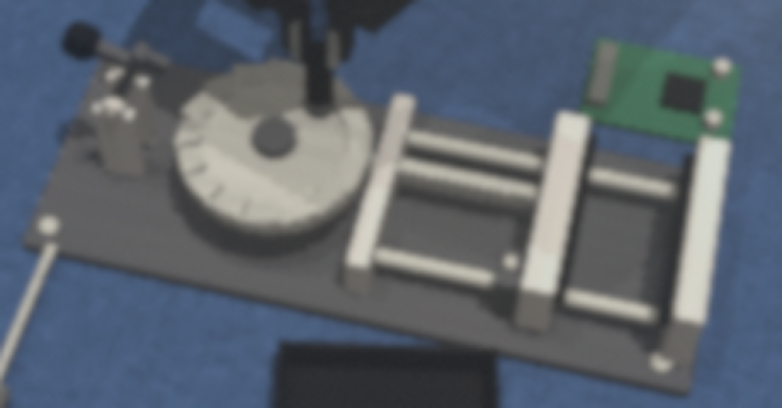

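Emit:
servo_tool(series=[[[0.053,0.033,0,0,0,0,0],[0.056,0.03,0,0,0,0,0],[0.057,0.027,0,0,0,0,0],[0.058,0.025,0,0,0,0,0],[0,0,0,0,0,0,0]]])

```text
t: 14.65
position: [0.5371, 0.0196, 0.0882]
orientation: [[0.195, -0.981, 0.005], [-0.981, -0.195, -0.0], [0.001, -0.005, -1.0]]
wrist_force: [-0.9, 0.4, 8.4]
opening: 0.0146
```

```bash
python3 -c "
from h import *
tog([.0349,-.0151,.085],-np.pi/2)
im=grab_frame('wrist')[:,:,::-1]; crop(im,'pics/r_wrist.png',0,50,240,300,2.4)
"; python3 arc.py 2.768 10 .025 -.0354 .0139
```

```text
t 14.65 local [-0.035   0.0141  0.0882] pol 0.0377 2.759 shift [ 0.967 -2.331  0.12 ] turn [-0.0045 -0.0012 -0.0021] F holder [-0.8  0.6  8.4] open 0.0146 J [-10.  33. 101.   0.  46.  69.]
[[np.float64(0.031), np.float64(0.01), 0, 0, 0, 0, 0], [np.float64(0.03), np.float64(0.01), 0, 0, 0, 0, 0], [np.float64(0.03), np.float64(0.01), 0, 0, 0, 0, 0], [np.float64(0.03), np.float64(0.009), 0, 0, 0, 0, 0], [np.float64(0.031), np.float64(0.008), 0, 0, 0, 0, 0], [np.float64(0.031), np.float64(0.007), 0, 0, 0, 0, 0], [np.float64(0.031), np.float64(0.007), 0, 0, 0, 0, 0], [np.float64(0.031), np.float64(0.006), 0, 0, 0, 0, 0], [np.float64(0.031), np.float64(0.005), 0, 0, 0, 0, 0], [np.float64(0.031), np.float64(0.004), 0, 0, 0, 0, 0]]
```

View pics/r_wrist.png

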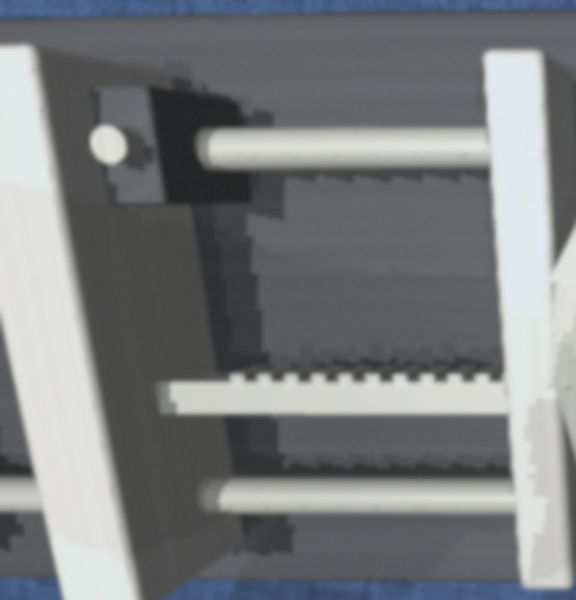

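Emit:
servo_tool(series=[[[0.031,0.01,0,0,0,0,0],[0.03,0.01,0,0,0,0,0],[0,0,0,0,0,0,0]]])

```text
t: 15.0
position: [0.5368, 0.0181, 0.0882]
orientation: [[0.195, -0.981, 0.005], [-0.981, -0.195, 0.0], [0.001, -0.005, -1.0]]
wrist_force: [0.5, 2.6, 9.8]
opening: 0.0144
```

Emit:
servo_tool(series=[[[0.03,0.01,0,0,0,0,0],[0,0,0,0,0,0,0]]])

```text
t: 15.2
position: [0.5367, 0.0178, 0.0882]
orientation: [[0.194, -0.981, 0.005], [-0.981, -0.194, 0.001], [-0.0, -0.005, -1.0]]
wrist_force: [0.2, 4.6, 8.9]
opening: 0.0142
```

```bash
python3 -c "
from h import *
tog([.0349,-.0151,.085],-np.pi/2)"
```

```text
t 15.2 local [-0.0357  0.0123  0.0882] pol 0.0378 2.809 shift [ 0.908 -2.355  0.118] turn [-0.005   0.0004 -0.0029] F holder [1.1 4.4 8.9] open 0.0142 J [-10.  33. 101.   0.  46.  69.]
```

Emit:
servo_tool(series=[[[0.03,0.008,0,0,0,0,0],[0,0,0,0,0,0,0]]])

```text
t: 15.4
position: [0.5367, 0.0175, 0.0882]
orientation: [[0.194, -0.981, 0.005], [-0.981, -0.194, 0.002], [-0.001, -0.005, -1.0]]
wrist_force: [0.0, 6.0, 8.0]
opening: 0.0144
```

```bash
python3 -c "
from h import *
tog([.0349,-.0151,.085],-np.pi/2)
tog([.0349,-.0151,.085],-np.pi/2)"
```

```text
t 15.4 local [-0.0357  0.0121  0.0882] pol 0.0377 2.816 shift [ 0.898 -2.357  0.119] turn [-0.0054  0.0014 -0.0033] F holder [1.2 5.9 8. ] open 0.0144 J [-10.  33. 101.   0.  46.  68.]
t 15.4 local [-0.0357  0.0121  0.0882] pol 0.0377 2.816 shift [ 0.898 -2.357  0.119] turn [-0.0054  0.0014 -0.0033] F holder [1.2 5.9 8. ] open 0.0144 J [-10.  33. 101.   0.  46.  68.]
```

Emit:
servo_tool(series=[[[0.035,0.011,0,0,0,0,0],[0.03,0.01,0,0,0,0,0],[0,0,0,0,0,0,0]]])

```text
t: 15.7
position: [0.5366, 0.0169, 0.0882]
orientation: [[0.193, -0.981, 0.005], [-0.981, -0.193, 0.005], [-0.004, -0.006, -1.0]]
wrist_force: [1.4, 10.5, 8.3]
opening: 0.0147
```

```bash
python3 -c "
from h import *
tog([.0349,-.0151,.085],-np.pi/2)
im=grab_frame('wrist')[:,:,::-1]; crop(im,'pics/s_wrist.png',0,50,240,300,2.4)
im=grab_frame('scene')[:,:,::-1]; crop(im,'pics/s_scene.png',220,205,450,325,3.4)
tog([.0349,-.0151,.085],-np.pi/2)"
```

```text
t 15.7 local [-0.036   0.0115  0.0882] pol 0.0378 2.833 shift [ 0.875 -2.365  0.119] turn [-0.0062  0.0036 -0.0044] F holder [ 3.4 10.   8.3] open 0.0147 J [-10.  33. 101.   0.  46.  68.]
t 15.8 local [-0.036   0.0115  0.0882] pol 0.0378 2.833 shift [ 0.877 -2.366  0.118] turn [-0.0061  0.0035 -0.0041] F holder [ 3.8 10.6  8.6] open 0.0144 J [-10.  33. 101.   0.  46.  68.]
```

View pics/s_wrist.png

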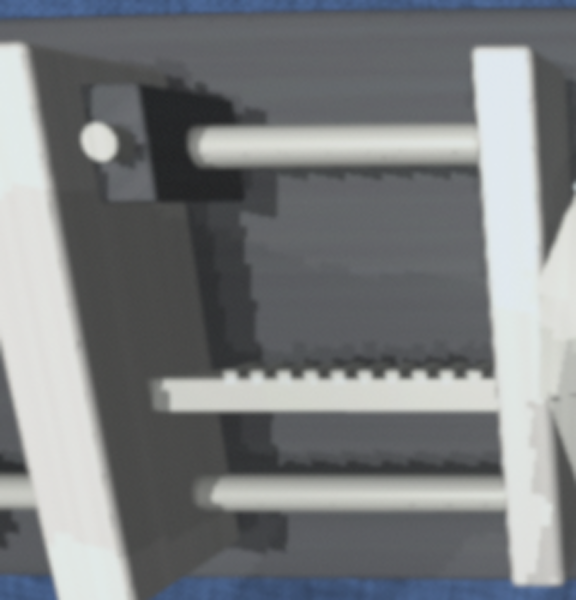

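View pics/s_scene.png

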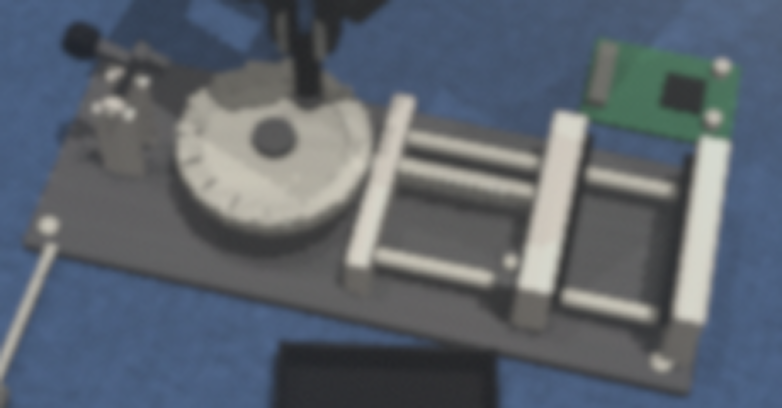

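Emit:
servo_tool(series=[[[0,0,0,0,0,0,0],[0,0,0,0,0,0,0],[0,0,0,0,0,0,0]]])

```text
t: 16.1
position: [0.5366, 0.0169, 0.0882]
orientation: [[0.193, -0.981, 0.005], [-0.981, -0.193, 0.005], [-0.003, -0.006, -1.0]]
wrist_force: [1.3, 10.5, 9.3]
opening: 0.0146
```

```bash
python3 -c "
from h import *
tog([.0349,-.0151,.085],-np.pi/2)"
```

```text
t 16.1 local [-0.036   0.0115  0.0882] pol 0.0378 2.832 shift [ 0.878 -2.365  0.119] turn [-0.0061  0.0035 -0.0041] F holder [ 3.4 10.   9.3] open 0.0146 J [-10.  33. 101.   0.  46.  68.]
```

Emit:
servo_tool(series=[[[-0.04,-0.012,0,0,0,0,0],[-0.04,-0.012,0,0,0,0,0],[0,0,0,0,0,0,0]]])

```text
t: 16.4
position: [0.5367, 0.0177, 0.0882]
orientation: [[0.195, -0.981, 0.005], [-0.981, -0.195, 0.001], [-0.0, -0.005, -1.0]]
wrist_force: [-0.7, 4.5, 8.5]
opening: 0.014
```

```bash
python3 -c "
from h import *
tog([.0349,-.0151,.085],-np.pi/2)"
```

```text
t 16.4 local [-0.0357  0.0122  0.0882] pol 0.0377 2.811 shift [ 0.905 -2.354  0.12 ] turn [-0.0052  0.0005 -0.0024] F holder [0.2 4.5 8.5] open 0.014 J [-10.  33. 101.   0.  46.  69.]
```

Emit:
servo_tool(series=[[[-0.03,-0.01,0,0,0,0,0],[0,0,0,0,0,0,0.2],[0,0,0,0,0,0,0.45],[0,0,0,0,0,0,0.45],[0,0,-0.4,0,0,0,0.45],[0,0,-0.8,0,0,0,0.45],[0,0,-0.9,0,0,0,0.45],[0,0,-0.9,0,0,0,0.45],[0,0,-0.8,0,0,0,0.45],[0,0,0,0,0,0,0.45]]])

```text
t: 17.4
position: [0.5381, 0.0165, 0.2049]
orientation: [[0.195, -0.981, 0.01], [-0.981, -0.195, -0.002], [0.004, -0.01, -1.0]]
wrist_force: [1.0, 0.2, -0.5]
opening: 0.0385
```

```bash
python3 -c "
from h import *
tog([0,-.138,.20],-np.pi/2)
im=grab_frame('wrist')[:,:,::-1]; cv2.imwrite('pics/t_wrist.png',im)
im=grab_frame('side')[:,:,::-1]; crop(im,'pics/t_side.png',230,170,430,400,2.6)
"
```

```text
t 17.4 local [-0.0345  0.0108  0.2049] pol 0.0362 2.838 shift [ 4.957 -1.158  0.196] turn [-0.0096 -0.004  -0.0018] F holder [ 1.1 -0.  -0.5] open 0.0385 J [-10.  23.  95.  -0.  61.  69.]
```

View pics/t_wrist.png

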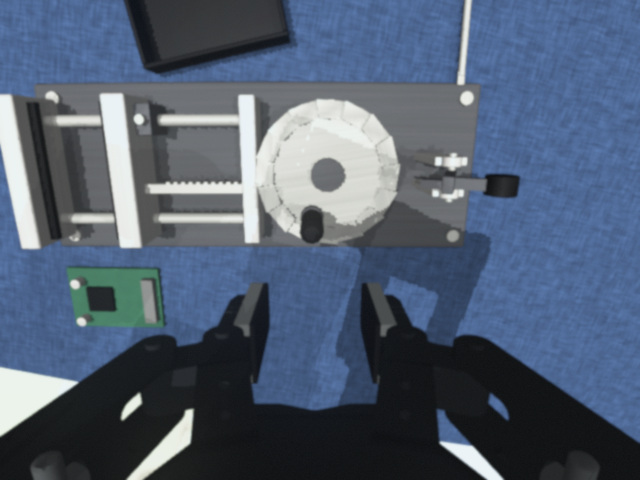

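View pics/t_side.png

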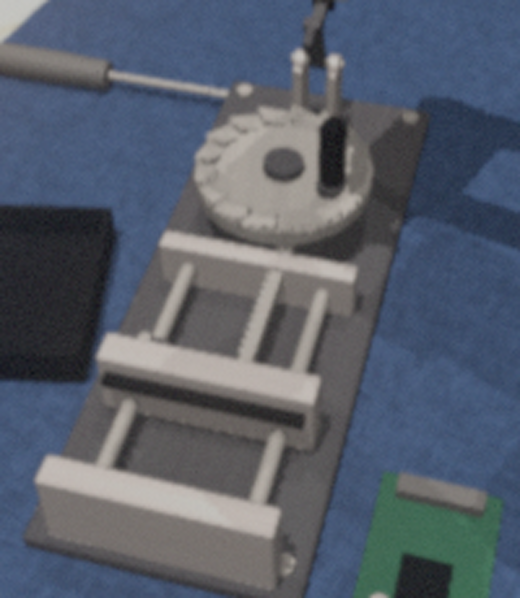

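Emit:
servo_tool(series=[[[0.4,-0.1,0,-0.009,-0.004,0,0.45],[0.9,-0.2,0,0,0,0,0.45],[0.95,-0.22,0,0,0,0,0.45],[0.95,-0.22,0,0,0,0,0.45],[0.95,-0.22,0,0,0,0,0.45],[0.6,-0.12,0,0,0,0,0.45],[0.1,0,0,0,0,-0.15,0.45],[0,0,0,0,0,-0.15,0.45],[0,0,0,0,0,-0.15,0.45],[0,0,0,0,0,-0.15,0.45]]])

```text
t: 18.5
position: [0.5952, -0.1196, 0.1991]
orientation: [[0.719, -0.695, -0.01], [-0.695, -0.719, 0.003], [-0.009, 0.005, -1.0]]
wrist_force: [-1.1, 0.1, 0.8]
opening: 0.0387
```

Emit:
servo_tool(series=[[[0,0,0,0,0,-0.15,0.45],[0,0,0,0,0,-0.15,0.45],[0,0,0,0,0,-0.15,0.45],[0,0,0,0,0,-0.15,0.45],[0,0,0,0,0,-0.15,0.45],[0,0,0,0,0,-0.15,0.45],[0,0,0,0,0,-0.07,0.45],[0,0,0,0,0,0,0.45],[0,0,0,0,0,0,0.45]]])

```text
t: 19.4
position: [0.5955, -0.1194, 0.1996]
orientation: [[0.981, 0.193, -0.009], [0.193, -0.981, 0.002], [-0.008, -0.004, -1.0]]
wrist_force: [-0.8, -0.3, -0.4]
opening: 0.0384
```

```bash
python3 -c "
from h import *
tog([0,-.136,.094],0)
s=bot.get_state()
im=grab_frame('wrist')[:,:,::-1]; cv2.imwrite('pics/u_wrist.png',im)
im=grab_frame('side')[:,:,::-1]; crop(im,'pics/u_side.png',280,60,440,270,2.8)
p=np.load('holder.npy')
for a in [1.55,1.65,1.75]:
  b=a+np.arctan2(34,35); L=[[0,-.098+.049*np.cos(b),.08+.049*np.sin(b)]]; print(a,np.round(L,4),proj('wrist',H(p,L),s),(proj('side',H(p,L))-[280,60])*2.8)
L=[[0,-.098,.08]]
print(proj('wrist',H(p,L),s),(proj('side',H(p,L))-[280,60])*2.8)
"
```

```text
t 19.4 local [-0.0051 -0.1338  0.1996] pol 0.1339 -1.609 shift [0.199 0.087 3.52 ] turn [-0.004   0.0084 -0.0042] F holder [-0.8 -0.2 -0.4] open 0.0384 J [-22.  29.  85.  -0.  66. -33.]
1.55 [[ 0.     -0.1314  0.1158]] [[324.32372291 228.13141053]] [[211.50214267 301.60283265]]
1.65 [[ 0.     -0.1348  0.1123]] [[324.22762939 231.49658132]] [[212.51229819 303.14148114]]
1.75 [[ 0.     -0.1379  0.1085]] [[324.12852764 234.149129  ]] [[213.38164361 305.3670304 ]]
[[323.64409294 174.75959531]] [[199.42522059 374.2127514 ]]
```

View pics/u_wrist.png

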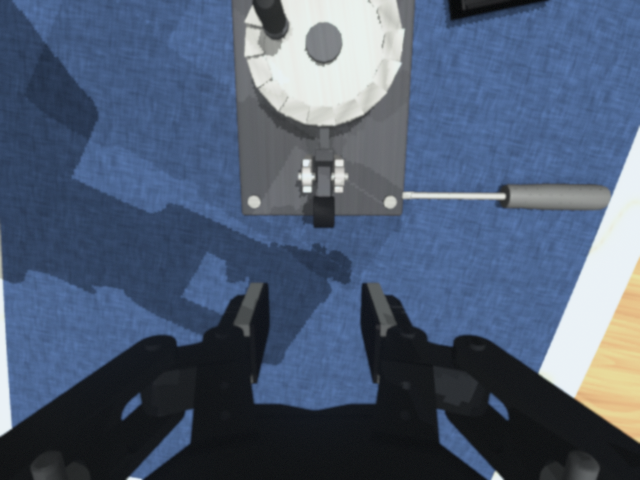

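View pics/u_side.png

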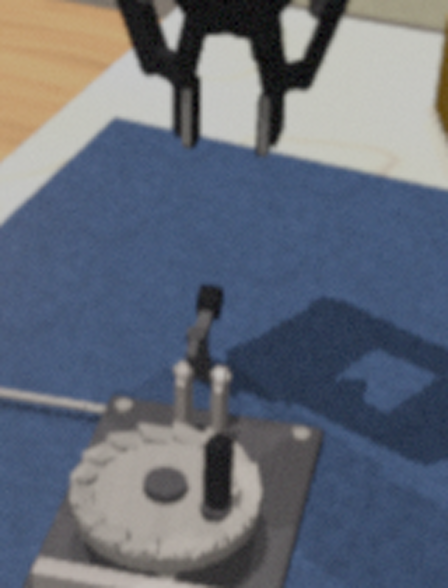

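```bash
python3 -c "
from h import *
s=bot.get_state()
p=np.load('holder.npy')
for a in [1.1,1.2,1.3,1.4,1.5]:
  b=a+np.arctan2(34,35); L=[[0,-.098+.049*np.cos(b),.08+.049*np.sin(b)]]; print(a,np.round(L,4),proj('wrist',H(p,L),s),(proj('side',H(p,L))-[280,60])*2.8,(proj('scene',H(p,L))-[220,205])*3.4)
# triangulate knob from scene (80,40), side(209,299), wrist(323,212)
A=[];B=[]
for n,u,v in [('scene',220+80/3.4,205+40/3.4),('side',280+209/2.8,60+299/2.8),('wrist',323.5,212)]:
  o,d=ray(n,u,v,s); M=np.eye(3)-np.outer(d,d); A.append(M);B.append(M@o)
for k in [(0,1),(0,2),(1,2),(0,1,2)]:
  x=np.linalg.solve(sum(A[i] for i in k),sum(B[i] for i in k)); print(k,loc(x)[0].round(4))
crop('pics/u_wrist.png','pics/u2.png',270,130,380,240,5)
"
```

```text
1.1 [[ 0.     -0.1125  0.1268]] [[324.38696011 204.50251261]] [[205.46139529 303.74305582]] [[87.31194829 38.72302851]]
1.2 [[ 0.     -0.1171  0.1251]] [[324.32083385 210.76698168]] [[206.98503225 301.9566211 ]] [[80.3309673  39.03343993]]
1.3 [[ 0.     -0.1215  0.123 ]] [[324.2453434  216.46797558]] [[208.41585969 300.92273589]] [[73.78486395 39.87324538]]
1.4 [[ 0.     -0.1257  0.1204]] [[324.16195494 221.54608886]] [[209.74036467 300.64024902]] [[67.74227508 41.22936482]]
1.5 [[ 0.     -0.1296  0.1175]] [[324.07217648 225.95769373]] [[210.94662766 301.09980606]] [[62.26481551 43.08277303]]
(0, 1) [-0.0002 -0.1179  0.1257]
(0, 2) [-0.0006 -0.1181  0.1233]
(1, 2) [-0.0009 -0.1175  0.1273]
(0, 1, 2) [-0.0003 -0.1179  0.1257]
```

View pics/u2.png

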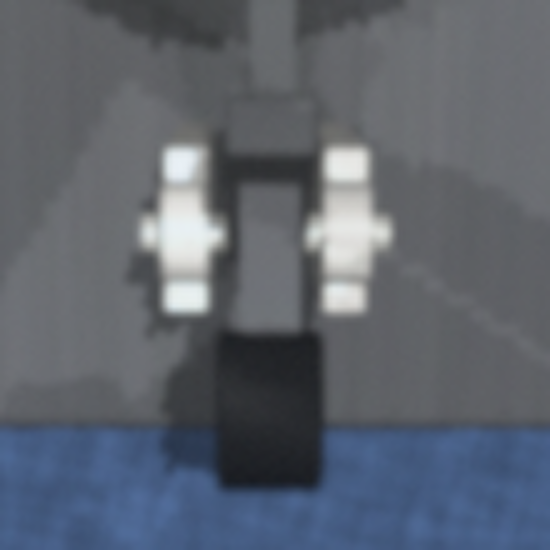

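```bash
python3 -c "
from h import *
s=bot.get_state()
p=np.load('holder.npy')
h=proj('wrist',H(p,[[-.02,-.098,.08]]),s)[0]; print('hinge',h)
t=np.linspace(0,2*np.pi,100)
for a in [1.1,1.2,1.3,1.4,1.5,1.75]:
  b=a+np.arctan2(34,35); y,z=-.098+.049*np.cos(b),.08+.049*np.sin(b)
  L=np.c_[0*t,y+.011*np.cos(t),z+.011*np.sin(t)]; r=proj('wrist',H(p,L),s)[:,1]; print(a,(r.min()-h[1]).round(1),(r.max()-h[1]).round(1), 'w',(369*.014/ (0)) if 0 else (proj('wrist',H(p,[[.007,y,z+.011]]),s)-proj('wrist',H(p,[[-.007,y,z+.011]]),s))[0,0].round(1))
print('obs',196.6-176.3,227.6-176.3, 'w', 105/5)
"
```

```text
hinge [297.60940568 174.67007816]
1.1 13.2 46.4 w 22.0
1.2 19.6 52.5 w 21.8
1.3 25.6 58.0 w 21.5
1.4 30.9 62.8 w 21.2
1.5 35.6 67.0 w 20.8
1.75 44.2 74.3 w 20.0
obs 20.299999999999983 51.29999999999998 w 21.0
```

```bash
python3 -c "
from h import *
p=np.load('holder.npy')
R=np.array([[0.98, 0.197, 0.002], [0.197, -0.98, -0.006], [0.001, 0.006, -1.0]])
s={'position':np.array([0.6007, -0.1178, 0.1009]),'orientation':R}
h=proj('wrist',H(p,[[-.02,-.098,.08]]),s)[0]; print('hinge',h)
t=np.linspace(0,2*np.pi,100)
for a in [1.1,1.2,1.3,1.4,1.5,1.6]:
  b=a+np.arctan2(34,35); y,z=-.098+.049*np.cos(b),.08+.049*np.sin(b)
  L=np.c_[0*t,y+.011*np.cos(t),z+.011*np.sin(t)]; r=proj('wrist',H(p,L),s)[:,1]; print(a,(r.min()-h[1]).round(1),(r.max()-h[1]).round(1),'side',(proj('side',H(p,[[0,y,z]]))-[280,60])*2.8)
print('obs',240.5-200,291-200)
"
```

```text
hinge [277.3075638 197.249468 ]
1.1 29.1 83.4 side [[205.46139529 303.74305582]]
1.2 38.8 92.1 side [[206.98503225 301.9566211 ]]
1.3 47.4 99.7 side [[208.41585969 300.92273589]]
1.4 54.7 105.9 side [[209.74036467 300.64024902]]
1.5 60.9 110.9 side [[210.94662766 301.09980606]]
1.6 65.8 114.6 side [[212.02437424 302.28445626]]
obs 40.5 91
```

```bash
python3 -c "
from h import *
tog([0,-.119,.1065],0)"
```

```text
t 19.5 local [-0.0049 -0.1338  0.2   ] pol 0.1339 -1.608 shift [ 0.187 -0.484  3.115] turn [-0.0036  0.0078 -0.0037] F holder [-0.1 -0.8  0.3] open 0.0386 J [-22.  29.  85.  -0.  66. -33.]
```

Emit:
servo_tool(series=[[[0.18,-0.48,0.3,-0.003,0.007,-0.003,0.45],[0,0,0.7,0,0,0,0.45],[0,0,0.7,0,0,0,0.45],[0,0,0.7,0,0,0,0.45],[0,0,0.5,0,0,0,0.45],[0,0,0.2,0,0,0,0.45],[0,0,0,0,0,0,0.45],[0,0,0,0,0,0,0.45]]])

```text
t: 20.3
position: [0.5989, -0.1044, 0.108]
orientation: [[0.98, 0.197, 0.001], [0.197, -0.98, -0.0], [0.001, 0.001, -1.0]]
wrist_force: [-0.2, -0.2, 0.4]
opening: 0.0382
```

```bash
python3 -c "
from h import *
tog([0,-.119,.1065],0)
im=grab_frame('wrist')[:,:,::-1]; crop(im,'pics/v_wrist.png',220,180,420,340,4)
im=grab_frame('scene')[:,:,::-1]; crop(im,'pics/v_scene.png',200,150,340,270,5)
"
```

```text
t 20.3 local [ 0.0012 -0.1198  0.108 ] pol 0.1198 -1.561 shift [-0.04  -0.026  0.052] turn [ 0.0006 -0.0011  0.0002] F holder [-0.3 -0.2  0.4] open 0.0382 J [-20.  36.  90.   0.  55. -32.]
```

View pics/v_wrist.png

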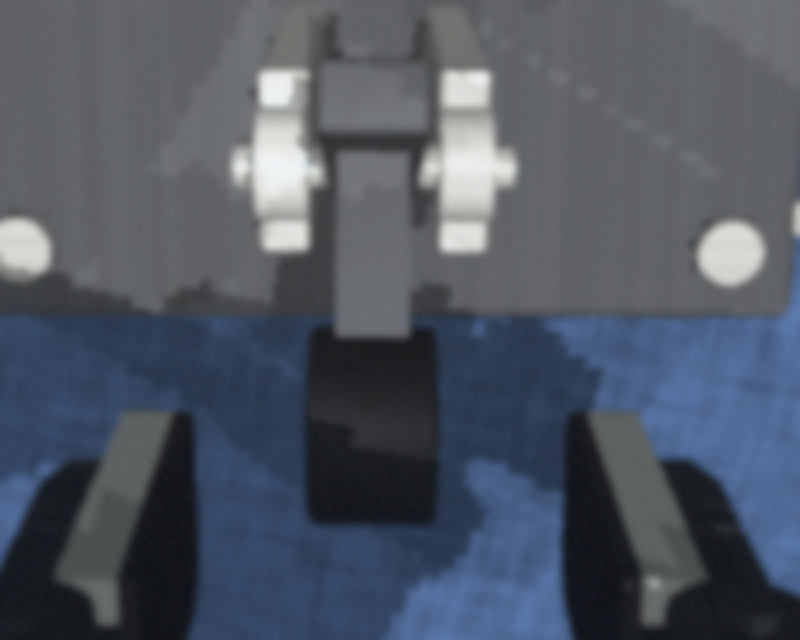

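View pics/v_scene.png

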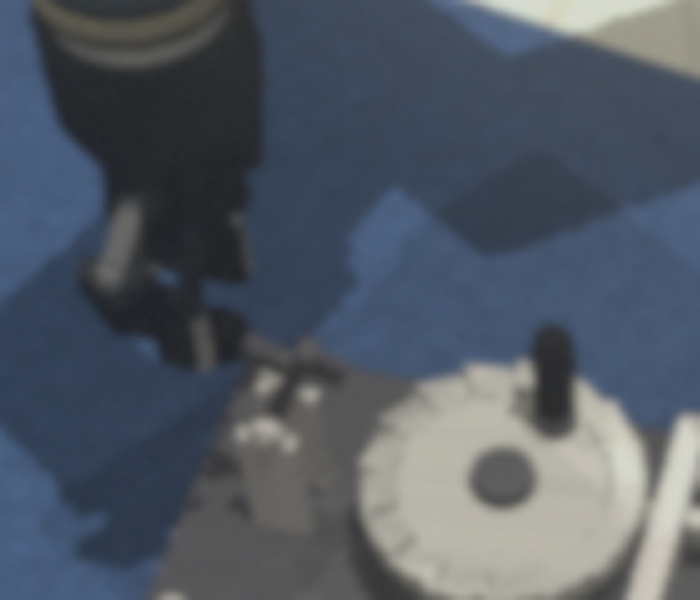

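Emit:
servo_tool(series=[[[-0.03,0,0,0,0,0,0.25],[0,0,0,0,0,0,0.1],[0,0,0,0,0,0,0.0],[0,0,0,0,0,0,0.0],[0,0,0,0,0,0,0.0],[0,0,0,0,0,0,0.0]]], grip_force=40)

```text
t: 21.0
position: [0.5981, -0.1049, 0.1081]
orientation: [[0.98, 0.198, 0.002], [0.198, -0.98, -0.001], [0.001, 0.001, -1.0]]
wrist_force: [1.1, -0.6, 4.3]
opening: 0.0096
```

```bash
python3 -c "
from h import *
tog([0,-.119,.1065],0)"
```

```text
t 21.0 local [ 0.0003 -0.1201  0.1081] pol 0.1201 -1.568 shift [-0.012 -0.036  0.052] turn [ 0.0013 -0.0014  0.0005] F holder [ 0.9 -0.8  4.3] open 0.0096 J [-20.  36.  90.  -0.  54. -32.]
```

Emit:
servo_tool(series=[[[0,0.1,0.045,0,0,0,0],[0,0.1,0.05,0,0,0,0.0],[0,0,0,0,0,0,0.0],[0,0,0,0,0,0,0.0]]])

```text
t: 21.4
position: [0.5994, -0.1113, 0.1054]
orientation: [[0.98, 0.198, 0.002], [0.198, -0.98, -0.002], [0.001, 0.002, -1.0]]
wrist_force: [-0.6, -2.4, 5.1]
opening: 0.0101
```

```bash
python3 -c "
from h import *
tog([0,-.119,.1065],0)
im=grab_frame('wrist')[:,:,::-1]; crop(im,'pics/w_wrist.png',220,180,420,340,4)
im=grab_frame('scene')[:,:,::-1]; crop(im,'pics/w_scene.png',200,150,340,270,5)
"
```

```text
t 21.4 local [ 0.0003 -0.1266  0.1054] pol 0.1266 -1.568 shift [-0.011 -0.253 -0.037] turn [ 0.0019 -0.0015  0.0004] F holder [-1.1 -2.3  5.1] open 0.0101 J [-21.  36.  89.  -0.  54. -32.]
```

View pics/w_wrist.png

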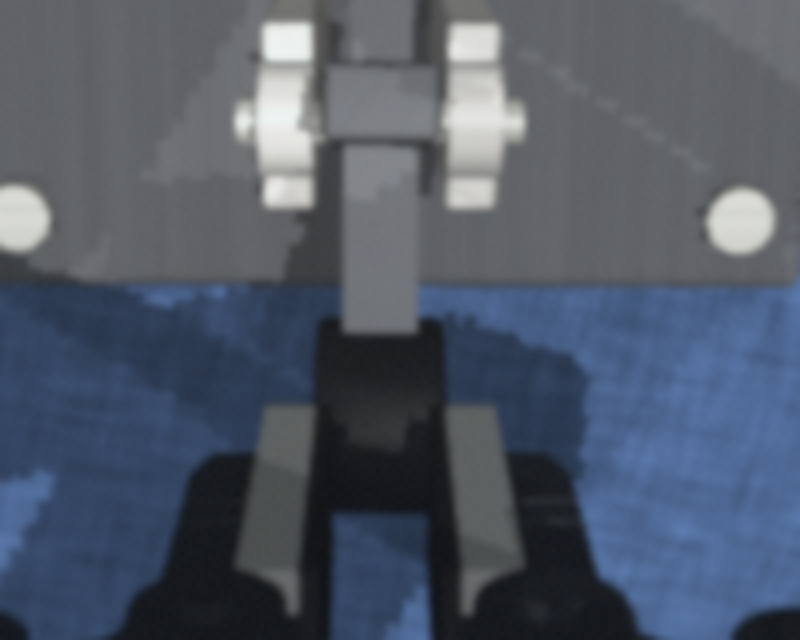

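View pics/w_scene.png

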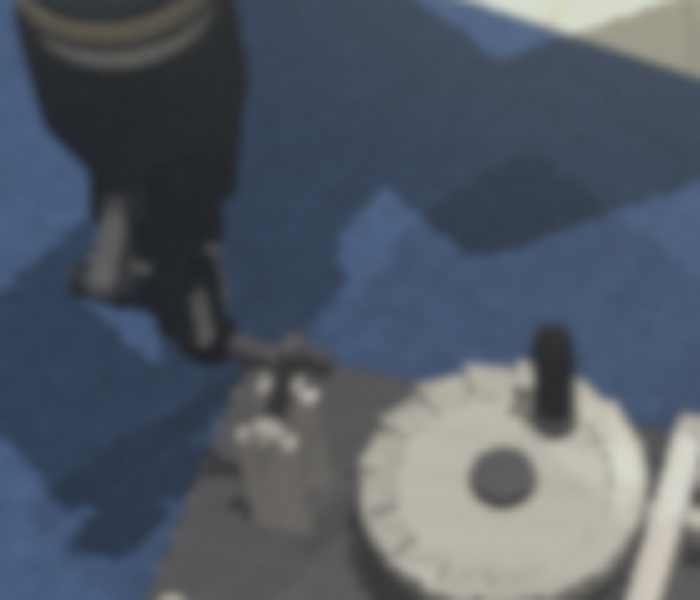

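Emit:
servo_tool(series=[[[0,0.137,0.09,0,0,0,0],[0,0.127,0.1,0,0,0,0],[0,0.117,0.115,0,0,0,0],[0,0.1,0.12,0,0,0,0],[0,0,0,0,0,0,0],[0,0,0,0,0,0,0]]])

```text
t: 22.1
position: [0.603, -0.1285, 0.0936]
orientation: [[0.98, 0.199, 0.004], [0.199, -0.98, -0.007], [0.002, 0.007, -1.0]]
wrist_force: [-2.3, -8.8, 8.6]
opening: 0.0084
```

```bash
python3 -c "
from h import *
tog([0,-.119,.1065],0)
im=grab_frame('wrist')[:,:,::-1]; crop(im,'pics/x_wrist.png',220,180,420,340,4)
s=bot.get_state(); p=np.load('holder.npy')
h=proj('wrist',H(p,[[-.02,-.098,.08]]),s)[0]
t=np.linspace(0,2*np.pi,100)
for a in [1.2,1.3,1.4,1.5,1.6,1.7]:
  b=a+np.arctan2(34,35); y,z=-.098+.049*np.cos(b),.08+.049*np.sin(b)
  L=np.c_[0*t,y+.011*np.cos(t),z+.011*np.sin(t)]; r=proj('wrist',H(p,L),s)[:,1]; print(a,(r.min()-h[1]).round(1),(r.max()-h[1]).round(1),np.round([y,z],4))
"
```

```text
t 22.1 local [ 0.0005 -0.1442  0.0936] pol 0.1442 -1.567 shift [-0.015 -0.837 -0.435] turn [ 0.0073 -0.0023  0.0014] F holder [-4.  -8.1  8.6] open 0.0084 J [-22.  37.  89.  -0.  53. -34.]
1.2 36.5 93.5 [-0.1171  0.1251]
1.3 46.2 102.0 [-0.1215  0.123 ]
1.4 54.6 109.0 [-0.1257  0.1204]
1.5 61.6 114.7 [-0.1296  0.1175]
1.6 67.3 119.1 [-0.1332  0.1141]
1.7 71.7 122.1 [-0.1364  0.1105]
```

View pics/x_wrist.png

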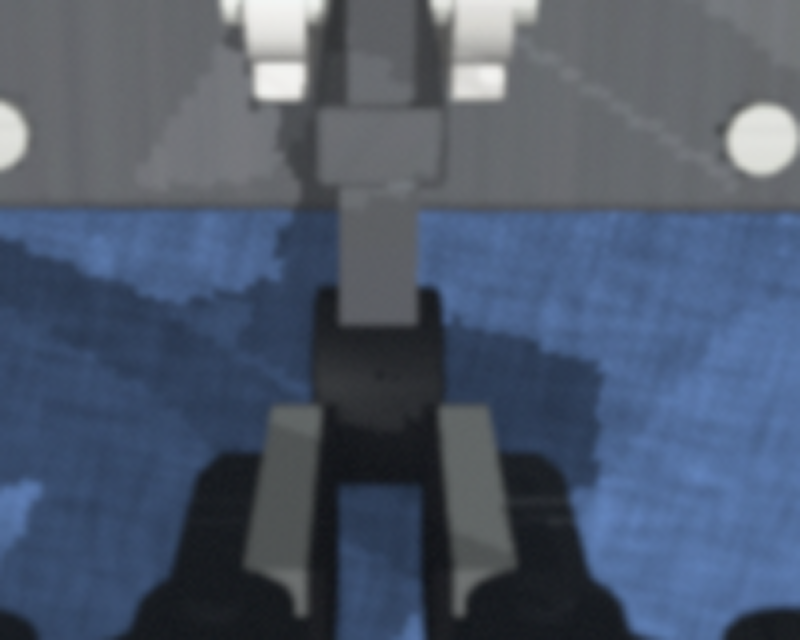

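Emit:
servo_tool(series=[[[0,0,0,0,0,0,0.2],[0,0,0,0,0,0,0.45],[0,0,0,0,0,0,0.45],[0,0,-0.4,0,0,0,0.45],[0,0,-0.8,0,0,0,0.45],[0,0,-0.8,0,0,0,0.45],[0,0,-0.8,0,0,0,0.45],[0,0,-0.6,0,0,0,0.45],[0,0,0,0,0,0,0.45],[0,0,0,0,0,0,0.45]]])

```text
t: 23.15
position: [0.6013, -0.124, 0.194]
orientation: [[0.98, 0.198, 0.0], [0.198, -0.98, 0.0], [0.0, 0.0, -1.0]]
wrist_force: [0.1, -0.3, -1.1]
opening: 0.0386
```

```bash
python3 -c "
from h import *
tog([-.0357,.0125,.20],0)
s=bot.get_state()
im=grab_frame('wrist')[:,:,::-1]; crop(im,'pics/y_wrist.png',250,80,410,240,4)
p=np.load('holder.npy')
h=proj('wrist',H(p,[[-.02,-.098,.08]]),s)[0]; print('hinge',h)
t=np.linspace(0,2*np.pi,100)
for a in [1.2,1.3,1.4,1.5,1.6,1.7,1.8]:
  b=a+np.arctan2(34,35); y,z=-.098+.049*np.cos(b),.08+.049*np.sin(b)
  L=np.c_[0*t,y+.011*np.cos(t),z+.011*np.sin(t)]; r=proj('wrist',H(p,L),s)[:,1]; print(a,(r.min()-h[1]).round(1),(r.max()-h[1]).round(1),np.round([y,z],4))
"
```

```text
t 23.15 local [-0.0003 -0.1395  0.194 ] pol 0.1395 -1.573 shift [-1.176 -5.067 -0.199] turn [ 0.0001 -0.0003  0.0008] F holder [ 0.  -0.3 -1.1] open 0.0386 J [-22.  30.  84.   0.  66. -33.]
hinge [289.97520944 167.49646013]
1.2 19.4 53.3 [-0.1171  0.1251]
1.3 25.6 59.0 [-0.1215  0.123 ]
1.4 31.2 64.0 [-0.1257  0.1204]
1.5 36.0 68.4 [-0.1296  0.1175]
1.6 40.2 72.0 [-0.1332  0.1141]
1.7 43.7 74.9 [-0.1364  0.1105]
1.8 46.4 77.1 [-0.1392  0.1065]
```

View pics/y_wrist.png

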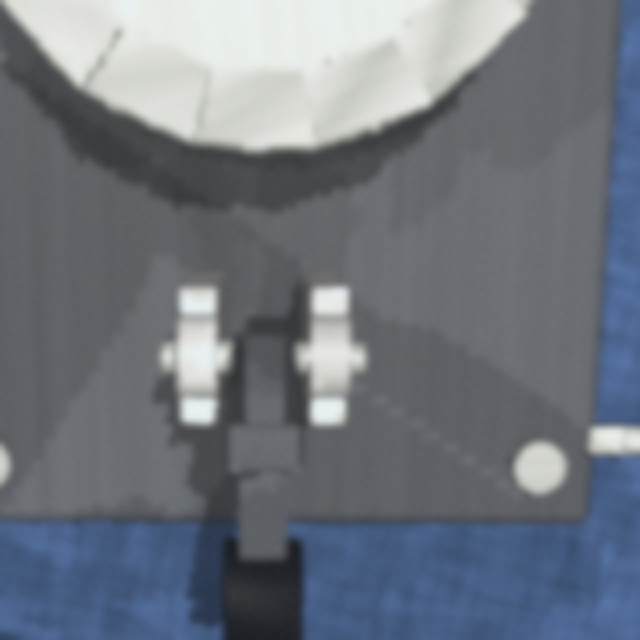

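Emit:
servo_tool(series=[[[-0.1,-0.4,0,0,0,0,0.45],[-0.2,-0.9,0,0,0,0,0.45],[-0.22,-0.95,0,0,0,0,0.45],[-0.22,-0.95,0,0,0,0,0.45],[-0.22,-0.95,0,0,0,0,0.45],[-0.22,-0.9,0,0,0,0,0.45],[0,0,0,0,0,0.15,0.45],[0,0,0,0,0,0.15,0.45],[0,0,0,0,0,0.15,0.45],[0,0,0,0,0,0.15,0.45]]])

```text
t: 24.2
position: [0.5353, 0.0182, 0.1927]
orientation: [[0.918, -0.395, -0.003], [-0.395, -0.918, 0.001], [-0.003, 0.0, -1.0]]
wrist_force: [0.5, -0.7, -0.7]
opening: 0.0387
```

Emit:
servo_tool(series=[[[0,0,0,0,0,0.15,0.45],[0,0,0,0,0,0.15,0.45],[0,0,0,0,0,0.15,0.45],[0,0,0,0,0,0.15,0.45],[0,0,0,0,0,0.15,0.45],[0,0,0,0,0,0.15,0.45],[0,0,0,0,0,0.07,0.45],[0,0,0,0,0,0,0.45],[0,0,0,0,0,0,0.45]]])

```text
t: 25.1
position: [0.5359, 0.0177, 0.193]
orientation: [[0.2, -0.98, -0.002], [-0.98, -0.2, 0.0], [-0.001, 0.002, -1.0]]
wrist_force: [-0.5, 0.6, 0.4]
opening: 0.0382
```

```bash
python3 -c "
from h import *
tog([-.036,.0124,.087],-np.pi/2)
s=bot.get_state()
im=grab_frame('wrist')[:,:,::-1]; cv2.imwrite('pics/z_wrist.png',im)
p=np.load('holder.npy'); print(proj('wrist',H(p,[[-.036,.0124,.122],[0,0,.064]]),s))
"
```

```text
t 25.1 local [-0.0365  0.0124  0.193 ] pol 0.0385 2.815 shift [ 3.000e-03 -2.300e-02  3.535e+00] turn [0.0019 0.0009 0.0032] F holder [-0.3  0.7  0.4] open 0.0382 J [-10.  24.  96.   0.  60.  68.]
[[313.14821952 234.90578965]
 [329.09804463 171.56311619]]
```

View pics/z_wrist.png

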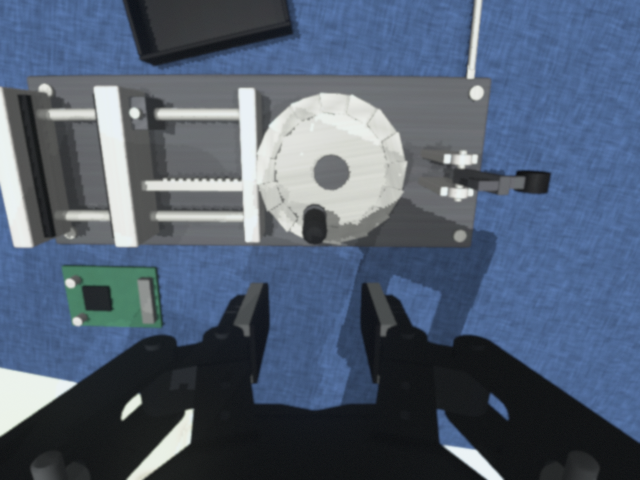

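Emit:
servo_tool(series=[[[0.03,-0.02,0.3,0.002,0.001,0.003,0.45],[0,0,0.7,0,0,0,0.45],[0,0,0.8,0,0,0,0.45],[0,0,0.8,0,0,0,0.45],[0,0,0.6,0,0,0,0.45],[0,0,0.3,0,0,0,0.35],[0,0,0,0,0,0,0.2],[0,0,0,0,0,0,0.1],[0,0,0,0,0,0,0],[0,0,0,0,0,0,0]]], grip_force=30)

```text
t: 26.15
position: [0.5361, 0.0175, 0.0877]
orientation: [[0.195, -0.981, -0.001], [-0.981, -0.195, 0.001], [-0.002, 0.001, -1.0]]
wrist_force: [1.2, 4.6, -17.4]
opening: 0.0147
```

Emit:
servo_tool(series=[[[0,0,0,0,0,0,0],[0,0,0,0,0,0,0],[0,0,0,0,0,0,0]]])

```text
t: 26.45
position: [0.5361, 0.0174, 0.0877]
orientation: [[0.195, -0.981, -0.001], [-0.981, -0.195, 0.001], [-0.001, 0.001, -1.0]]
wrist_force: [0.5, 5.6, -16.4]
opening: 0.015
```

```bash
python3 -c "
from h import *
tog([-.036,.0124,.087],-np.pi/2)
l=loc(bot.get_state()['position'])[0]
import subprocess
a=np.arctan2(l[1],l[0]); print(subprocess.run(['python3','arc.py',str(a),'7','-0.12',str(l[0]),str(l[1])],capture_output=True,text=True).stdout.replace('np.float64',''))
"
```

```text
t 26.45 local [-0.0363  0.0121  0.0877] pol 0.0383 2.82 shift [-0.01  -0.011  0.022] turn [ 0.0011  0.0014 -0.0019] F holder [  1.6   5.3 -16.4] open 0.015 J [-10.  33. 101.   0.  46.  69.]
[[(-0.138), (-0.065), 0, 0, 0, 0, 0], [(-0.133), (-0.073), 0, 0, 0, 0, 0], [(-0.123), (-0.088), 0, 0, 0, 0, 0], [(-0.112), (-0.103), 0, 0, 0, 0, 0], [(-0.099), (-0.115), 0, 0, 0, 0, 0], [(-0.084), (-0.126), 0, 0, 0, 0, 0], [(-0.069), (-0.135), 0, 0, 0, 0, 0]]
```

Emit:
servo_tool(series=[[[-0.07,-0.03,0.03,0,0,0,0],[-0.13,-0.07,0,0,0,0,0],[-0.133,-0.08,0,0,0,0,0],[-0.12,-0.09,0,0,0,0,0],[-0.11,-0.105,0,0,0,0,0],[-0.099,-0.115,0,0,0,0,0],[-0.084,-0.126,0,0,0,0,0],[0,0,0,0,0,0,0],[0,0,0,0,0,0,0]]])

```text
t: 27.35
position: [0.5521, 0.0432, 0.0876]
orientation: [[0.195, -0.981, 0.003], [-0.981, -0.195, 0.001], [-0.001, -0.003, -1.0]]
wrist_force: [-2.7, 4.1, -15.0]
opening: 0.015
```

```bash
python3 -c "
from h import *
tog([-.036,.0124,.087],-np.pi/2)
im=grab_frame('wrist')[:,:,::-1]; cv2.imwrite('pics/aa_wrist.png',im)
l=loc(bot.get_state()['position'])[0]
import subprocess
a=np.arctan2(l[1],l[0]); print(subprocess.run(['python3','arc.py',str(a),'7','0.1',str(l[0]),str(l[1])],capture_output=True,text=True).stdout.replace('np.float64',''))
"
```

```text
t 27.35 local [-0.0156  0.0342  0.0876] pol 0.0375 1.998 shift [0.727 0.68  0.018] turn [-0.0033  0.0007 -0.0023] F holder [ -1.8   4.6 -15. ] open 0.015 J [-7. 34. 98.  0. 47. 72.]
[[(0.044), (0.119), 0, 0, 0, 0, 0], [(0.069), (0.106), 0, 0, 0, 0, 0], [(0.079), (0.099), 0, 0, 0, 0, 0], [(0.089), (0.09), 0, 0, 0, 0, 0], [(0.097), (0.081), 0, 0, 0, 0, 0], [(0.105), (0.071), 0, 0, 0, 0, 0], [(0.111), (0.06), 0, 0, 0, 0, 0]]
```

View pics/aa_wrist.png

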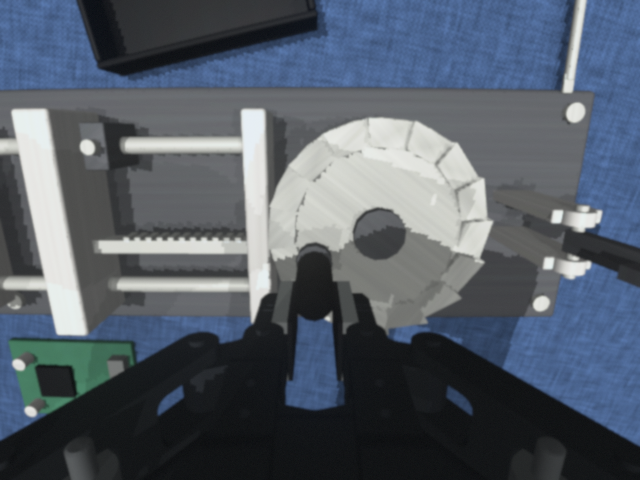

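Emit:
servo_tool(series=[[[0.05,0.115,0,0,0,0,0],[0.069,0.106,0,0,0,0,0],[0.079,0.099,0,0,0,0,0],[0.089,0.09,0,0,0,0,0],[0.097,0.081,0,0,0,0,0],[0.105,0.071,0,0,0,0,0],[0.08,0.045,0,0,0,0,0],[0,0,0,0,0,0,0]]])

```text
t: 28.2
position: [0.537, 0.0208, 0.0877]
orientation: [[0.195, -0.981, 0.002], [-0.981, -0.195, -0.001], [0.002, -0.002, -1.0]]
wrist_force: [-2.9, 0.5, -16.9]
opening: 0.0147
```

```bash
python3 -c "
from h import *
tog([-.036,.0124,.087],-np.pi/2)
l=loc(bot.get_state()['position'])[0]
import subprocess
a=np.arctan2(l[1],l[0]); print(subprocess.run(['python3','arc.py',str(a),'7','0.03',str(l[0]),str(l[1])],capture_output=True,text=True).stdout.replace('np.float64',''))
"
```

```text
t 28.2 local [-0.0348  0.0153  0.0877] pol 0.038 2.728 shift [0.095 0.041 0.023] turn [-0.0017 -0.0016 -0.0018] F holder [ -2.7   1.1 -16.9] open 0.0147 J [-10.  33. 101.  -0.  46.  69.]
[[(0.035), (0.016), 0, 0, 0, 0, 0], [(0.035), (0.014), 0, 0, 0, 0, 0], [(0.036), (0.013), 0, 0, 0, 0, 0], [(0.036), (0.012), 0, 0, 0, 0, 0], [(0.037), (0.01), 0, 0, 0, 0, 0], [(0.037), (0.009), 0, 0, 0, 0, 0], [(0.037), (0.008), 0, 0, 0, 0, 0]]
```

Emit:
servo_tool(series=[[[0.035,0.014,0,0,0,0,0],[0.035,0.014,0,0,0,0,0],[0.036,0.013,0,0,0,0,0],[0,0,0,0,0,0,0]]])

```text
t: 28.6
position: [0.5364, 0.018, 0.0877]
orientation: [[0.196, -0.981, 0.002], [-0.981, -0.196, -0.001], [0.001, -0.002, -1.0]]
wrist_force: [-1.6, 2.1, -18.4]
opening: 0.0149
```

Emit:
servo_tool(series=[[[0.036,0.012,0,0,0,0,0],[0,0,0,0,0,0,0]]])

```text
t: 28.8
position: [0.5364, 0.0175, 0.0878]
orientation: [[0.195, -0.981, 0.002], [-0.981, -0.195, 0.0], [0.0, -0.002, -1.0]]
wrist_force: [-1.4, 4.9, -20.4]
opening: 0.015
```

```bash
python3 -c "
from h import *
tog([-.036,.0124,.087],-np.pi/2)"
```

```text
t 28.8 local [-0.0361  0.0122  0.0878] pol 0.0381 2.816 shift [-0.008 -0.002  0.025] turn [-0.0023 -0.0001 -0.0023] F holder [ -0.4   5.1 -20.4] open 0.015 J [-10.  33. 101.   0.  46.  69.]
```

Emit:
servo_tool(series=[[[0.035,0.011,0,0,0,0,0],[0.03,0.01,0,0,0,0,0],[0,0,0,0,0,0,0]]])

```text
t: 29.1
position: [0.5363, 0.0169, 0.0878]
orientation: [[0.194, -0.981, 0.003], [-0.981, -0.194, 0.003], [-0.002, -0.003, -1.0]]
wrist_force: [0.2, 8.9, -20.6]
opening: 0.0149
```

```bash
python3 -c "
from h import *
tog([-.036,.0124,.087],-np.pi/2)"
```

```text
t 29.1 local [-0.0363  0.0115  0.0878] pol 0.0381 2.834 shift [-0.028 -0.01   0.026] turn [-0.0032  0.002  -0.0032] F holder [  2.    8.7 -20.6] open 0.0149 J [-10.  33. 101.   0.  46.  68.]
```

Emit:
servo_tool(series=[[[0.022,0.007,0,0,0,0,0],[0,0,0,0,0,0,0],[0,0,0,0,0,0,0],[0,0,0,0,0,0,0],[0,0,0,0,0,0,0],[0,0,0,0,0,0,0]]])

```text
t: 29.7
position: [0.5362, 0.0167, 0.0877]
orientation: [[0.194, -0.981, 0.003], [-0.981, -0.194, 0.003], [-0.003, -0.003, -1.0]]
wrist_force: [-1.2, 11.8, -20.9]
opening: 0.0146
```

```bash
python3 -c "
from h import *
tog([-.036,.0124,.087],-np.pi/2)"
```

```text
t 29.7 local [-0.0363  0.0114  0.0877] pol 0.0381 2.838 shift [-0.033 -0.011  0.025] turn [-0.0034  0.0025 -0.0032] F holder [  1.2  11.8 -20.9] open 0.0146 J [-10.  33. 101.   0.  46.  68.]
```

Emit:
servo_tool(series=[[[-0.04,-0.012,0.02,0,0,0,0],[-0.04,-0.012,0.02,0,0,0,0],[-0.03,-0.01,0,0,0,0,0],[0,0,0,0,0,0,0]]])

```text
t: 30.1
position: [0.5365, 0.0177, 0.0875]
orientation: [[0.196, -0.981, 0.003], [-0.981, -0.196, -0.001], [0.002, -0.003, -1.0]]
wrist_force: [-4.2, 3.3, -11.2]
opening: 0.0146
```

```bash
python3 -c "
from h import *
tog([-.036,.0124,.087],-np.pi/2)"
```

```text
t 30.1 local [-0.0359  0.0123  0.0875] pol 0.0379 2.811 shift [-0.003  0.005  0.018] turn [-0.0026 -0.0015 -0.0013] F holder [ -3.4   4.1 -11.2] open 0.0146 J [-10.  33. 101.  -0.  46.  69.]
```

Emit:
servo_tool(series=[[[0,0,0,0,0,0,0.2],[0,0,0,0,0,0,0.45],[0,0,0,0,0,0,0.45],[0,0,-0.4,0,0,0,0.45],[0,0,-0.8,0,0,0,0.45],[0,0,-0.9,0,0,0,0.45],[0,0,-0.9,0,0,0,0.45],[0,0,-0.6,0,0,0,0.45],[0,0,0,0,0,0,0.45],[0,0,0,0,0,0,0.45]]])

```text
t: 31.1
position: [0.5369, 0.0175, 0.1958]
orientation: [[0.195, -0.981, 0.005], [-0.981, -0.195, -0.001], [0.002, -0.005, -1.0]]
wrist_force: [-0.6, -0.2, -0.0]
opening: 0.0383
```

```bash
cat > ang.py <<'E'
from h import *
t=np.linspace(0,2*np.pi,100)
def table(s,rng):
    p=np.load('holder.npy')
    h=proj('wrist',H(p,[[-.02,-.098,.08]]),s)[0]; print('hinge row',h[1].round(1))
    for a in rng:
        b=a+np.arctan2(34,35); y,z=-.098+.049*np.cos(b),.08+.049*np.sin(b)
        L=np.c_[0*t,y+.011*np.cos(t),z+.011*np.sin(t)]; r=proj('wrist',H(p,L),s)[:,1]; print(round(a,2),'rel',(r.min()-h[1]).round(1),(r.max()-h[1]).round(1),'knob',np.round([y,z],4))
E
python3 -c "
from ang import *
R=np.array([[0.981, 0.196, -0.0], [0.196, -0.981, -0.0], [-0.0, 0.0, -1.0]])
print('i: obs -14.2 34.5'); table({'position':np.array([0.5919, -0.0742, 0.1093]),'orientation':R},[.3,.4,.5,.6,.7])
print('h: obs abs 268.8 317.5'); table({'position':np.array([0.588, -0.0537, 0.1005]),'orientation':R},[0,.1,.2])
tog([0,-.138,.20],-np.pi/2)
im=grab_frame('wrist')[:,:,::-1]; cv2.imwrite('pics/bb_wrist.png',im)
"
```

```text
i: obs -14.2 34.5
hinge row 271.6
0.3 rel -38.5 11.3 knob [-0.0745  0.123 ]
0.4 rel -27.6 22.6 knob [-0.0789  0.1251]
0.5 rel -16.5 34.0 knob [-0.0835  0.1268]
0.6 rel -5.4 45.1 knob [-0.0883  0.128 ]
0.7 rel 5.4 55.9 knob [-0.0931  0.1288]
h: obs abs 268.8 317.5
hinge row 311.8
0 rel -59.0 -9.8 knob [-0.0629  0.1141]
0.1 rel -49.0 1.1 knob [-0.0664  0.1175]
0.2 rel -38.4 12.4 knob [-0.0703  0.1204]
t 31.1 local [-0.0356  0.012   0.1958] pol 0.0375 2.817 shift [ 4.997 -1.195 -0.122] turn [-0.0049 -0.0024 -0.0019] F holder [-0.6 -0.1 -0. ] open 0.0383 J [-10.  24.  96.  -0.  60.  69.]
```

View pics/bb_wrist.png

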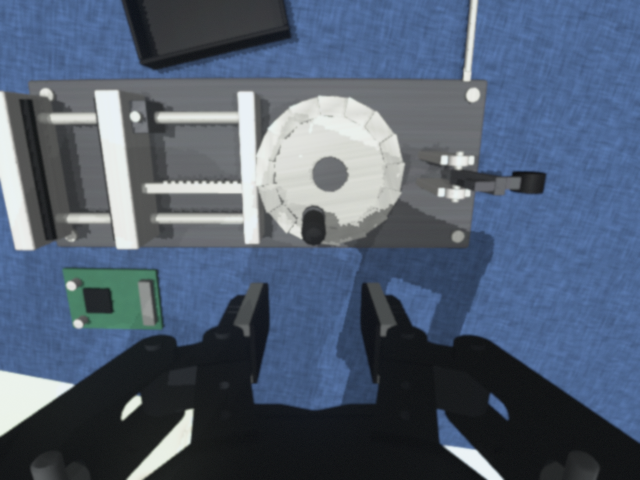

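Emit:
servo_tool(series=[[[0.4,-0.1,0,-0.005,-0.002,0,0.45],[0.9,-0.2,0,0,0,0,0.45],[0.95,-0.24,0,0,0,0,0.45],[0.95,-0.24,0,0,0,0,0.45],[0.95,-0.24,0,0,0,0,0.45],[0.7,-0.16,0,0,0,0,0.45],[0.1,0,0,0,0,-0.15,0.45],[0,0,0,0,0,-0.15,0.45],[0,0,0,0,0,-0.15,0.45],[0,0,0,0,0,-0.15,0.45]]])

```text
t: 32.15
position: [0.5996, -0.122, 0.1928]
orientation: [[0.719, -0.695, -0.006], [-0.695, -0.719, 0.001], [-0.005, 0.003, -1.0]]
wrist_force: [-0.5, 0.5, 0.3]
opening: 0.0384
```

Emit:
servo_tool(series=[[[0,0,0,0,0,-0.15,0.45],[0,0,0,0,0,-0.15,0.45],[0,0,0,0,0,-0.15,0.45],[0,0,0,0,0,-0.15,0.45],[0,0,0,0,0,-0.15,0.45],[0,0,0,0,0,-0.15,0.45],[0,0,0,0,0,-0.07,0.45],[0,0,0,0,0,0,0.45],[0,0,0,0,0,0,0.45]]])

```text
t: 33.05
position: [0.5997, -0.1215, 0.1935]
orientation: [[0.981, 0.193, -0.005], [0.193, -0.981, 0.001], [-0.004, -0.002, -1.0]]
wrist_force: [0.2, -0.0, 0.4]
opening: 0.0388
```

```bash
python3 -c "
from ang import *
tog([0,-.138,.12],0)
s=bot.get_state(); im=grab_frame('wrist')[:,:,::-1]; crop(im,'pics/cc_wrist.png',250,80,410,240,4)
table(s,[1.6,1.7,1.75,1.8])
"
```

```text
t 33.05 local [-0.0014 -0.1366  0.1935] pol 0.1366 -1.581 shift [0.058 0.05  2.449] turn [-0.0017  0.0044 -0.0046] F holder [ 0.2 -0.   0.4] open 0.0388 J [-22.  30.  85.  -0.  66. -33.]
hinge row 171.7
1.6 rel 40.4 72.1 knob [-0.1332  0.1141]
1.7 rel 43.8 75.0 knob [-0.1364  0.1105]
1.75 rel 45.2 76.1 knob [-0.1379  0.1085]
1.8 rel 46.4 77.1 knob [-0.1392  0.1065]
```

View pics/cc_wrist.png

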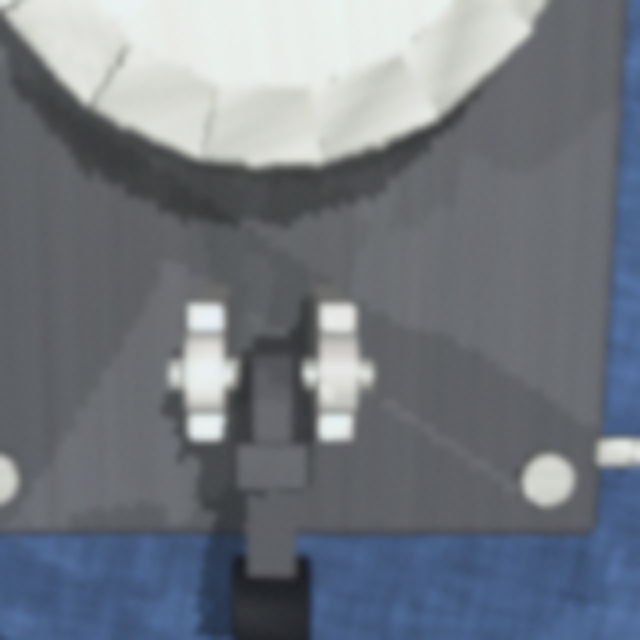

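Emit:
servo_tool(series=[[[0.05,0.05,0.3,-0.002,0.004,-0.004,0.45],[0,0,0.7,0,0,0,0.45],[0,0,0.8,0,0,0,0.45],[0,0,0.8,0,0,0,0.45],[0,0,0.7,0,0,0,0.45],[0,0,0.4,0,0,0,0.45],[0,0,0.1,0,0,0,0.45],[0,0,0,0,0,0,0.45],[0,0,0,0,0,0,0.45]]])

```text
t: 34.0
position: [0.6026, -0.1225, 0.0814]
orientation: [[0.98, 0.199, 0.003], [0.199, -0.98, -0.002], [0.003, 0.002, -1.0]]
wrist_force: [0.5, 0.1, 0.2]
opening: 0.0383
```

```bash
python3 -c "
from ang import *
tog([0,-.138,.079],0)
s=bot.get_state(); im=grab_frame('wrist')[:,:,::-1]; crop(im,'pics/dd_wrist.png',220,180,420,340,4)
im=grab_frame('side')[:,:,::-1]; crop(im,'pics/dd_side.png',280,60,440,270,2.8)
"
```

```text
t 34.0 local [ 0.0012 -0.1382  0.0814] pol 0.1382 -1.562 shift [-0.042 -0.006  0.081] turn [ 0.0021 -0.0027  0.0015] F holder [ 0.5 -0.   0.2] open 0.0383 J [-22.  38.  90.  -0.  52. -33.]
```

View pics/dd_wrist.png

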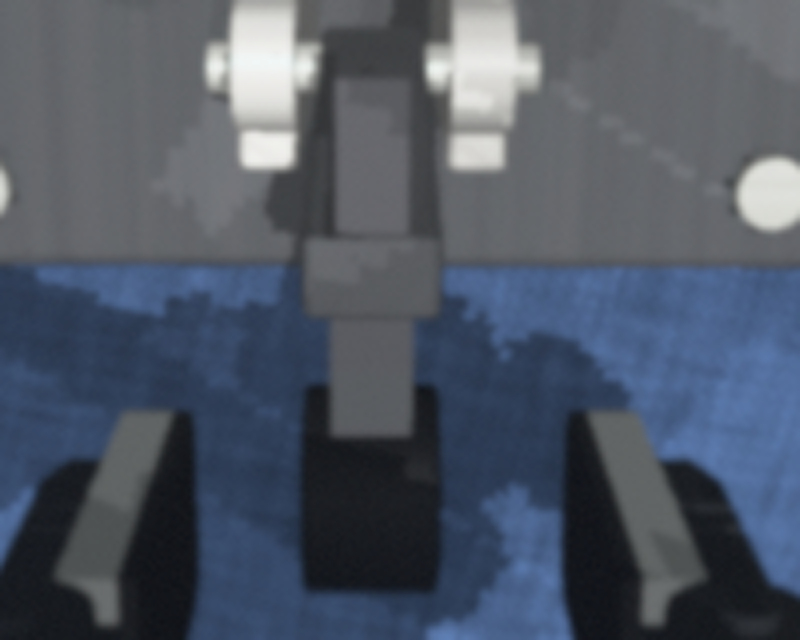

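View pics/dd_side.png

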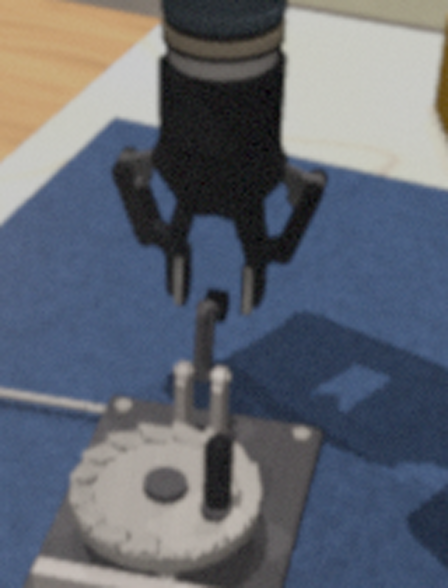

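Emit:
servo_tool(series=[[[-0.04,0,0.1,0,0,0,0.4],[0,0,0,0,0,0,0.25],[0,0,0,0,0,0,0.1],[0,0,0,0,0,0,0.0],[0,0,0,0,0,0,0.0],[0,0,0,0,0,0,0.0],[0,0,0,0,0,0,0.0]]], grip_force=60)

```text
t: 34.8
position: [0.6015, -0.1223, 0.0779]
orientation: [[0.98, 0.198, 0.003], [0.198, -0.98, -0.001], [0.003, 0.001, -1.0]]
wrist_force: [3.8, 2.3, 1.6]
opening: 0.0121
```

```bash
python3 -c "
from ang import *
tog([0,-.138,.079],0)
s=bot.get_state(); im=grab_frame('wrist')[:,:,::-1]; crop(im,'pics/ee_wrist.png',220,180,420,340,4)
b0=1.75+np.arctan2(34,35)
bs=b0-np.arange(0,1.8,.1); y=49*np.cos(bs); z=49*np.sin(bs)
print([[0,round(-a/30,3),round(-c/30,3)] for a,c in zip(np.diff(y),np.diff(z))])
"
```

```text
t 34.8 local [ 0.0002 -0.1378  0.0779] pol 0.1378 -1.57 shift [-0.006  0.008 -0.035] turn [ 0.0014 -0.0029  0.0012] F holder [4.1 1.5 1.6] open 0.0121 J [-22.  39.  90.   0.  51. -33.]
[[0, np.float64(-0.101), np.float64(-0.128)], [0, np.float64(-0.114), np.float64(-0.117)], [0, np.float64(-0.125), np.float64(-0.105)], [0, np.float64(-0.135), np.float64(-0.092)], [0, np.float64(-0.143), np.float64(-0.078)], [0, np.float64(-0.15), np.float64(-0.064)], [0, np.float64(-0.156), np.float64(-0.048)], [0, np.float64(-0.16), np.float64(-0.032)], [0, np.float64(-0.162), np.float64(-0.016)], [0, np.float64(-0.163), np.float64(-0.0)], [0, np.float64(-0.162), np.float64(0.016)], [0, np.float64(-0.16), np.float64(0.032)], [0, np.float64(-0.156), np.float64(0.048)], [0, np.float64(-0.15), np.float64(0.064)], [0, np.float64(-0.143), np.float64(0.078)], [0, np.float64(-0.135), np.float64(0.092)], [0, np.float64(-0.125), np.float64(0.105)]]
```

View pics/ee_wrist.png

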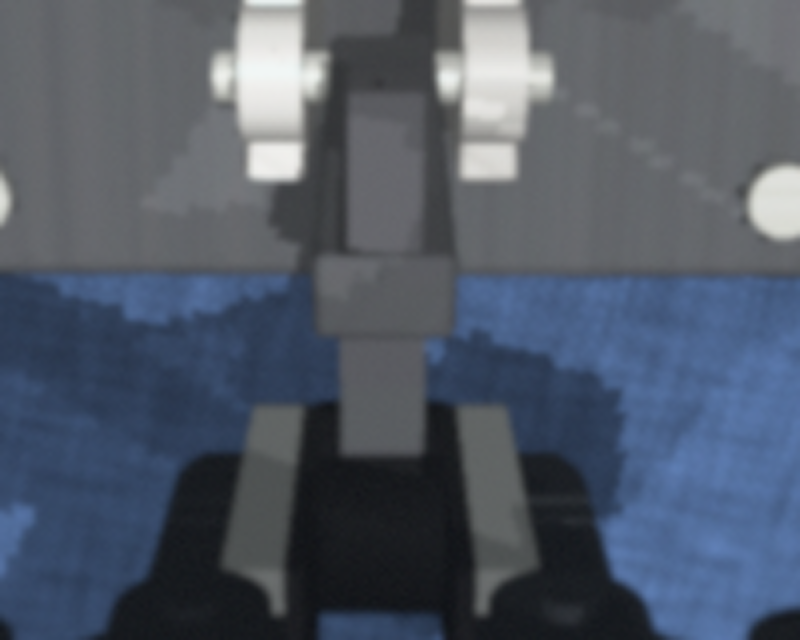

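Emit:
servo_tool(series=[[[0,-0.101,-0.128,0,0,0,0],[0,-0.114,-0.117,0,0,0,0],[0,-0.125,-0.105,0,0,0,0],[0,-0.135,-0.092,0,0,0,0],[0,-0.143,-0.078,0,0,0,0],[0,0,0,0,0,0,0]]])

```text
t: 35.45
position: [0.5978, -0.1043, 0.0911]
orientation: [[0.98, 0.199, 0.003], [0.199, -0.98, -0.002], [0.002, 0.002, -1.0]]
wrist_force: [8.6, 0.3, -12.6]
opening: 0.0121
```

```bash
python3 -c "
from ang import *
tog([0,-.138,.079],0)
s=bot.get_state(); im=grab_frame('wrist')[:,:,::-1]; crop(im,'pics/ff_wrist.png',220,180,420,340,4)
table(s,[1,1.1,1.2,1.3,1.4])
"
```

```text
t 35.45 local [ 1.000e-04 -1.194e-01  9.110e-02] pol 0.1194 -1.57 shift [-0.005  0.619  0.404] turn [ 0.0022 -0.0025  0.0018] F holder [  8.5  -1.4 -12.6] open 0.0121 J [-20.  37.  90.  -0.  52. -32.]
hinge row 228.0
1 rel 28.1 85.9 knob [-0.1077  0.128 ]
1.1 rel 38.5 95.5 knob [-0.1125  0.1268]
1.2 rel 47.7 103.8 knob [-0.1171  0.1251]
1.3 rel 55.7 110.7 knob [-0.1215  0.123 ]
1.4 rel 62.4 116.2 knob [-0.1257  0.1204]
```

View pics/ff_wrist.png

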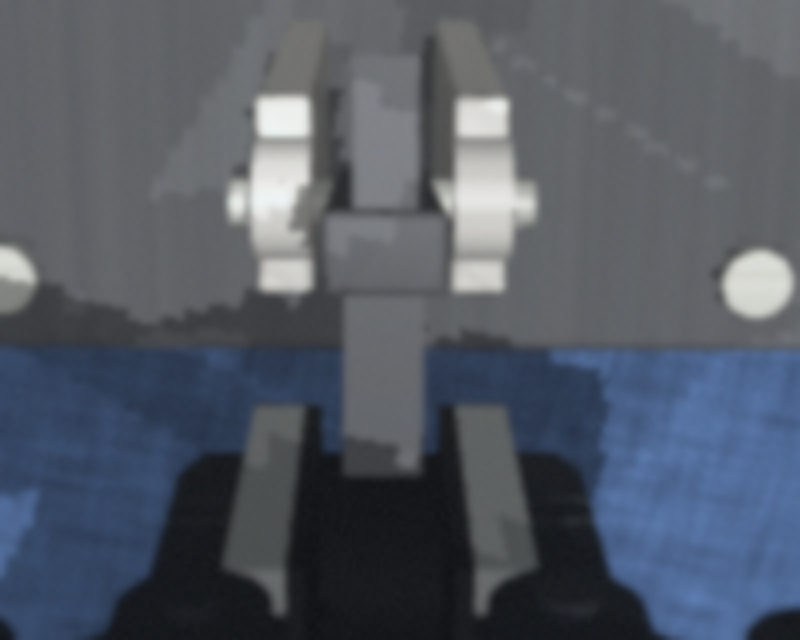

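```bash
python3 -c "
from ang import *
p=np.load('holder.npy')
for z in [.08,.09,.1,.11,.115,.12]:
  print(z,((proj('side',H(p,[[.020,-.128,z],[.026,-.138,z],[-.018,-.128,z],[-.024,-.138,z]]))-[280,60])*2.8).round(0).tolist())
im=cv2.imread('pics/dd_side.png'); cv2.imwrite('pics/dd_zoom.png',cv2.resize(im[200:360,130:300],None,fx=3.5,fy=3.5,interpolation=cv2.INTER_CUBIC))
"
```

```text
0.08 [[181.0, 344.0], [176.0, 334.0], [235.0, 352.0], [247.0, 345.0]]
0.09 [[181.0, 332.0], [176.0, 323.0], [236.0, 340.0], [247.0, 333.0]]
0.1 [[181.0, 320.0], [176.0, 311.0], [236.0, 328.0], [248.0, 320.0]]
0.11 [[181.0, 308.0], [176.0, 298.0], [237.0, 315.0], [248.0, 308.0]]
0.115 [[181.0, 302.0], [176.0, 292.0], [237.0, 309.0], [249.0, 302.0]]
0.12 [[181.0, 295.0], [176.0, 286.0], [237.0, 303.0], [249.0, 296.0]]
```

View pics/dd_zoom.png

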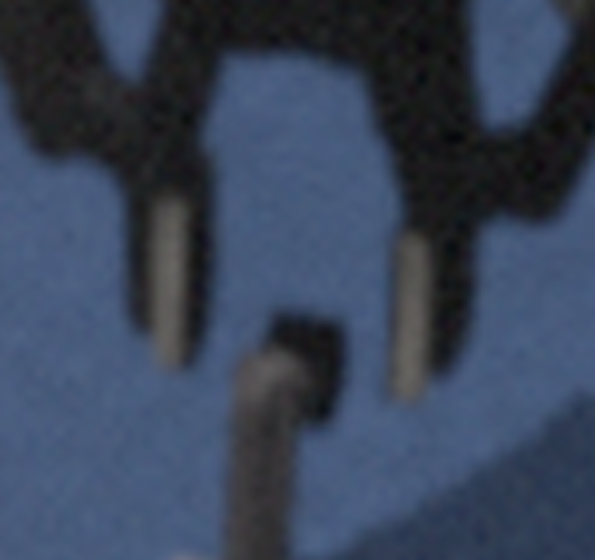

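Emit:
servo_tool(series=[[[0,-0.15,-0.08,0,0,0,0],[0,-0.155,-0.06,0,0,0,0],[0,0,0,0,0,0,0],[0,0,0,0,0,0,0]]])

```text
t: 35.9
position: [0.596, -0.0956, 0.0949]
orientation: [[0.98, 0.199, 0.003], [0.199, -0.98, -0.001], [0.002, 0.002, -1.0]]
wrist_force: [7.7, -1.1, -13.4]
opening: 0.0123
```

```bash
python3 -c "
from ang import *
tog([0,-.138,.079],0)
s=bot.get_state(); im=grab_frame('wrist')[:,:,::-1]; crop(im,'pics/gg_wrist.png',220,180,420,340,4)
im=grab_frame('side')[:,:,::-1]; crop(im,'pics/gg_side.png',310,120,400,220,6)
table(s,[1,1.1,1.2,1.3,1.4])
p=np.load('holder.npy')
for a in [.9,1,1.1,1.2,1.3,1.4]:
  b=a+np.arctan2(34,35); L=[[0,-.098+.049*np.cos(b),.08+.049*np.sin(b)],[0,-.098+.0355*np.cos(a+.1),.08+.0355*np.sin(a+.1)]]; print(a,((proj('side',H(p,L))-[310,120])*6).round(0).tolist())
"
```

```text
t 35.9 local [ 1.000e-04 -1.105e-01  9.490e-02] pol 0.1105 -1.57 shift [-0.006  0.915  0.531] turn [ 0.002  -0.0023  0.0015] F holder [  7.4  -2.6 -13.4] open 0.0123 J [-20.  37.  91.  -0.  52. -31.]
hinge row 242.7
1 rel 31.1 86.8 knob [-0.1077  0.128 ]
1.1 rel 40.8 95.8 knob [-0.1125  0.1268]
1.2 rel 49.3 103.4 knob [-0.1171  0.1251]
1.3 rel 56.6 109.8 knob [-0.1215  0.123 ]
1.4 rel 62.7 114.8 knob [-0.1257  0.1204]
0.9 [[253.0, 303.0], [234.0, 401.0]]
1 [[257.0, 296.0], [237.0, 390.0]]
1.1 [[260.0, 291.0], [239.0, 380.0]]
1.2 [[264.0, 287.0], [242.0, 370.0]]
1.3 [[267.0, 285.0], [244.0, 362.0]]
1.4 [[269.0, 284.0], [247.0, 354.0]]
```

View pics/gg_wrist.png

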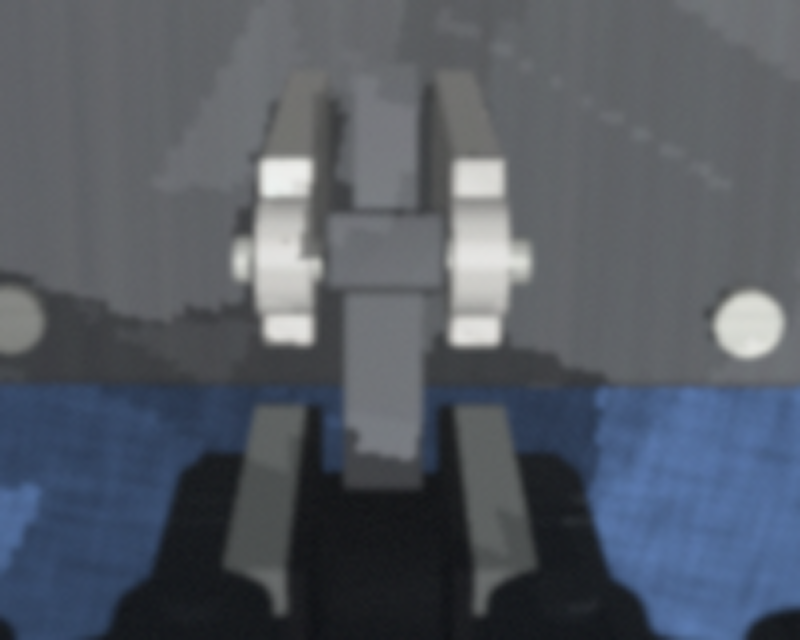

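View pics/gg_side.png

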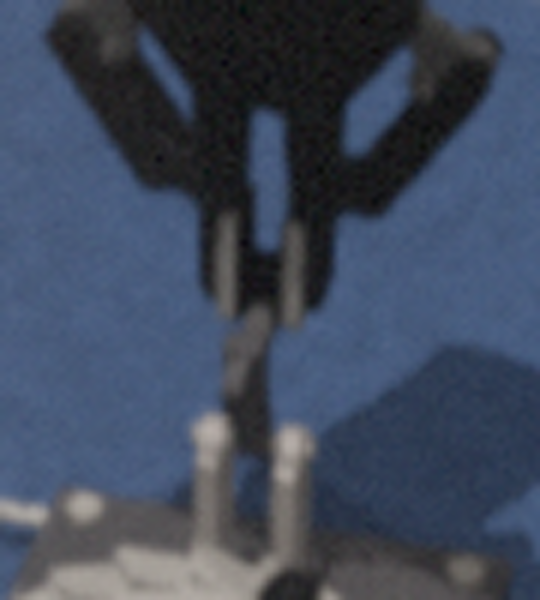

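Emit:
servo_tool(series=[[[0,0,0,0,0,0,0.2],[0,0,0,0,0,0,0.35],[0,0,0,0,0,0,0.4],[0,0,0,0,0,0,0.4],[0,0,0,0,0,0,0.4]]])

```text
t: 36.5
position: [0.5947, -0.0954, 0.0976]
orientation: [[0.98, 0.199, 0.001], [0.199, -0.98, -0.001], [0.001, 0.001, -1.0]]
wrist_force: [0.5, -0.0, 0.8]
opening: 0.0341
```

```bash
python3 -c "
from ang import *
tog([0,-.138,.079],0)
s=bot.get_state(); im=grab_frame('wrist')[:,:,::-1]; crop(im,'pics/hh_wrist.png',220,180,420,340,4)
table(s,[1,1.1,1.2,1.3,1.4,1.5,1.6,1.75])
"
```

```text
t 36.5 local [-0.0012 -0.11    0.0976] pol 0.11 -1.581 shift [0.037 0.931 0.62 ] turn [ 0.0011 -0.0006  0.0015] F holder [ 0.5 -0.1  0.8] open 0.0341 J [-20.  36.  91.  -0.  53. -31.]
hinge row 242.0
1 rel 30.3 85.0 knob [-0.1077  0.128 ]
1.1 rel 39.8 93.8 knob [-0.1125  0.1268]
1.2 rel 48.2 101.4 knob [-0.1171  0.1251]
1.3 rel 55.5 107.7 knob [-0.1215  0.123 ]
1.4 rel 61.5 112.7 knob [-0.1257  0.1204]
1.5 rel 66.3 116.4 knob [-0.1296  0.1175]
1.6 rel 69.9 118.8 knob [-0.1332  0.1141]
1.75 rel 73.1 120.2 knob [-0.1379  0.1085]
```

View pics/hh_wrist.png

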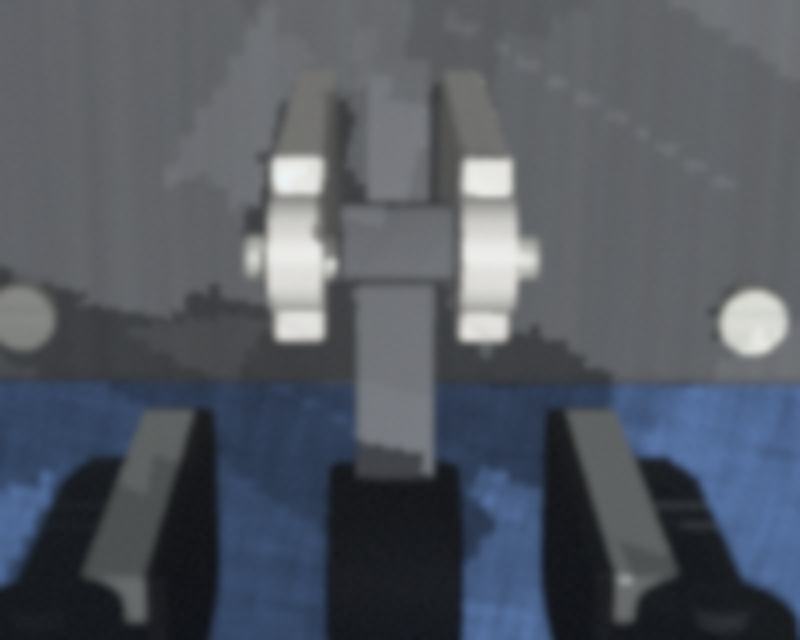

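Emit:
servo_tool(series=[[[0.04,0.31,0.15,0,0,0,0.4],[0,0,0.3,0,0,0,0.4],[0,0,0,0,0,0,0.3],[0,0,0,0,0,0,0.2],[0,0,0,0,0,0,0.1],[0,0,0,0,0,0,0],[0,0,0,0,0,0,0],[0,0,0,0,0,0,0]]], grip_force=40)

```text
t: 37.35
position: [0.5979, -0.1039, 0.0835]
orientation: [[0.98, 0.199, 0.001], [0.199, -0.98, -0.0], [0.001, 0.001, -1.0]]
wrist_force: [1.0, 0.4, -5.5]
opening: 0.0129
```

```bash
python3 -c "
from ang import *
tog([0,-.1193,.084],0)
s=bot.get_state(); im=grab_frame('wrist')[:,:,::-1]; crop(im,'pics/ii_wrist.png',220,180,420,340,4)
b0=1.25+np.arctan2(34,35)
bs=b0-np.arange(0,1.31,.1); y=49*np.cos(bs); z=49*np.sin(bs)
print([[0,float(round(-a/30,3)),float(round(-c/30,3))] for a,c in zip(np.diff(y),np.diff(z))])
"
```

```text
t 37.35 local [ 0.0003 -0.119   0.0835] pol 0.119 -1.568 shift [-0.011  0.009 -0.018] turn [ 0.0006 -0.0007  0.0014] F holder [ 1.1  0.2 -5.5] open 0.0129 J [-20.  38.  91.  -0.  52. -32.]
[[0, -0.15, -0.064], [0, -0.156, -0.048], [0, -0.16, -0.032], [0, -0.162, -0.016], [0, -0.163, -0.0], [0, -0.162, 0.016], [0, -0.16, 0.032], [0, -0.156, 0.048], [0, -0.15, 0.064], [0, -0.143, 0.078], [0, -0.135, 0.092], [0, -0.125, 0.105], [0, -0.114, 0.117]]
```

View pics/ii_wrist.png

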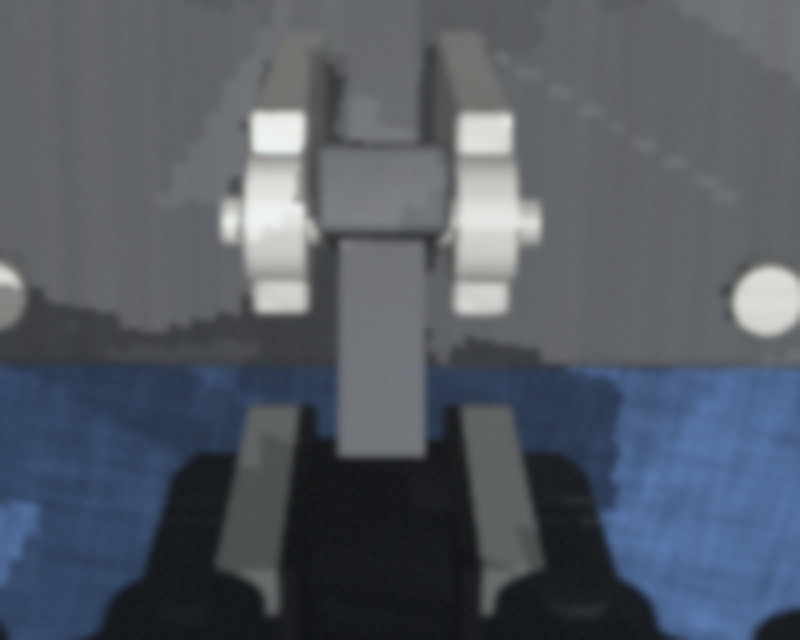

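Emit:
servo_tool(series=[[[0,-0.15,-0.064,0,0,0,0],[0,-0.156,-0.048,0,0,0,0],[0,0,0,0,0,0,0]]])

```text
t: 37.7
position: [0.5963, -0.0955, 0.0869]
orientation: [[0.98, 0.199, 0.001], [0.199, -0.98, -0.002], [0.001, 0.002, -1.0]]
wrist_force: [0.9, -3.9, -8.8]
opening: 0.0131
```

```bash
python3 -c "
from ang import *
tog([0,-.1193,.084],0)
s=bot.get_state(); im=grab_frame('wrist')[:,:,::-1]; crop(im,'pics/jj_wrist.png',220,180,420,340,4)
table(s,[.8,.9,1,1.1,1.2,1.3])
"
```

```text
t 37.7 local [ 0.0004 -0.1105  0.0869] pol 0.1105 -1.567 shift [-0.014  0.293  0.097] turn [ 0.0025 -0.0009  0.0023] F holder [ 0.1 -4.  -8.8] open 0.0131 J [-20.  37.  91.  -0.  52. -31.]
hinge row 247.4
0.8 rel 11.3 71.3 knob [-0.098  0.129]
0.9 rel 23.3 82.9 knob [-0.1029  0.1288]
1 rel 34.3 93.3 knob [-0.1077  0.128 ]
1.1 rel 44.3 102.5 knob [-0.1125  0.1268]
1.2 rel 53.1 110.4 knob [-0.1171  0.1251]
1.3 rel 60.6 116.8 knob [-0.1215  0.123 ]
```

View pics/jj_wrist.png

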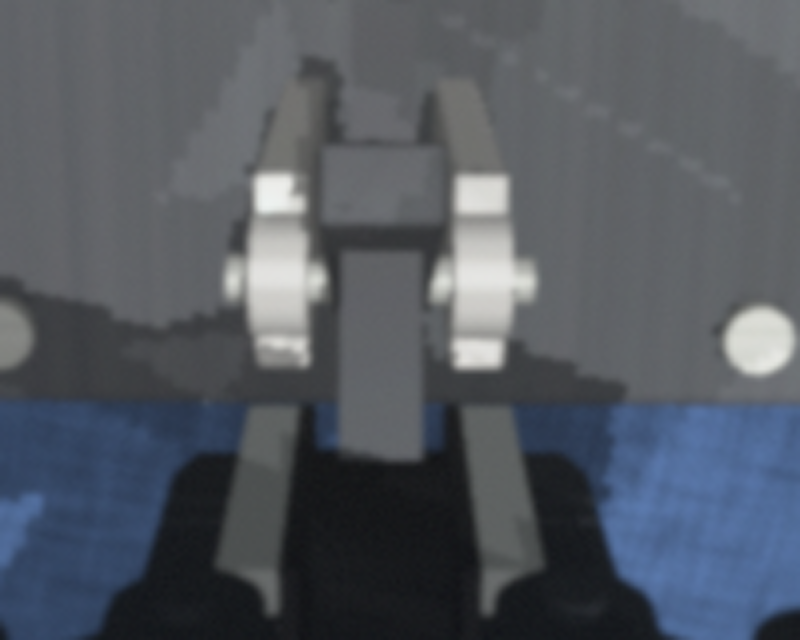

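Emit:
servo_tool(series=[[[0,-0.16,-0.032,0,0,0,0],[0,-0.162,-0.016,0,0,0,0],[0,-0.163,0,0,0,0,0],[0,-0.162,0.016,0,0,0,0],[0,0,0,0,0,0,0]]])

```text
t: 38.25
position: [0.5927, -0.0771, 0.089]
orientation: [[0.98, 0.2, 0.002], [0.2, -0.98, -0.003], [0.001, 0.004, -1.0]]
wrist_force: [0.2, -5.8, -4.2]
opening: 0.0133
```

```bash
python3 -c "
from ang import *
tog([0,-.1193,.084],0)
s=bot.get_state(); im=grab_frame('wrist')[:,:,::-1]; crop(im,'pics/kk_wrist.png',220,180,420,340,4)
table(s,[.5,.6,.7,.8,.9])
"
```

```text
t 38.25 local [ 0.0005 -0.0918  0.089 ] pol 0.0918 -1.565 shift [-0.019  0.917  0.171] turn [ 0.0037 -0.0015  0.0027] F holder [-0.9 -5.7 -4.2] open 0.0133 J [-18.  37.  92.  -0.  51. -29.]
hinge row 280.5
0.5 rel -15.2 42.7 knob [-0.0835  0.1268]
0.6 rel -2.6 55.5 knob [-0.0883  0.128 ]
0.7 rel 9.6 67.8 knob [-0.0931  0.1288]
0.8 rel 21.2 79.2 knob [-0.098  0.129]
0.9 rel 32.0 89.7 knob [-0.1029  0.1288]
```

View pics/kk_wrist.png

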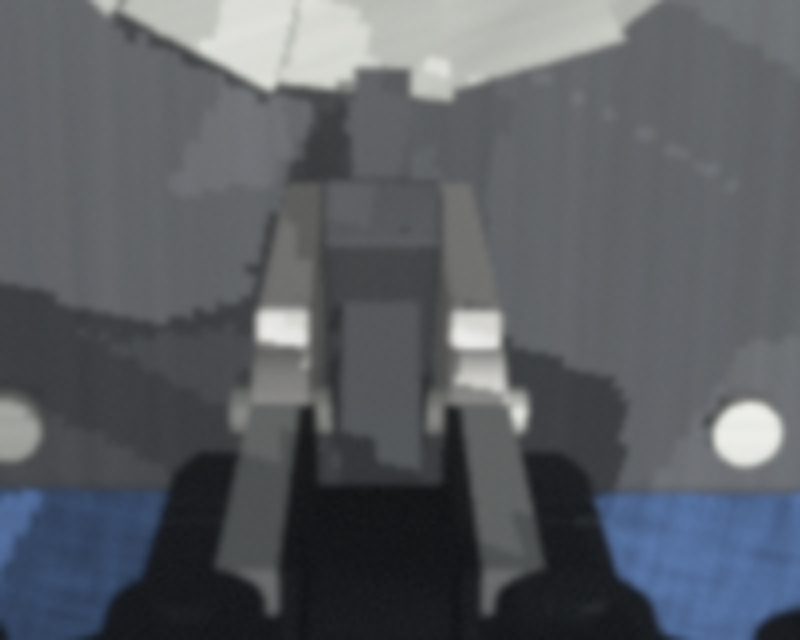

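Emit:
servo_tool(series=[[[0,-0.03,0.02,-0.1,0,0,0],[0,-0.03,0.02,-0.1,0,0,0],[0,-0.03,0.02,-0.1,0,0,0],[0,0,0,0,0,0,0]]])

```text
t: 38.7
position: [0.5918, -0.0725, 0.0862]
orientation: [[0.979, 0.193, 0.061], [0.203, -0.934, -0.293], [-0.0, 0.299, -0.954]]
wrist_force: [1.8, -6.3, -7.0]
opening: 0.0132
```

```bash
python3 -c "
from ang import *
tog([0,-.1193,.084],0)
s=bot.get_state(); im=grab_frame('wrist')[:,:,::-1]; crop(im,'pics/ll_wrist.png',220,180,420,340,4)
im=grab_frame('scene')[:,:,::-1]; crop(im,'pics/ll_scene.png',200,130,340,270,4)
im=grab_frame('side')[:,:,::-1]; crop(im,'pics/ll_side.png',310,120,400,220,6)
"
```

```text
t 38.7 local [ 0.0005 -0.087   0.0862] pol 0.0871 -1.565 shift [-0.024  1.004  0.391] turn [ 0.304  -0.0007  0.0056] F holder [ 0.5 -6.5 -7. ] open 0.0132 J [ -9.  37.  96. -24.  43.  -4.]
```

View pics/ll_wrist.png

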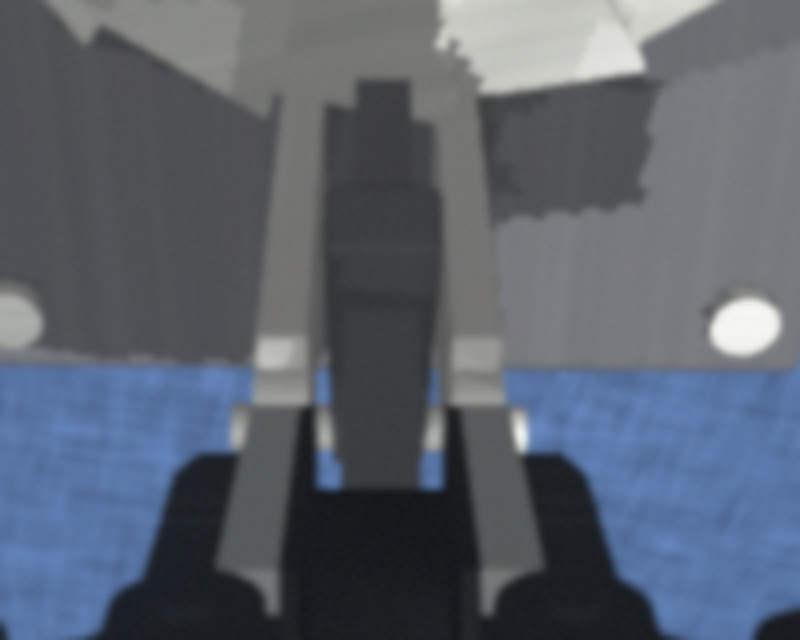

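View pics/ll_scene.png

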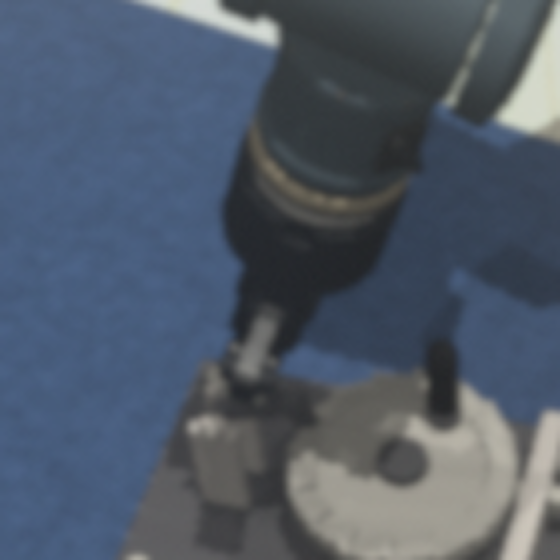

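View pics/ll_side.png

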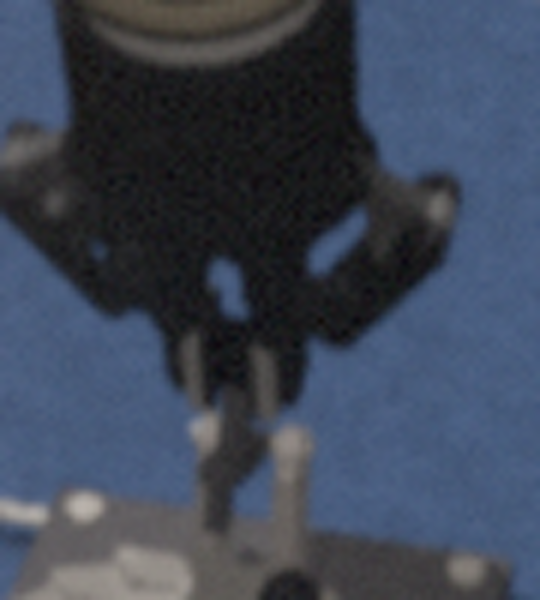

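```bash
python3 -c "
from ang import *
s=bot.get_state(); table(s,[.2,.3,.4,.5,.6]); print('obs pins row',180+428/4,'disc top',180+488/4)
p=np.load('holder.npy')
# nose end in pawl frame guess + knob
for a in [.2,.3,.4,.5]:
  b=a+np.arctan2(34,35); L=[[0,-.098+.049*np.cos(b),.08+.049*np.sin(b)]]; print(a,((proj('side',H(p,L))-[310,120])*6).round(0).tolist(),((proj('scene',H(p,L))-[200,130])*4).round(0).tolist(), 'tool frame',((H(p,L)[0]-s['position'])@s['orientation']).round(4))
"
```

```text
hinge row 284.6
0.2 rel -14.2 43.6 knob [-0.0703  0.1204]
0.3 rel -1.7 56.3 knob [-0.0745  0.123 ]
0.4 rel 10.4 68.5 knob [-0.0789  0.1251]
0.5 rel 21.9 79.9 knob [-0.0835  0.1268]
0.6 rel 32.7 90.4 knob [-0.0883  0.128 ]
obs pins row 287.0 disc top 302.0
0.2 [[228.0, 389.0]] [[264.0, 369.0]] tool frame [-0.0005 -0.0063 -0.0376]
0.3 [[231.0, 373.0]] [[255.0, 364.0]] tool frame [-0.0005 -0.0016 -0.0389]
0.4 [[235.0, 359.0]] [[247.0, 360.0]] tool frame [-0.0005  0.0033 -0.0396]
0.5 [[238.0, 345.0]] [[237.0, 356.0]] tool frame [-0.0005  0.0082 -0.0398]
```

Emit:
servo_tool(series=[[[0,-0.03,0.02,-0.1,0,0,0],[0,-0.03,0.02,-0.1,0,0,0],[0,0,0,0,0,0,0]]])

```text
t: 39.15
position: [0.5916, -0.0715, 0.0841]
orientation: [[0.98, 0.177, 0.097], [0.201, -0.858, -0.473], [-0.001, 0.483, -0.876]]
wrist_force: [2.6, -4.9, -4.5]
opening: 0.0131
```

```bash
python3 -c "
from ang import *
tog([0,-.1193,.084],0)
s=bot.get_state(); im=grab_frame('wrist')[:,:,::-1]; crop(im,'pics/mm_wrist.png',220,140,420,300,4)
im=grab_frame('scene')[:,:,::-1]; crop(im,'pics/mm_scene.png',200,130,340,270,4)
table(s,[0,.1,.2,.3,.4,.5])
"
```

```text
t 39.15 local [ 0.0005 -0.0861  0.0841] pol 0.0861 -1.565 shift [-0.022  0.969  0.537] turn [ 5.04e-01 -4.00e-04  4.30e-03] F holder [ 1.6 -5.4 -4.5] open 0.0131 J [ -3.  39.  98. -42.  44.  17.]
hinge row 285.5
0 rel -13.4 44.4 knob [-0.0629  0.1141]
0.1 rel -0.9 57.2 knob [-0.0664  0.1175]
0.2 rel 11.2 69.3 knob [-0.0703  0.1204]
0.3 rel 22.7 80.7 knob [-0.0745  0.123 ]
0.4 rel 33.4 91.1 knob [-0.0789  0.1251]
0.5 rel 43.1 100.3 knob [-0.0835  0.1268]
```

View pics/mm_wrist.png

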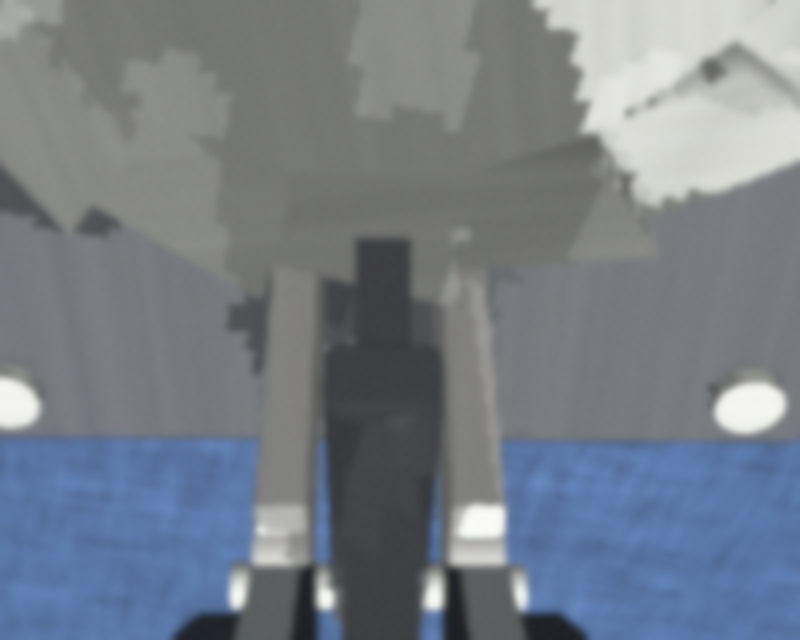

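View pics/mm_scene.png

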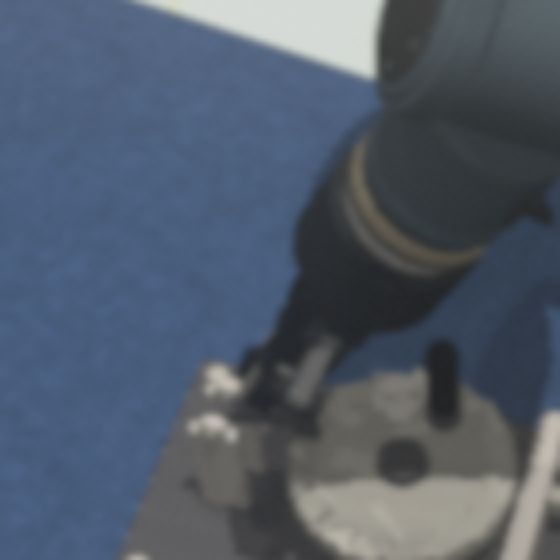

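Emit:
servo_tool(series=[[[0,-0.015,0.01,-0.04,0,0,0],[0,0,0,0,0,0,0]]])

```text
t: 39.45
position: [0.5916, -0.0717, 0.0838]
orientation: [[0.98, 0.17, 0.103], [0.199, -0.84, -0.504], [0.001, 0.515, -0.857]]
wrist_force: [1.1, -2.4, -5.1]
opening: 0.0132
```

Emit:
servo_tool(series=[[[0,-0.015,0.01,-0.04,0,0,0],[0,0,0,0,0,0,0]]])

```text
t: 39.65
position: [0.5916, -0.0716, 0.0833]
orientation: [[0.98, 0.166, 0.11], [0.199, -0.819, -0.537], [0.001, 0.548, -0.836]]
wrist_force: [2.8, -1.7, -5.0]
opening: 0.013
```

```bash
python3 -c "
from ang import *
tog([0,-.1193,.084],0); print(bot.get_state()['moment'].round(3))
s=bot.get_state(); im=grab_frame('wrist')[:,:,::-1]; crop(im,'pics/nn_wrist.png',260,160,380,250,6)
table(s,[0,.1,.2,.3])
"
```

```text
t 39.65 local [ 0.0005 -0.0861  0.0833] pol 0.0861 -1.565 shift [-0.019  0.937  0.588] turn [ 0.5806 -0.0011  0.0016] F holder [ 2.5 -2.2 -5. ] open 0.013 J [ -1.  40.  98. -49.  45.  24.]
[ 0.504 -0.057  0.041]
hinge row 285.1
0 rel -4.0 54.0 knob [-0.0629  0.1141]
0.1 rel 8.2 66.3 knob [-0.0664  0.1175]
0.2 rel 19.9 77.9 knob [-0.0703  0.1204]
0.3 rel 30.8 88.6 knob [-0.0745  0.123 ]
```

View pics/nn_wrist.png

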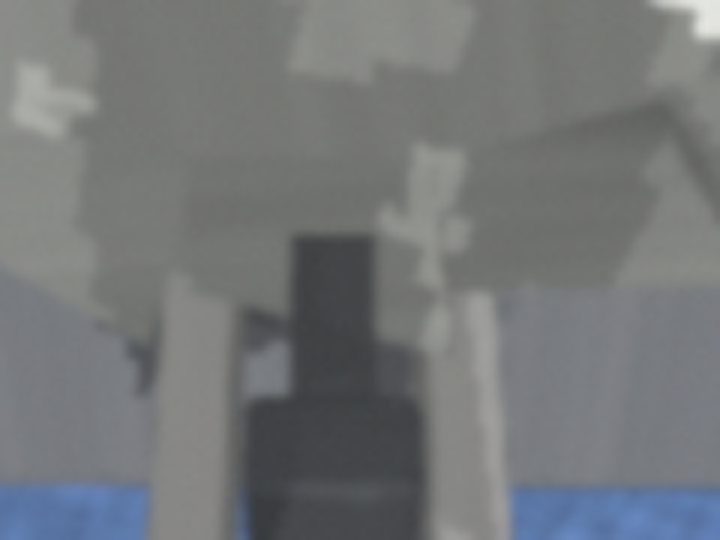

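Emit:
servo_tool(series=[[[0,-0.01,0.007,-0.035,0,0,0],[0,0,0,0,0,0,0]]])

```text
t: 39.9
position: [0.5916, -0.0715, 0.083]
orientation: [[0.98, 0.162, 0.116], [0.199, -0.8, -0.565], [0.001, 0.577, -0.817]]
wrist_force: [1.8, -1.0, -4.8]
opening: 0.0131
```

```bash
python3 -c "
from ang import *
tog([0,-.1193,.084],0); print(bot.get_state()['moment'].round(3))
s=bot.get_state(); im=grab_frame('wrist')[:,:,::-1]; crop(im,'pics/oo_wrist.png',220,150,420,340,4)
"
```

```text
t 39.9 local [ 0.0006 -0.0861  0.083 ] pol 0.0861 -1.564 shift [-0.021  0.924  0.612] turn [ 0.6151 -0.0015  0.0014] F holder [ 1.6 -1.3 -4.8] open 0.0131 J [  0.  41.  98. -52.  46.  27.]
[ 0.742 -0.021  0.015]
```

View pics/oo_wrist.png

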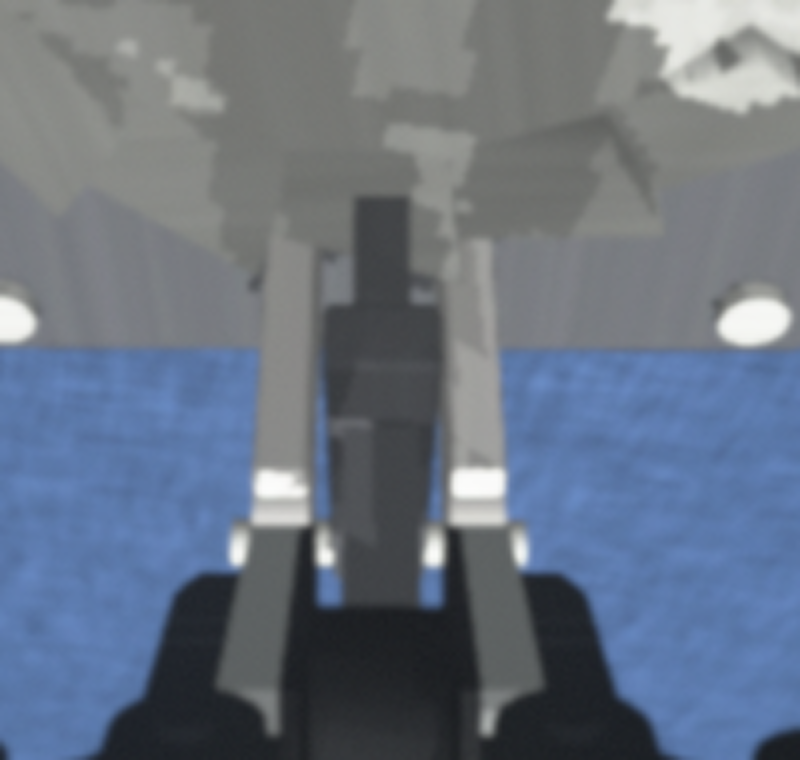

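```bash
python3 -c "
from ang import *
s=bot.get_state(); table(s,[0,.05,.1,.15,.2]); print('obs rel 15'); print(s['moment'].round(3),s['wrist_force'].round(1))
im=grab_frame('side')[:,:,::-1]; crop(im,'pics/oo_side.png',300,160,390,250,7)
"
```

```text
hinge row 284.9
0 rel 0.1 58.2 knob [-0.0629  0.1141]
0.05 rel 6.2 64.3 knob [-0.0646  0.1159]
0.1 rel 12.1 70.3 knob [-0.0664  0.1175]
0.15 rel 18.0 76.0 knob [-0.0684  0.119 ]
0.2 rel 23.6 81.6 knob [-0.0703  0.1204]
obs rel 15
[ 0.82  -0.001  0.067] [ 2.5  0.1 -5.2]
```

View pics/oo_side.png

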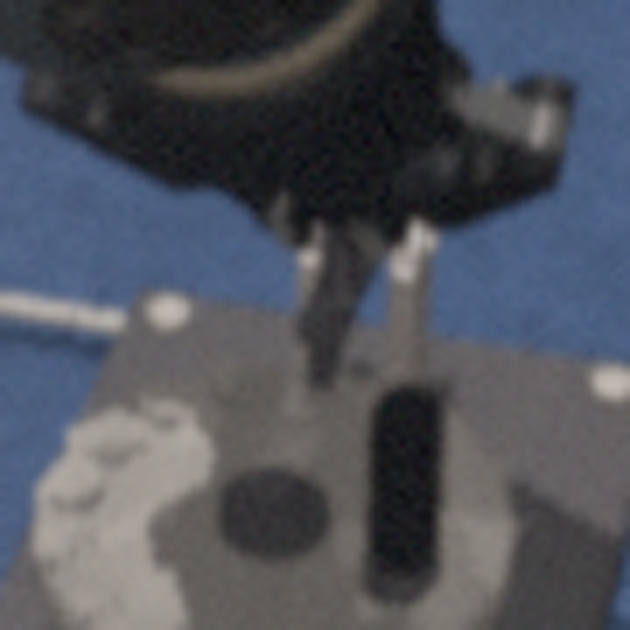

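Emit:
servo_tool(series=[[[0,-0.006,0.004,-0.02,0,0,0],[0,0,0,0,0,0,0]]])

```text
t: 40.2
position: [0.5916, -0.0716, 0.0829]
orientation: [[0.98, 0.159, 0.119], [0.199, -0.789, -0.581], [0.001, 0.593, -0.805]]
wrist_force: [1.5, -0.8, -4.6]
opening: 0.0132
```

```bash
python3 -c "
from ang import *
tog([0,-.1193,.084],0); s=bot.get_state(); print(s['moment'].round(3),s['wrist_force'].round(1))
"
```

```text
t 40.2 local [ 0.0005 -0.0862  0.0829] pol 0.0862 -1.565 shift [-0.019  0.911  0.625] turn [ 0.6351 -0.0017  0.0009] F holder [ 1.3 -1.1 -4.6] open 0.0132 J [  1.  41.  98. -53.  47.  29.]
[ 0.865 -0.057  0.079] [ 1.5 -0.8 -4.6]
```

Emit:
servo_tool(series=[[[0,-0.01,0.006,-0.03,0,0,0],[0,0,0,0,0,0,0]]])

```text
t: 40.4
position: [0.5918, -0.0723, 0.0833]
orientation: [[0.98, 0.156, 0.124], [0.199, -0.77, -0.607], [0.001, 0.619, -0.785]]
wrist_force: [1.7, -3.2, -1.9]
opening: 0.0133
```

```bash
python3 -c "
from ang import *
tog([0,-.1193,.084],0); s=bot.get_state(); print(s['moment'].round(3),s['wrist_force'].round(1))
im=grab_frame('wrist')[:,:,::-1]; crop(im,'pics/pp_wrist.png',220,150,420,340,4)
table(s,[0,.05,.1,.15])
"
```

```text
t 40.4 local [ 0.0006 -0.0869  0.0833] pol 0.0869 -1.564 shift [-0.021  0.863  0.651] turn [ 0.6675 -0.0011  0.0013] F holder [ 1.  -3.5 -1.9] open 0.0133 J [  1.  42.  98. -56.  48.  32.]
[ 0.308 -0.028  0.032] [ 1.7 -3.2 -1.9]
hinge row 282.7
0 rel 5.8 64.0 knob [-0.0629  0.1141]
0.05 rel 11.8 69.9 knob [-0.0646  0.1159]
0.1 rel 17.6 75.7 knob [-0.0664  0.1175]
0.15 rel 23.3 81.2 knob [-0.0684  0.119 ]
```

View pics/pp_wrist.png

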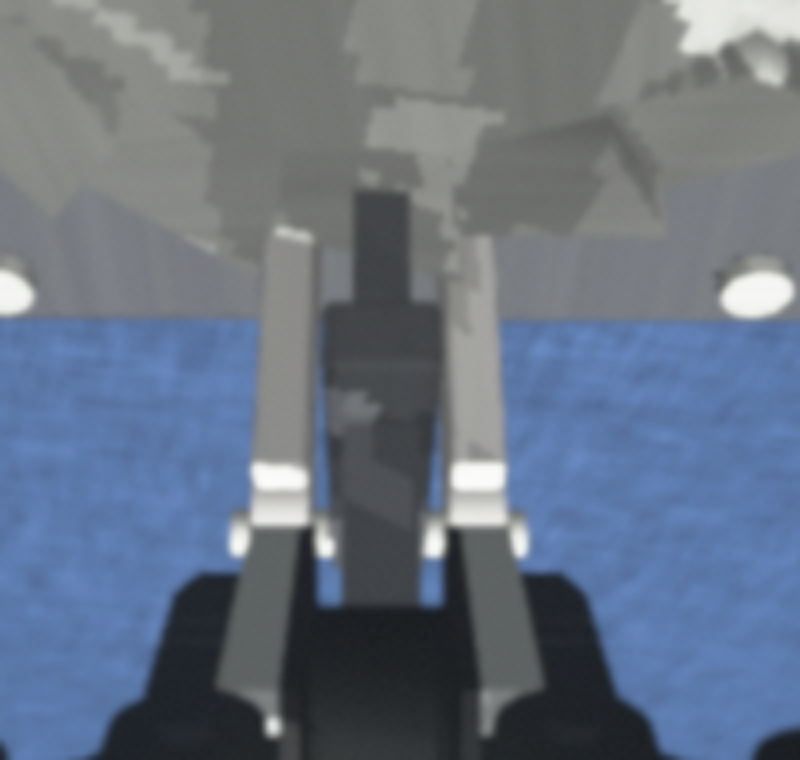

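Emit:
servo_tool(series=[[[0,-0.01,0.006,-0.03,0,0,0],[0,0,0,0,0,0,0]]])

```text
t: 40.65
position: [0.592, -0.0731, 0.084]
orientation: [[0.98, 0.151, 0.128], [0.198, -0.75, -0.631], [0.001, 0.644, -0.765]]
wrist_force: [0.5, -5.9, 1.7]
opening: 0.0131
```

```bash
python3 -c "
from ang import *
tog([0,-.1193,.084],0); s=bot.get_state(); print(s['moment'].round(3),s['wrist_force'].round(1))
im=grab_frame('wrist')[:,:,::-1]; crop(im,'pics/qq_wrist.png',220,150,420,340,4)
table(s,[0,.05,.1,.15])
"
```

```text
t 40.65 local [ 0.0006 -0.0877  0.084 ] pol 0.0877 -1.564 shift [-0.021  0.805  0.679] turn [ 0.7    -0.0009  0.0007] F holder [-0.7 -5.9  1.7] open 0.0131 J [  2.  43.  99. -58.  49.  34.]
[-0.314 -0.116 -0.055] [ 0.5 -5.9  1.7]
hinge row 280.0
0 rel 8.9 67.0 knob [-0.0629  0.1141]
0.05 rel 14.8 72.9 knob [-0.0646  0.1159]
0.1 rel 20.5 78.5 knob [-0.0664  0.1175]
0.15 rel 26.1 83.9 knob [-0.0684  0.119 ]
```

View pics/qq_wrist.png

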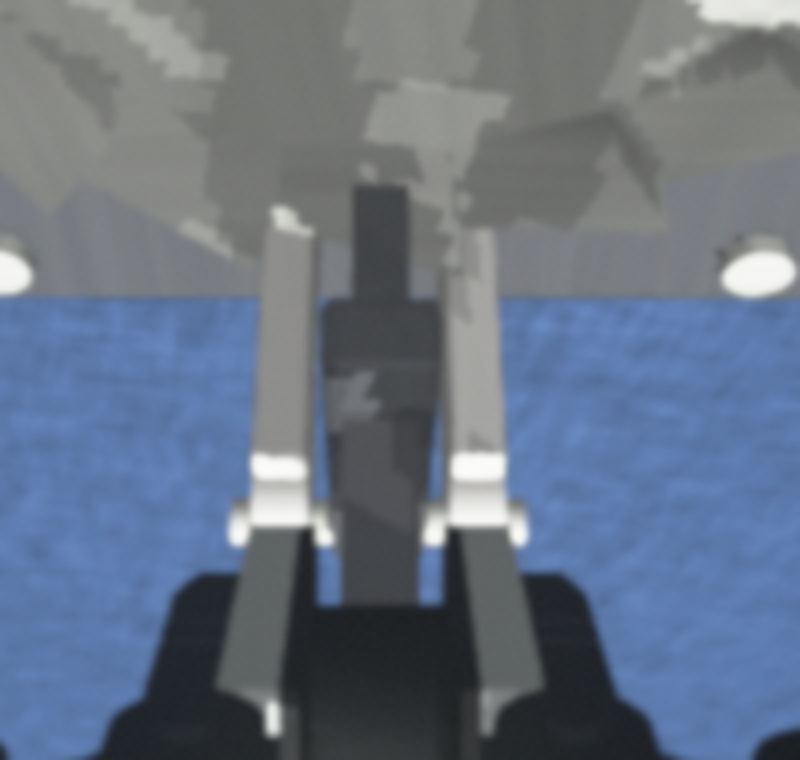

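Emit:
servo_tool(series=[[[0,0.008,-0.005,0.025,0,0,0],[0,0,0,0,0,0,0.1],[0,0,0,0,0,0,0.25],[0,0,0,0,0,0,0.4],[0,0,0,0,0,0,0.45],[0,0,0,0,0,0,0.45],[0,0,0,0,0,0,0.45]]])

```text
t: 41.4
position: [0.5913, -0.0712, 0.0822]
orientation: [[0.98, 0.156, 0.124], [0.199, -0.768, -0.609], [0.001, 0.622, -0.783]]
wrist_force: [-1.1, -0.3, 1.0]
opening: 0.0384
```

```bash
python3 -c "
from ang import *
tog([0,-.1193,.084],0); s=bot.get_state(); print(s['moment'].round(3),s['wrist_force'].round(1))
im=grab_frame('wrist')[:,:,::-1]; crop(im,'pics/rr_wrist.png',220,150,420,340,4)
table(s,[0,.05,.1,.15])
"
```

```text
t 41.4 local [ 0.0003 -0.0857  0.0822] pol 0.0857 -1.567 shift [-0.012  0.913  0.65 ] turn [ 0.6709 -0.0012  0.0016] F holder [-1.2 -0.1  1. ] open 0.0384 J [  1.  42.  99. -56.  48.  32.]
[ 0.286 -0.032  0.009] [-1.1 -0.3  1. ]
hinge row 285.5
0 rel 7.2 65.3 knob [-0.0629  0.1141]
0.05 rel 13.1 71.2 knob [-0.0646  0.1159]
0.1 rel 18.9 76.9 knob [-0.0664  0.1175]
0.15 rel 24.5 82.4 knob [-0.0684  0.119 ]
```

View pics/rr_wrist.png

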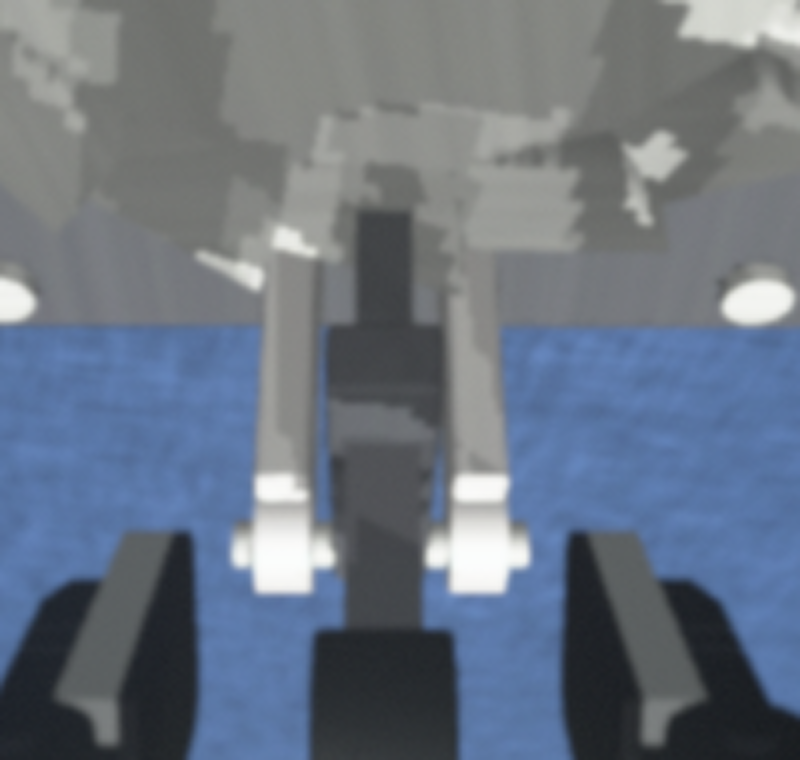

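Emit:
servo_tool(series=[[[0,0.12,-0.16,0,0,0,0.45],[0,0.25,-0.31,0,0,0,0.45],[0,0.5,-0.63,0,0,0,0.45],[0,0.5,-0.63,0,0,0,0.45],[0,0.5,-0.63,0,0,0,0.45],[0,0.5,-0.63,0,0,0,0.45],[0,0.3,-0.4,0,0,0,0.45],[0,0,0,0,0,0,0.45]]])

```text
t: 42.25
position: [0.5927, -0.071, 0.215]
orientation: [[0.98, 0.152, 0.129], [0.199, -0.768, -0.609], [0.007, 0.623, -0.782]]
wrist_force: [-0.1, 0.4, -0.4]
opening: 0.0386
```

```bash
python3 -c "
from ang import *
tog([0,0,.27],0); s=bot.get_state()
im=grab_frame('wrist')[:,:,::-1]; cv2.imwrite('pics/ss_wrist.png',im)
im=grab_frame('scene')[:,:,::-1]; crop(im,'pics/ss_scene.png',220,205,450,325,3.4); cv2.imwrite('pics/ss_full.png',im)
im=grab_frame('side')[:,:,::-1]; crop(im,'pics/ss_side.png',230,170,430,400,2.6)
"
```

```text
t 42.25 local [ 0.0017 -0.0857  0.215 ] pol 0.0858 -1.551 shift [-0.038 -1.094 -3.215] turn [ 6.722e-01 -7.100e-03 -6.000e-04] F holder [ 0.   0.4 -0.4] open 0.0386 J [  2.  30.  94. -46.  58.  17.]
```

View pics/ss_scene.png

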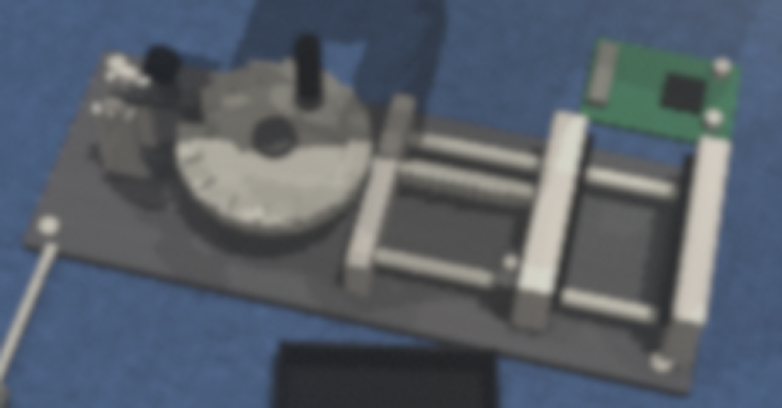

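View pics/ss_side.png

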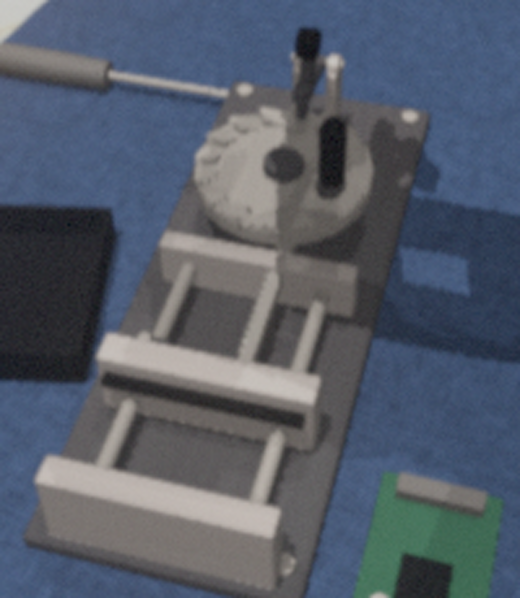

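View pics/ss_wrist.png

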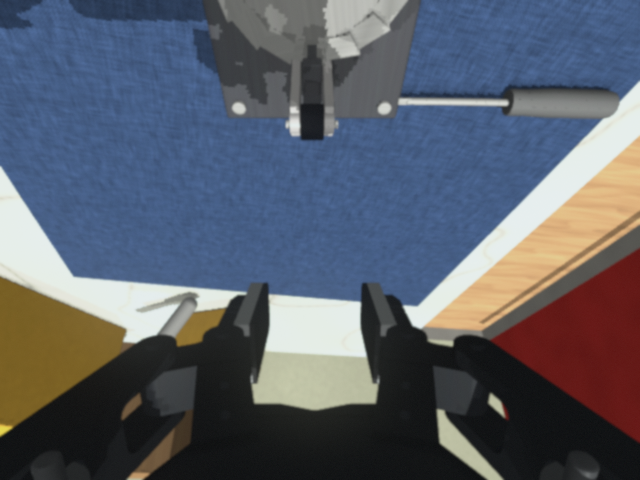

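```bash
python3 -c "
from h import *
a=cv2.imread('pics/t_side.png',0).astype(np.float32); b=cv2.imread('pics/ss_side.png',0).astype(np.float32)
for n,(x0,y0,x1,y1) in {'handle':(310,105,360,205),'jaw':(85,325,330,460),'fixed':(30,450,290,590)}.items():
    print(n,cv2.phaseCorrelate(a[y0:y1,x0:x1].copy(),b[y0:y1,x0:x1].copy()))
s=bot.get_state(); print(s['t'],s['joint_velocities'].round(2))
bot.finish_job()
"
```

```text
handle ((-0.1485230588006985, 0.416138567217466), 0.4648429447174072)
jaw ((-0.022720104333274094, 0.484724658553219), 0.700420363023546)
fixed ((-0.047739257880834884, 0.03520466989458271), 0.7027533495867694)
42.4 [-0.1   1.06  0.44 -0.12 -0.02 -0.06]
the job is handed in; nothing more can be done
```

I've handed the job in at 42.4 s of the 72 s allowed. The jaw is seated on its stop, the pawl is back down on the wheel's teeth, and the gripper is clear of everything. `bot.finish_job()` gave no verdict.

- **Throwing the pawl back:** my first lift left it at only about 1.2 rad, right on the limit, because the knob slipped in the pads. By then I had already wound the jaw to the stop and pushed at 10–11 N. So I threw the pawl to its end stop (about 1.75 rad by camera). Then I wound the wheel forward to open about a 6.5 mm gap and wound it back again.
- **Seating the jaw:** I held about 11 N on the handle for roughly 0.5 s, which is about 42 N of jaw press by the 4.7 rule. The handle met the stop at the same angle (about 2.81 rad) both times.
- **Lowering the pawl:** I gripped the knob and brought it down slowly, tilting the tool with it, until I felt it land on a tooth. Then I unloaded it and let go.

**Last checks**
- **Pawl:** it rests at about 0.11 rad by the wrist camera, under the 0.22 limit.
- **Jaw:** handle and jaw were within half an enlarged pixel of a picture taken after the first seating. That is well within 1 mm, though I never measured the gap directly.
- **Bystanders:** by eye in the camera views, the board, the screwdriver and the visible part of the tray had not moved.

**What disagreed**
- **Fingertips:** in the pictures they sat about 22–30 mm behind the reported TCP, which caused the early slipping.
- **Arm at rest:** one joint read about 1 degree/s at hand-in, away from any contact.

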